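# Clear the plate machine: turn over the lidded dishes and stack them in the warming rack

### The arm

A 6-joint arm with a two-finger parallel gripper is mounted at the origin on a cart in front of the work surface, level with it; the furniture and walls round the work are solid. World frame = base frame: x ahead of the robot, y to its left, z up, the work surface at z = 0. Lengths are in m, angles in degrees, forces in N, time in s.
With the tool pointing down it reaches from about 0.25 to 0.725 m from the base axis. Payload 9.7 kg.
Tool frame: the origin (TCP) lies between the finger pads; the fingertips stand 11 mm ahead of it and the grasp point (between the pads) lies 8 mm behind it; z points along the fingers, x is the direction in which the jaws open and shut, and the axes are right-handed (so a half turn about z gives the same grasp; the last joint's range is limited). The gripper opens to 85 mm and grips with 20 to 120 N. Pads are 22 mm wide; open, the fingers measure 114 mm over their backs; the gripper's body (76 mm by 85 mm) begins 54 mm behind the grasp point. The pads swing forward as they close: fully open they stand 13 mm farther back than shut.
Start: joints at [0, 4.979, 10.078, 95.1, 0, 90], TCP at [0.55, -0, 0.242] pointing down, gripper open.
Joint ranges: [-179.16, 179.16], [-48.56, 103.87], [-65.8, 70.77], [-126.05, 130.52], [-82.76, 87.17], [-180, 180]. Speed limits (degrees/s): [127.2, 127.2, 147.25, 180, 180, 180].

### API

Orientations are given as [roll, pitch, yaw] about the fixed x, y, z axes, in that order (R = Rz(yaw) Ry(pitch) Rx(roll)).
In Python, from workcell import get_obs, camera, job_done gives the robot as it stands.
- The arm moves only by the tool arm_command, never from a script. Its argument "increments" is a list of rows, each a list of 2 entries, a list of its own where there are three numbers: the shift along the tool's x, y, z in units of 25 mm (1.0 is 25 mm), then the turn about the tool's z in units of 6 degrees (1.0 is 6 degrees). In form: [[[dx, dy, dz], roll], ...]. A call has 1 to 5 rows; each row is the pose to reach, as a shift and turn from the pose measured when the call began, along the tool's axes at that moment; what a row does not reach only later rows make up. A row lasts 1/10 s, in which the tool goes at most 50 mm and 8.59 degrees, less where a joint would pass 70% of its speed; a pose out of reach is approached as far as the arm can. A call with a gripper value outside its range is refused whole. "claw" is the closure, from -1 (fully open) to 1 (shut), so that 0 is half open, set as the call begins (left out, the last holds). The fingers move at their own pace and stop on an object; "force" is the grip in N (left out, the last holds). Time passes only in rows, so rows that repeat a pose let the fingers close. It gives the time, the measured TCP pose, the force and the opening at its end, in the units of the state.
- get_obs(): the state, without advancing time (a new reading comes with each control period).
- camera(name): name is "scene" or "side" or "wrist"; returns a dict with "frame" (384x512x3 uint8, red, green, blue), "range_z" (384x512 float32, m along the optical axis (not along the pixel's ray), 0 where there is no reading), "K" (3x3 intrinsics, pixels), "R" (3x3) and "t" (3): a world point X has camera coordinates R X + t; the wrist camera has in their place "hand_eye" (4x4, takes a point from camera to tool coordinates, whose origin is the TCP and whose axes are the tool frame's). Camera axes: x right, y down, z forward; pixel columns grow to the right and rows downward; lengths in m; the calibration is good to about 2 mm. A picture is of the moment at which its call begins: read the wrist's pose just before it.
- job_done(): hands the job in, once; it reports no verdict.
The state is a dict: "time": time; "q": joint angles; "qd": joint speeds; "joint_efforts": joint torques, N m; "ee_pos": TCP position; "tcp_rot": TCP orientation; "wrist_force": force on the tool from outside, world axes, zero at the start; "torque": the same for the moment, N m; "opening": finger opening in m.
Only numpy, scipy, OpenCV 4.12 (cv2) and the standard library are available. Lean on these libraries where they do the work, as an engineer would, in place of code of your own. Each camera call takes 0.05 s, during which the arm holds its last target.

### The job

The plate machine has finished its run: first switch it off (toggle on its top, pushed away from you), then take every lidded dish out of its sloping catch tray, turn each one upside down while holding base and lid together, and stack them lid-down, one squarely on the other, in the sloping cradle of the warming rack, each lower edge home against the cradle's back wall. When all are stacked, switch the rack on (its toggle pulled towards you) and leave the other things on the desk alone; no lid may come off on the way.

Things in the scene. Friction and masses are not known exactly. Their poses are not given: they have to be found in the camera images.
- machine: Plate machine, fixed: a white cabinet (115 x 210 x 235 mm high) with a V-shaped sheet-metal catch tray before it. Origin on the desk under the middle of the V's bottom line; x points from the tray to the cabinet (away from the robot), y left, z up. The cabinet's front stands 70 mm behind the origin.
- catch_tray: 90 degree V of sheet metal, 190 mm long (y). Origin: middle of the V's bottom line, 140 mm above the desk. x points down the 45 degree floor (away from the robot), z up the back wall (away from the robot), y left. Floor: z = 0, x from -50 mm to 0; wall: x = 0, 80 mm high. Dishes lie on the floor, lid up, lower edge near the wall, in two piles at about y = +-53 mm.
- rack: Warming rack, standing loose on the desk (about 5 kg with all on it; not to be lifted): grey L-shaped foot plate 230 x 205 x 14 mm with a V cradle and a white control box with a switch on it. Origin on the desk under the middle of the V's bottom line; x away from the robot, y left, z up.
- rack_cradle: The rack's V cradle, 92 mm wide; on its wall stand side guides, 9 mm deep and 76 mm apart. Frame as the catch tray's: origin mid bottom line, 140 mm up; x down the 45 degree floor (away from the robot), z up the wall, y left. Floor x from -50 mm to 0; wall 150 mm high. A dish that is home has its centre at x = -32, y = 0, z = 17, 51, 85 or 119 mm (first to fourth) and its own z axis along the cradle's -z.
- machine_switch_tip (a point): Centre of the black ball (26 mm across) at the end of the toggle lever on top of the machine. The pivot is 70 mm from it, 257 mm above the desk and 120 mm behind the machine's origin. It swings about the machine's y axis from 0.5 rad towards the robot to 0.5 rad away from it, and stays where it is left (about 1 N moves it).
- machine_switch (a joint): Angle of the machine's toggle lever, rad: 0 = leaning to the robot (on), 1.0 = leaning away from the robot (off).
- rack_switch_tip (a point): Centre of the black ball (26 mm across) at the end of the toggle lever on the rack's control box (top 122 mm above the desk), right of the cradle. The pivot is 70 mm from it, at x = -45, y = -115, z = 144 mm in the rack's frame. The lever swings about the rack's y axis, between 0.5 rad to either side of upright, and stays where it is left (about 1 N moves it).
- rack_switch (a joint): Angle of the rack's toggle lever, rad: 0 = leaning away from the robot (off), 1.0 = leaning to the robot (on).
- dish_1_mid (a point): Centre of square lidded culture dish 1 (at the start: left pile, lower): 64 x 64 x 34 mm, about 0.1 kg, white base and clear loose lid whose sides meet flush at half thickness. x and y along its sides, z from base to lid. Lower half (z < 0) is the base, upper half the lid: hold both across the 64 mm sides, on the seam.
- dish_1_lid (a joint): How far the lid of dish 1 has slid off along the dish's z, m: 0 = closed, 0.03 = off. It is held by almost nothing (0.03 N): held by one half alone, a dish comes apart.
- dish_2_mid (a point): Centre of square lidded culture dish 2 (at the start: right pile, lower): 64 x 64 x 34 mm, about 0.1 kg, white base and clear loose lid whose sides meet flush at half thickness. x and y along its sides, z from base to lid. Lower half (z < 0) is the base, upper half the lid: hold both across the 64 mm sides, on the seam.
- dish_2_lid (a joint): How far the lid of dish 2 has slid off along the dish's z, m: 0 = closed, 0.03 = off. It is held by almost nothing (0.03 N): held by one half alone, a dish comes apart.
- dish_3_mid (a point): Centre of square lidded culture dish 3 (at the start: left pile, on top of dish 1): 64 x 64 x 34 mm, about 0.1 kg, white base and clear loose lid whose sides meet flush at half thickness. x and y along its sides, z from base to lid. Lower half (z < 0) is the base, upper half the lid: hold both across the 64 mm sides, on the seam.
- dish_3_lid (a joint): How far the lid of dish 3 has slid off along the dish's z, m: 0 = closed, 0.03 = off. It is held by almost nothing (0.03 N): held by one half alone, a dish comes apart.
- dish_4_mid (a point): Centre of square lidded culture dish 4 (at the start: right pile, on top of dish 2): 64 x 64 x 34 mm, about 0.1 kg, white base and clear loose lid whose sides meet flush at half thickness. x and y along its sides, z from base to lid. Lower half (z < 0) is the base, upper half the lid: hold both across the 64 mm sides, on the seam.
- dish_4_lid (a joint): How far the lid of dish 4 has slid off along the dish's z, m: 0 = closed, 0.03 = off. It is held by almost nothing (0.03 N): held by one half alone, a dish comes apart.
- slide_case: Bystander: wooden slide box, 66 x 89 x 31 mm. Origin under its centre. Leave it alone.
- tape: Bystander: roll of tape lying flat, 62 mm across. Origin under its centre. Leave it alone.
- brown_dropper: Bystander: small brown dropper bottle, 30 x 97 mm. Origin under its centre. Leave it alone.
- glass_beaker: Bystander: glass beaker with a rod, 63 x 70 x 166 mm. Origin under its centre. Leave it alone.
- black_stopper: Bystander: black rubber stopper, 26 x 26 x 27 mm. Origin under its centre. Leave it alone.
- cuvettes: Bystander: black cuvette holder with two clear cuvettes, 32 x 50 x 50 mm. Origin under its centre. Leave it alone.

How it is judged (in metres and radians):
On the way, in this order (a step that is already met when the one before it is completed fails the run):
1. the machine is switched off (value of joint machine_switch above 0.85 rad), for 0.2 s.
2. every dish lies lid-down in the rack's stack (x of dish_1_mid in the frame of rack_cradle between -0.04 and -0.026 m and y of dish_1_mid in the frame of rack_cradle between -0.012 and 0.012 m and z of dish_1_mid in the frame of rack_cradle between 0.01 and 0.145 m and angle between dish_1_mid's own z axis and vertical between 2.22 and 2.5 rad and value of joint each of dish_1_lid, dish_2_lid, dish_3_lid, dish_4_lid below 0.004 m and x of dish_2_mid in the frame of rack_cradle between -0.04 and -0.026 m and y of dish_2_mid in the frame of rack_cradle between -0.012 and 0.012 m and z of dish_2_mid in the frame of rack_cradle between 0.01 and 0.145 m and angle between dish_2_mid's own z axis and vertical between 2.22 and 2.5 rad and x of dish_3_mid in the frame of rack_cradle between -0.04 and -0.026 m and y of dish_3_mid in the frame of rack_cradle between -0.012 and 0.012 m and z of dish_3_mid in the frame of rack_cradle between 0.01 and 0.145 m and angle between dish_3_mid's own z axis and vertical between 2.22 and 2.5 rad and x of dish_4_mid in the frame of rack_cradle between -0.04 and -0.026 m and y of dish_4_mid in the frame of rack_cradle between -0.012 and 0.012 m and z of dish_4_mid in the frame of rack_cradle between 0.01 and 0.145 m and angle between dish_4_mid's own z axis and vertical between 2.22 and 2.5 rad and linear speed of each of dish_1, dish_2, dish_3, dish_4 below 0.02 m/s), for 0.3 s.
3. the rack is switched on (value of joint rack_switch above 0.85 rad), for 0.2 s.
At the end, for the whole second after the job is handed in: Machine lever past 0.85 rad (off), rack lever past 0.85 rad (on); every dish at rest in the cradle, upside down within 8 degrees, centre within 12 mm of the cradle's middle and about 7 mm of home against the back wall, lid closed to 4 mm (all of step 2 and value of joint each of machine_switch, rack_switch above 0.85 rad); the robot touches nothing.
It fails at once if a lid comes off its dish (more than 8 mm) (value of joint any of dish_1_lid, dish_2_lid, dish_3_lid, dish_4_lid above 0.008 m).
It fails at once if a bystander is pushed away (more than 30 mm) (distance of any of slide_case, tape, brown_dropper, glass_beaker, black_stopper, cuvettes from where it was at the start of the episode above 0.03 m).
Of dish_3, dish_4 only 1 to 2 are there at a start; the rules pass over those that are not, and their reading is None.
At some moment in a run one of rack may be knocked a few centimetres aside while the robot is not near it.
It also fails if it takes over 210 s, if anything falls off the work surface, if the arm or the gripper's body presses on something with over 40 N, if the wrist force passes 120 N, or if a joint passes its speed limit or range.

## Working session

There is one attempt and no reset: what is moved stays moved. The work goes in short steps, Python scripts to look and compute and a tool call to move; the robot and the scene stay as the last step left them, time stands still between calls to the robot, and variables do not carry over. Pictures are saved under pics/ and viewed, and the job is handed in when it is done.

Besides the shell and the picture viewer there is one more tool, called after "Request:" by a JSON object that holds its "name" and its "arguments". arm_command: Moves the arm, as the interface text tells. Its arguments: {"type":"object","properties":{"increments":{"type":"array"},"claw":{"type":"number"},"force":{"type":"number"}},"required":["increments"]}

```bash
ls -la; mkdir -p pics
python3 - <<'E'
from workcell import get_obs,camera
import cv2
o=get_obs()
for k,v in o.items(): print(k,v)
for n in("scene","side","wrist"):
    c=camera(n); cv2.imwrite(f"pics/{n}0.png",c["frame"][:,:,::-1])
    print(n,c["K"].tolist(),{k:c[k].tolist() for k in("R","t","hand_eye") if k in c})
E
```

```text
total 12
drwxr-xr-x  3 agent agent 4096 Dec  7 03:41 .
drwxr-xr-x 23 root  root  4096 Dec  7 03:41 ..
drwxr-xr-x  2 agent agent 4096 Dec  7 03:41 pics
time 0.0
q [-1.51701957e-03  5.01202840e+00  1.00355383e+01  9.51006776e+01
 -1.34392738e-04  9.00016189e+01]
qd [-0.0094113   0.01326624  0.10015894  0.00633099  0.03571215 -0.06171214]
joint_efforts [ 7.68234549e-04 -5.20392072e+01  4.64802504e+01  1.63646933e-02
  2.23589603e-05 -6.77332673e-05]
ee_pos [ 5.49784740e-01 -1.51993362e-05  2.41583873e-01]
tcp_rot [ 1.79999863e+02  7.71676463e-02 -3.13594159e-03]
wrist_force [ 0.12482832 -0.37756235  0.93544121]
torque [ 0.00031412 -0.00094614 -0.05200198]
opening 0.08559613829192111
scene [[482.8380153362731, 0.0, 251.84929412557412], [0.0, 482.8380153362731, 191.78249815955246], [0.0, 0.0, 1.0]] {'R': [[0.6900760164628892, -0.7235870132903589, 0.014728397748839144], [-0.4435982120396529, -0.43895865963563396, -0.7813679807914521], [0.5718528812360161, 0.5326698126686227, -0.6238967485839635]], 't': [-0.37239816763681527, 0.4163641577866758, 1.550062072885312]}
side [[456.2001142354307, 0.0, 250.62008860038125], [0.0, 456.2001142354307, 189.17006000374147], [0.0, 0.0, 1.0]] {'R': [[-0.999816212662166, 0.004100341809422299, -0.018727735979794373], [0.01659456016340242, 0.6742611906654706, -0.7383064860444921], [0.009600076607308813, -0.7384815732023574, -0.6742053133650799]], 't': [0.562130125196528, 0.116604928634937, 1.4385700888062574]}
wrist [[274.32697110664543, 0.0, 248.87250248217032], [0.0, 274.32697110664543, 194.00708836282857], [0.0, 0.0, 1.0]] {'hand_eye': [[0.9999994898990628, -0.0003283706366170572, 0.000955182882237433, -0.00013284491981446767], [1.8144837970245894e-05, 0.9513661685600161, 0.30806235243891716, -0.0801638164438027], [-0.0010098873097364727, -0.30806217796438384, 0.951365689225474, -0.13158194766403036], [0.0, 0.0, 0.0, 1.0]]}
```

View pics/scene0.png

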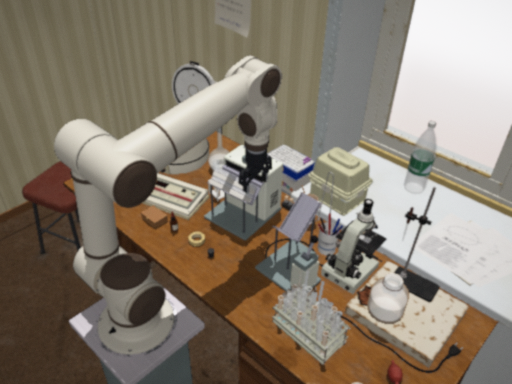

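View pics/side0.png

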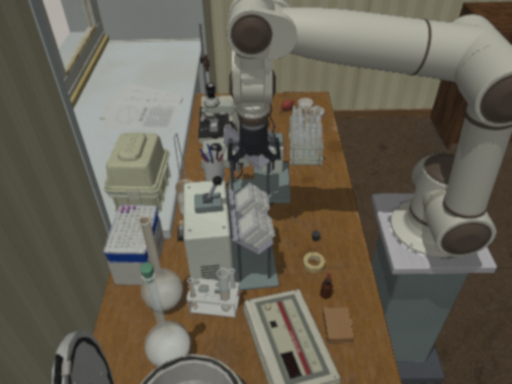

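View pics/wrist0.png

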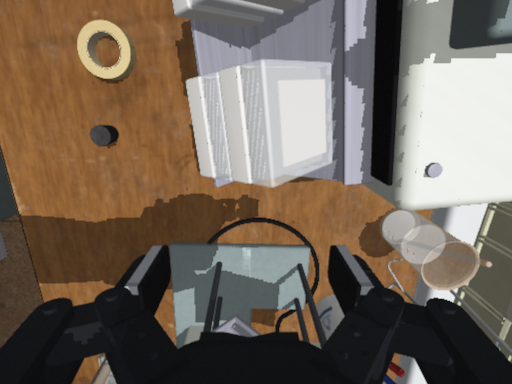

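Request:
{"name": "arm_command", "arguments": {"increments": [[[0,0,-2],0],[[0,0,-4],0],[[0,0,-6],0],[[0,0,-8],0],[[0,0,-8],0]], "claw": -1}}

```text
time: 0.65
ee_pos: [0.55, -0.0, 0.4463]
tcp_rot: [180.0, -0.3, -0.0]
wrist_force: [-0.4, 0.0, -0.2]
opening: 0.0854
```

Request:
{"name": "arm_command", "arguments": {"increments": [[[2,0,0],0],[[4,0,0],0],[[6,0,0],0],[[8,0,0],0],[[10,0,0],0]]}}

```text
time: 1.15
ee_pos: [0.5934, -0.0, 0.4479]
tcp_rot: [180.0, 2.0, 0.0]
wrist_force: [-0.7, -0.9, 0.2]
opening: 0.0852
```

Run:
```python
from workcell import get_obs
o=get_obs()
print(o['q'],o['ee_pos'],o['tcp_rot'])
```

```text
[-6.18625959e-04  3.22977063e+01  7.07453891e+01  1.30496545e+02
 -1.10085750e-03  8.99989493e+01] [ 5.93377111e-01 -1.16712513e-05  4.47933285e-01] [1.79998937e+02 2.04886192e+00 4.32789026e-04]
```

```bash
cat > h.py <<'E'
import numpy as np,cv2
from workcell import get_obs,camera
from scipy.spatial.transform import Rotation as Ro
def tool():
    o=get_obs(); return Ro.from_euler('xyz',o['tcp_rot'],degrees=True).as_matrix(),np.array(o['ee_pos']),o
def shot(n,f=None):
    R,p,o=tool(); c=camera(n)
    if f: cv2.imwrite(f"pics/{f}.png",c["frame"][:,:,::-1])
    z=c["range_z"]; K=c["K"]; v,u=np.mgrid[:384,:512]
    P=np.stack([(u-K[0,2])/K[0,0]*z,(v-K[1,2])/K[1,1]*z,z],-1)
    if "hand_eye" in c:
        H=c["hand_eye"]; P=P@H[:3,:3].T+H[:3,3]; P=P@R.T+p
    else:
        P=(P-c["t"])@c["R"]
    P[z<=0]=np.nan
    return c,P
def crop(c,x0,x1,y0,y1,s,f):
    cv2.imwrite(f"pics/{f}.png",cv2.resize(c["frame"][y0:y1,x0:x1,::-1],None,fx=s,fy=s,interpolation=cv2.INTER_CUBIC))
E
python3 - <<'E'
from h import *
for n in("scene","side","wrist"):
    c,P=shot(n,n+"1"); np.save(n+"1.npy",P)
    if n=="scene": crop(c,130,330,110,310,3,"s1c")
    if n=="side": crop(c,170,360,90,350,2.3,"d1c")
E
```

```text
(no output)
```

View pics/s1c.png

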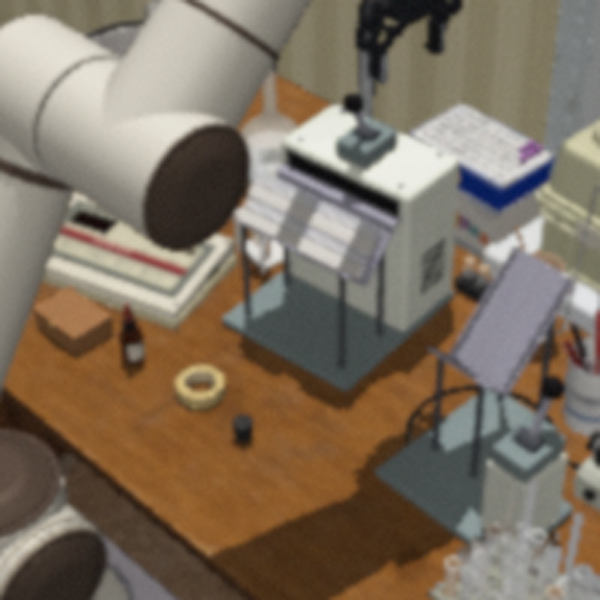

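View pics/d1c.png

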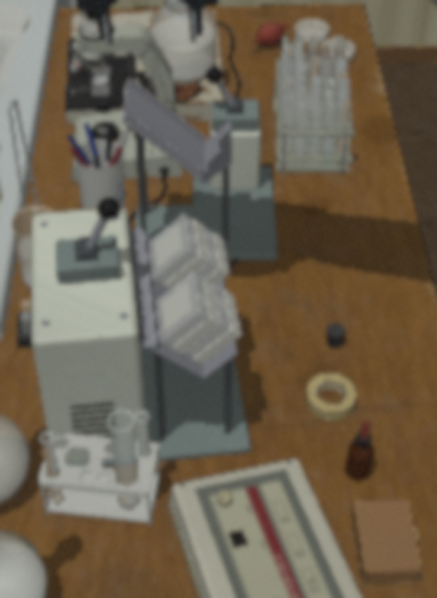

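View pics/wrist1.png

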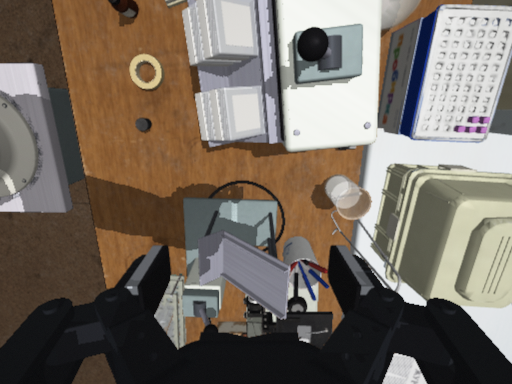

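Run:
```python
from h import *
def rect(Q,t):
    r=cv2.minAreaRect((Q[:,:2]*1000).astype(np.float32)); print(t,len(Q),np.round(cv2.boxPoints(r)).tolist(),r[2], Q[:,2].mean())
for n in("scene","side","wrist"):
    P=np.load(n+"1.npy").reshape(-1,3)
    m=(abs(P[:,2]-.235)<.004)&(P[:,0]>.45)&(P[:,0]<.85)&(P[:,1]>0)&(P[:,1]<.35)
    rect(P[m],n+" cabtop")
    m=(abs(P[:,2]-.014)<.003)&(P[:,0]>.3)&(P[:,0]<.8)&(P[:,1]>-.3)&(P[:,1]<.0)
    rect(P[m],n+" foot")
    m=(abs(P[:,2]-.122)<.003)&(P[:,0]>.3)&(P[:,0]<.8)&(P[:,1]>-.35)&(P[:,1]<-.1)
    if m.sum()>5: rect(P[m],n+" ctrl")
    # balls
    m=(P[:,2]>.29)&(P[:,2]<.36)&(P[:,0]>.5)&(P[:,0]<.75)&(P[:,1]>0.05)&(P[:,1]<.3)
    if m.sum(): print(n,"ball",P[m].mean(0),P[m].min(0),P[m].max(0))
```

```text
scene cabtop 620 [[529.0, 222.0], [560.0, 7.0], [828.0, 46.0], [797.0, 260.0]] 8.18757438659668 0.23530971260680678
scene foot 734 [[311.0, -273.0], [788.0, -274.0], [789.0, -2.0], [312.0, -1.0]] 89.81539916992188 0.014186547179261103
scene ctrl 163 [[290.0, -169.0], [313.0, -358.0], [809.0, -298.0], [786.0, -109.0]] 6.919149398803711 0.12189820777740387
scene ball [0.63942355 0.12554299 0.32263715] [0.62594366 0.1146468  0.29250773] [0.65567535 0.14117147 0.33499403]
side cabtop 1668 [[538.0, 243.0], [561.0, 18.0], [835.0, 46.0], [812.0, 271.0]] 5.833099842071533 0.23359348084703124
side foot 746 [[428.0, -63.0], [429.0, -300.0], [797.0, -299.0], [796.0, -61.0]] 0.1793545037508011 0.013239717301808904
side ctrl 121 [[308.0, -140.0], [308.0, -350.0], [781.0, -349.0], [781.0, -139.0]] 0.13414832949638367 0.12173753349695156
side ball [0.64297178 0.1347641  0.31913593] [0.62992657 0.12174376 0.29096442] [0.6597447  0.14292546 0.33319077]
wrist cabtop 11099 [[543.0, 190.0], [560.0, 16.0], [744.0, 35.0], [726.0, 208.0]] 5.8334879875183105 0.2349284951058116
wrist foot 3730 [[372.0, -138.0], [432.0, -313.0], [822.0, -179.0], [762.0, -3.0]] 19.068706512451172 0.014233633253925721
wrist ctrl 282 [[379.0, -148.0], [388.0, -359.0], [799.0, -342.0], [790.0, -130.0]] 2.502871513366699 0.12160455592786615
wrist ball [0.6402187  0.12716531 0.32934106] [0.62882734 0.11590398 0.29005064] [0.6606863  0.14101386 0.33570718]
```

```bash
cat >> h.py <<'E'
def ortho(c,P,f,x0=.35,x1=.85,y0=-.35,y1=.35,s=1000,zmin=-.02,zmax=.4):
    H=int((x1-x0)*s);W=int((y1-y0)*s)
    img=np.zeros((H,W,3),np.uint8);zb=np.full((H,W),-1.)
    Q=P.reshape(-1,3);C=c["frame"].reshape(-1,3)[:,::-1]
    ok=np.isfinite(Q[:,0])&(Q[:,2]>zmin)&(Q[:,2]<zmax);Q=Q[ok];C=C[ok]
    r=((x1-Q[:,0])*s).astype(int);k=((y1-Q[:,1])*s).astype(int)
    ok=(r>=0)&(r<H)&(k>=0)&(k<W);o=np.argsort(Q[ok,2])
    for a,b,col,z in zip(r[ok][o],k[ok][o],C[ok][o],Q[ok][o,2]): img[a:a+2,b:b+2]=col;zb[a:a+2,b:b+2]=z
    cv2.imwrite(f"pics/{f}.png",img);return zb
E
python3 - <<'E'
from h import *
c,P=shot("wrist"); ortho(c,P,"or1")
E
```

```text
(no output)
```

View pics/or1.png

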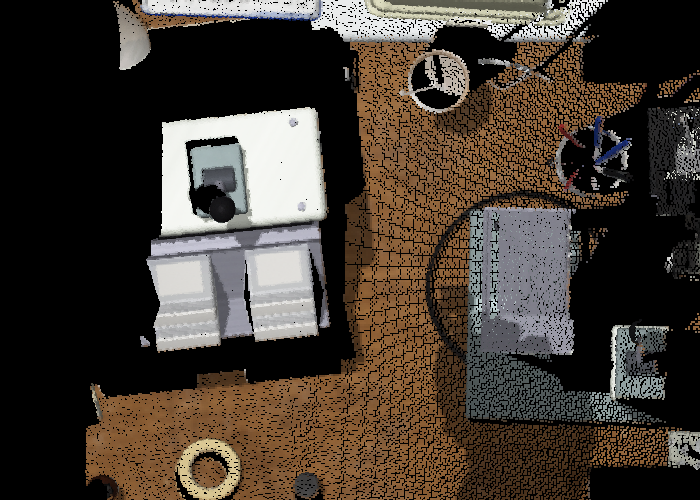

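```bash
cat > fit.py <<'E'
from h import *
from scipy.ndimage import label
def comp(P,zc,tol,box):
    m=(abs(P[...,2]-zc)<tol)&(P[...,0]>box[0])&(P[...,0]<box[1])&(P[...,1]>box[2])&(P[...,1]<box[3])
    l,n=label(m); k=np.argmax(np.bincount(l.ravel())[1:])+1
    return P[l==k]
def edgeline(Q,ax,sgn,lo,hi,nb=20):
    # extreme of coord 'ax' per bin of other axis
    o=1-ax; b=np.linspace(lo,hi,nb+1); pts=[]
    for i in range(nb):
        s=Q[(Q[:,o]>=b[i])&(Q[:,o]<b[i+1])]
        if len(s)>4: pts.append(((b[i]+b[i+1])/2, np.percentile(s[:,ax],98 if sgn>0 else 2)))
    pts=np.array(pts); 
    k=np.polyfit(pts[:,0],pts[:,1],1); r=pts[:,1]-np.polyval(k,pts[:,0]); g=abs(r)<2*np.median(abs(r))+1e-4
    k=np.polyfit(pts[g,0],pts[g,1],1); return k
E
python3 - <<'E'
from fit import *
P=np.load("wrist1.npy"); W=P
Q=comp(P,.235,.004,(.45,.85,0,.35))
print(Q.min(0),Q.max(0))
kf=edgeline(Q,0,-1,.04,.17);kb=edgeline(Q,0,1,.06,.17);kr=edgeline(Q,1,-1,.57,.66)
print("front x=",kf,np.degrees(np.arctan(-kf[0])),"back",kb,np.degrees(np.arctan(-kb[0])),"right y=",kr,np.degrees(np.arctan(kr[0])))
for n in("scene","side"):
    P=np.load(n+"1.npy");Q=comp(P,.235,.004,(.45,.8,0,.35)); print(n,Q.min(0),Q.max(0))
    if n=="side":
        kf=edgeline(Q,0,-1,.04,.23);kb=edgeline(Q,0,1,.06,.17);kr=edgeline(Q,1,-1,.57,.63);kl=edgeline(Q,1,1,.58,.66)
        print("side x=",kf,np.degrees(np.arctan(-kf[0])),"back",kb,"right y=",kr,"left",kl)
Q=comp(W,.014,.003,(.35,.8,-.3,-.0)); print("foot",Q.min(0),Q.max(0))
kl=edgeline(Q,1,1,.45,.62);kf=edgeline(Q,0,-1,-.25,-.13);print("foot left y=",kl,np.degrees(np.arctan(kl[0])),"front",kf,np.degrees(np.arctan(-kf[0])))
for n in("wrist","side","scene"):
    P=np.load(n+"1.npy");Q=comp(P,.122,.003,(.42,.6,-.35,-.2));print(n,"ctrl",len(Q),Q.min(0),Q.max(0))
E
```

```text
[0.6152085  0.02488246 0.23101059] [0.74275979 0.18881039 0.238923  ]
front x= [-0.12547929  0.63906032] 7.152053679870632 back [-0.08210751  0.74258215] 4.693884337738097 right y= [-2.86148312  1.88173539] -70.73705579065398
scene [0.60847081 0.02260648 0.23100917] [0.74113291 0.23887644 0.23899709]
side [0.61459165 0.02723792 0.2310254 ] [0.74151794 0.24254408 0.23881496]
side x= [-0.09292687  0.63707958] 5.3090703467111435 back [-0.06853882  0.73989554] right y= [-8.71793702  5.5544123 ] left [0.14299189 0.13805939]
foot [ 0.42676603 -0.29999806  0.01101141] [ 0.63927055 -0.11661201  0.01698483]
foot left y= [-0.02490294 -0.10614143] -1.426538248398841 front [0.06389786 0.44517505] -3.65610747579447
wrist ctrl 163 [ 0.45179216 -0.31956982  0.11908834] [ 0.52366485 -0.26141549  0.12496991]
side ctrl 15 [ 0.46231888 -0.26830837  0.1190829 ] [ 0.48249049 -0.25533506  0.12437843]
scene ctrl 32 [ 0.46926878 -0.32297089  0.11922231] [ 0.52203802 -0.31300496  0.12494393]
```

```bash
cat >> fit.py <<'E'
def ransac(Q,n0,tol=.002,it=400,ang=12,seed=0):
    rng=np.random.default_rng(seed);best=None
    for _ in range(it):
        a,b,c=Q[rng.choice(len(Q),3,False)];n=np.cross(b-a,c-a);L=np.linalg.norm(n)
        if L<1e-7: continue
        n/=L; n*=np.sign(n@n0)
        if n@n0<np.cos(np.radians(ang)): continue
        g=abs((Q-a)@n)<tol
        if best is None or g.sum()>best.sum(): best=g
    S=Q[best];m=S.mean(0);n=np.linalg.svd(S-m,full_matrices=False)[2][2];n*=np.sign(n@n0)
    return n,m,best
E
cat > fit2.py <<'E'
from fit import *
def vfit(P,box,name):
    m=(P[...,0]>box[0])&(P[...,0]<box[1])&(P[...,1]>box[2])&(P[...,1]<box[3])&(P[...,2]>.1)&(P[...,2]<.3)
    Q=P[m]
    if len(Q)<50: print(name,"few",len(Q));return
    for nn,n0 in (("wall",[-.707,0,.707]),("floor",[.707,0,.707])):
        try:
            n,c,g=ransac(Q,np.array(n0))
            S=Q[g]; print(name,nn,g.sum(),n.round(3),"yaw",np.degrees(np.arctan2(n[1],n[0])).round(2),"tilt",np.degrees(np.arccos(n[2])).round(1),"d",(n@c).round(4),c.round(4),S[:,1].min().round(4),S[:,1].max().round(4),S[:,2].min().round(3),S[:,2].max().round(3))
        except Exception as e: print(name,nn,e)
if __name__=="__main__":
    for n in("scene","side","wrist"):
        P=np.load(n+"1.npy")
        vfit(P,(.45,.7,-.25,-.08),n+" rack")
        vfit(P,(.47,.62,.0,.25),n+" tray")
E
python3 fit2.py
```

```text
scene rack wall 408 [-0.695  0.025  0.718] yaw 177.98 tilt 44.1 d -0.2748 [ 0.5865 -0.1778  0.1914] -0.2237 -0.1369 0.106 0.245
scene rack floor 42 [0.616 0.103 0.781] yaw 9.52 tilt 38.6 d 0.4877 [ 0.6048 -0.1915  0.1729] -0.2234 -0.1354 0.106 0.2
scene tray wall 212 [-0.732 -0.097  0.674] yaw -172.42 tilt 47.6 d -0.2578 [0.5303 0.1046 0.2084] 0.0317 0.1964 0.185 0.236
scene tray floor 64 [0.587 0.117 0.801] yaw 11.24 tilt 36.8 d 0.5242 [0.5823 0.1226 0.2096] 0.0275 0.2165 0.188 0.238
side rack wall 455 [-0.705  0.013  0.709] yaw 178.98 tilt 44.8 d -0.2797 [ 0.5889 -0.1773  0.194 ] -0.2231 -0.127 0.106 0.246
side rack floor 38 [ 0.73  -0.01   0.683] yaw -0.79 tilt 46.9 d 0.559 [ 0.6114 -0.1875  0.162 ] -0.2488 -0.131 0.1 0.196
side tray wall 462 [-0.717 -0.079  0.693] yaw -173.73 tilt 46.1 d -0.2452 [0.5311 0.1252 0.2097] 0.0359 0.2003 0.182 0.235
side tray floor 605 [0.697 0.074 0.713] yaw 6.03 tilt 44.5 d 0.5598 [0.5755 0.1288 0.209 ] 0.0322 0.2331 0.158 0.235
wrist rack wall 2907 [-0.705  0.022  0.709] yaw 178.21 tilt 44.9 d -0.2807 [ 0.5928 -0.1778  0.1991] -0.2244 -0.1313 0.11 0.248
wrist rack floor 1131 [ 0.701 -0.016  0.713] yaw -1.32 tilt 44.5 d 0.4773 [ 0.5159 -0.1757  0.1585] -0.2235 -0.1308 0.139 0.177
wrist tray wall 3549 [-0.699 -0.073  0.711] yaw -174.05 tilt 44.7 d -0.2304 [0.5325 0.1209 0.2121] 0.033 0.1966 0.185 0.234
wrist tray floor 4415 [0.696 0.072 0.714] yaw 5.92 tilt 44.4 d 0.5605 [0.5755 0.1242 0.2114] 0.0304 0.2031 0.187 0.234
```

Request:
{"name": "arm_command", "arguments": {"increments": [[[0,0,2],0],[[0,0,4],0],[[0,0,5.2],0],[[0,0,5.2],0]]}}

```text
time: 1.75
ee_pos: [0.5877, 0.0, 0.3194]
tcp_rot: [-180.0, 1.7, 0.0]
wrist_force: [1.5, 0.9, 1.8]
opening: 0.0852
```

Run:
```python
from workcell import get_obs
o=get_obs()
print(o['q'],o['ee_pos'],o['tcp_rot'])
```

```text
[2.72893457e-04 1.50736323e+01 3.03909997e+01 1.07020721e+02
 1.33426860e-03 8.99970822e+01] [5.87651909e-01 9.17966316e-06 3.19396861e-01] [-1.79998579e+02  1.70335378e+00  3.19200429e-03]
```

Request:
{"name": "arm_command", "arguments": {"increments": [[[2,0,0],0],[[4,0,0],0],[[6,0,0],0],[[8,0,0],0],[[8,0,0],0]]}}

```text
time: 2.25
ee_pos: [0.7554, 0.0, 0.2802]
tcp_rot: [180.0, 0.6, -0.0]
wrist_force: [2.4, -0.6, -0.8]
opening: 0.0851
```

Run:
```python
from workcell import get_obs
o=get_obs()
print(o['q'],o['ee_pos'],o['tcp_rot'])
```

```text
[ 1.34630369e-03  4.59279570e+01  7.02118496e+01  1.14898700e+02
 -1.47227558e-04  9.00014142e+01] [7.55388628e-01 1.70456211e-05 2.80196356e-01] [ 1.79999838e+02  6.14807506e-01 -6.79909011e-05]
```

Request:
{"name": "arm_command", "arguments": {"increments": [[[10,0,-6],0],[[10,0,-6],0],[[10,0,-6],0],[[10,0,-6],0],[[10,0,-6],0]]}}

```text
time: 2.75
ee_pos: [0.7773, -0.0, 0.2807]
tcp_rot: [180.0, -2.3, -0.0]
wrist_force: [0.4, -0.2, -0.6]
opening: 0.0851
```

Run:
```python
from workcell import get_obs
o=get_obs()
print(o['q'],o['ee_pos'],o['tcp_rot'])
```

```text
[-3.65586172e-04  4.62447601e+01  7.07663546e+01  1.12216198e+02
 -2.54157478e-04  9.00009981e+01] [ 7.77289010e-01 -6.17506674e-06  2.80735678e-01] [ 1.79999786e+02 -2.30539665e+00 -1.36449099e-03]
```

Request:
{"name": "arm_command", "arguments": {"increments": [[[20,0,-12],0],[[20,0,-12],0]]}}

```text
time: 2.95
ee_pos: [0.7941, -0.0, 0.2872]
tcp_rot: [180.0, -5.1, -0.0]
wrist_force: [0.2, -0.4, 0.3]
opening: 0.0856
```

Request:
{"name": "arm_command", "arguments": {"increments": [[[20,0,-8],0],[[20,0,-8],0]]}}

```text
time: 3.15
ee_pos: [0.8173, -0.0, 0.2858]
tcp_rot: [-180.0, -7.9, 0.0]
wrist_force: [-0.4, -0.1, 0.1]
opening: 0.0854
```

Request:
{"name": "arm_command", "arguments": {"increments": [[[30,0,-8],0],[[30,0,-8],0]]}}

```text
time: 3.35
ee_pos: [0.8446, 0.0, 0.279]
tcp_rot: [-180.0, -10.7, 0.0]
wrist_force: [0.2, 0.4, -0.2]
opening: 0.0851
```

Request:
{"name": "arm_command", "arguments": {"increments": [[[30,0,-8],0]]}}

```text
time: 3.45
ee_pos: [0.8608, -0.0, 0.2788]
tcp_rot: [180.0, -12.7, -0.0]
wrist_force: [-0.1, -0.1, -0.9]
opening: 0.0854
```

Request:
{"name": "arm_command", "arguments": {"increments": [[[30,0,-8],0]]}}

```text
time: 3.55
ee_pos: [0.8763, 0.0, 0.2823]
tcp_rot: [180.0, -14.9, -0.0]
wrist_force: [-0.0, 1.0, 1.1]
opening: 0.0854
```

Run:
```python
from h import *
for n in("scene","side","wrist"):
    P=np.load(n+"1.npy").reshape(-1,3)
    m=(P[:,0]>.78)&(abs(P[:,1])<.15)&(P[:,2]>.1)&(P[:,0]<1.4)
    Q=P[m]
    for lo in np.arange(.8,1.4,.05):
        s=Q[(Q[:,0]>=lo)&(Q[:,0]<lo+.05)]
        if len(s): print(n,lo.round(2),len(s),"zmax",np.percentile(s[:,2],99).round(3),"y",s[:,1].min().round(2),s[:,1].max().round(2))
```

```text
scene 0.8 698 zmax 0.229 y -0.15 0.15
scene 0.85 756 zmax 0.259 y -0.15 0.15
scene 0.9 384 zmax 0.262 y -0.15 0.15
scene 0.95 4107 zmax 0.776 y -0.15 0.15
scene 1.0 954 zmax 0.774 y 0.03 0.05
scene 1.05 1043 zmax 0.764 y 0.03 0.05
scene 1.1 965 zmax 0.754 y 0.03 0.05
scene 1.15 946 zmax 0.744 y 0.03 0.05
scene 1.2 870 zmax 0.734 y 0.04 0.05
scene 1.25 844 zmax 0.721 y -0.12 0.05
scene 1.3 4362 zmax 0.728 y -0.15 0.05
scene 1.35 71 zmax 0.726 y -0.15 -0.06
side 0.8 664 zmax 0.225 y -0.15 0.12
side 0.85 1574 zmax 0.254 y -0.15 0.15
side 0.9 1522 zmax 0.256 y -0.15 0.15
side 0.95 6518 zmax 0.758 y -0.15 0.15
side 1.0 13 zmax 0.156 y -0.08 -0.03
wrist 0.8 5432 zmax 0.227 y -0.15 0.15
wrist 0.85 8900 zmax 0.256 y -0.15 0.15
wrist 0.9 5795 zmax 0.258 y -0.15 0.15
wrist 0.95 1285 zmax 0.194 y -0.04 0.15
```

Request:
{"name": "arm_command", "arguments": {"increments": [[[-1.5,0,-2],0],[[-3,0,-4],0],[[-4.6,0,-6.2],0],[[-4.6,0,-6.2],0]]}}

```text
time: 3.95
ee_pos: [0.7231, 0.0, 0.4045]
tcp_rot: [-180.0, -14.9, -0.0]
wrist_force: [0.3, 0.3, 0.7]
opening: 0.0854
```

Run:
```python
from h import *
from scipy.optimize import least_squares
R,p,o=tool(); q=o['q']; print(q,p,o['tcp_rot'])
D=[([5.012,10.0355,95.1007],[.54978,.24158]),([32.2977,70.7454,130.4965],[.59338,.44793]),([15.0736,30.391,107.0207],[.58765,.3194]),
([45.928,70.2118,114.8987],[.75539,.2802]),([46.2448,70.7663,112.2162],[.77729,.28074]),(q[1:4],[p[0],p[2]])]
def fk(v,q):
    a,h,L1,L2,L3,L4=v; q=np.radians(q); e=q[1]-q[0]; t=e-q[2]
    return np.array([a+L1*np.sin(q[0])+L2*np.cos(e)+L3*np.cos(t)-L4*np.sin(e),h+L1*np.cos(q[0])+L2*np.sin(e)+L3*np.sin(t)+L4*np.cos(e)])
s=least_squares(lambda v:np.concatenate([fk(v,a)-b for a,b in D]),[0,.3,.4,.5,.3,0]); print(s.x,s.fun.round(4))
```

```text
[-3.87187448e-04  2.34143551e+01  4.98370682e+01  1.01510982e+02
  1.91812610e-03  9.00028959e+01] [7.23119467e-01 4.28624538e-06 4.04483578e-01] [-1.79997311e+02 -1.49117313e+01 -3.38404124e-03]
[5.28385975e-07 1.60014076e-01 4.20096896e-01 5.18795638e-01
 4.18297312e-01 3.60873079e-02] [ 0.  0.  0.  0.  0. -0. -0. -0. -0. -0.  0.  0.]
```

Request:
{"name": "arm_command", "arguments": {"increments": [[[-0.8,0,-1.8],0],[[-1.6,0,-3.6],0],[[-2.4,0,-5.4],0],[[-3.2,0,-7.2],0],[[-4,0,-9],0]]}}

```text
time: 4.45
ee_pos: [0.5593, 0.0, 0.573]
tcp_rot: [180.0, -15.3, 0.0]
wrist_force: [1.0, 1.0, -0.2]
opening: 0.0856
```

Request:
{"name": "arm_command", "arguments": {"increments": [[[30,0,-20],0]]}}

```text
time: 4.55
ee_pos: [0.5677, 0.0, 0.5814]
tcp_rot: [180.0, -17.5, 0.0]
wrist_force: [0.7, 0.1, 0.7]
opening: 0.0856
```

Request:
{"name": "arm_command", "arguments": {"increments": [[[30,0,-20],0]]}}

```text
time: 4.65
ee_pos: [0.5852, -0.0, 0.5838]
tcp_rot: [180.0, -19.4, 0.0]
wrist_force: [1.2, 0.1, -0.4]
opening: 0.0854
```

Request:
{"name": "arm_command", "arguments": {"increments": [[[30,0,-20],0]]}}

```text
time: 4.75
ee_pos: [0.5979, 0.0, 0.5893]
tcp_rot: [-180.0, -21.4, 0.0]
wrist_force: [-0.7, 0.3, -0.8]
opening: 0.0854
```

Run:
```python
from h import *
R,p,o=tool(); print(o['q'],p,o['tcp_rot'])
```

```text
[5.88336834e-04 2.00588546e+01 7.07092779e+01 1.19221271e+02
 7.90751785e-04 9.00002013e+01] [5.97943605e-01 9.92146790e-06 5.89307164e-01] [-1.79999130e+02 -2.14291519e+01  3.72110824e-04]
```

Request:
{"name": "arm_command", "arguments": {"increments": [[[30,0,-20],0]]}}

```text
time: 4.85
ee_pos: [0.6088, 0.0, 0.5964]
tcp_rot: [180.0, -23.4, 0.0]
wrist_force: [0.3, -0.9, -0.8]
opening: 0.0853
```

Request:
{"name": "arm_command", "arguments": {"increments": [[[30,0,-20],0]]}}

```text
time: 4.95
ee_pos: [0.6182, 0.0, 0.6047]
tcp_rot: [180.0, -25.5, 0.0]
wrist_force: [0.6, 1.0, 0.5]
opening: 0.0856
```

Request:
{"name": "arm_command", "arguments": {"increments": [[[30,0,-20],0]]}}

```text
time: 5.05
ee_pos: [0.6266, 0.0, 0.6143]
tcp_rot: [-180.0, -27.5, -0.0]
wrist_force: [-0.3, -0.4, -0.2]
opening: 0.0856
```

Request:
{"name": "arm_command", "arguments": {"increments": [[[30,0,-20],0]]}}

```text
time: 5.15
ee_pos: [0.6337, -0.0, 0.6252]
tcp_rot: [180.0, -29.7, 0.0]
wrist_force: [0.1, 0.2, 0.1]
opening: 0.0854
```

Request:
{"name": "arm_command", "arguments": {"increments": [[[30,0,-20],0]]}}

```text
time: 5.25
ee_pos: [0.6396, 0.0, 0.6373]
tcp_rot: [-180.0, -31.9, -0.0]
wrist_force: [-0.2, 0.3, -1.0]
opening: 0.0856
```

Request:
{"name": "arm_command", "arguments": {"increments": [[[30,0,-20],0]]}}

```text
time: 5.35
ee_pos: [0.6444, -0.0, 0.6505]
tcp_rot: [180.0, -34.1, -0.0]
wrist_force: [0.0, -0.3, 0.8]
opening: 0.0856
```

Request:
{"name": "arm_command", "arguments": {"increments": [[[30,0,-20],0]]}}

```text
time: 5.45
ee_pos: [0.6479, 0.0, 0.6648]
tcp_rot: [180.0, -36.3, 0.0]
wrist_force: [-0.5, -0.4, 0.9]
opening: 0.0855
```

Request:
{"name": "arm_command", "arguments": {"increments": [[[30,0,-20],0]]}}

```text
time: 5.55
ee_pos: [0.6502, -0.0, 0.6799]
tcp_rot: [-180.0, -38.6, -0.0]
wrist_force: [0.0, 0.4, 0.3]
opening: 0.0855
```

Request:
{"name": "arm_command", "arguments": {"increments": [[[30,0,-15],0]]}}

```text
time: 5.65
ee_pos: [0.6561, 0.0, 0.6943]
tcp_rot: [180.0, -41.0, 0.0]
wrist_force: [0.0, 1.4, 0.6]
opening: 0.0855
```

Request:
{"name": "arm_command", "arguments": {"increments": [[[30,0,-15],0]]}}

```text
time: 5.75
ee_pos: [0.6619, -0.0, 0.7085]
tcp_rot: [180.0, -43.3, -0.0]
wrist_force: [0.2, -0.8, 0.3]
opening: 0.0852
```

Request:
{"name": "arm_command", "arguments": {"increments": [[[25,0,-12],0]]}}

```text
time: 5.85
ee_pos: [0.6664, 0.0, 0.7236]
tcp_rot: [180.0, -45.6, 0.0]
wrist_force: [1.0, -1.1, 0.0]
opening: 0.0851
```

Run:
```python
from h import *
R,p,o=tool(); print(o['q'],p,o['tcp_rot'],o['qd'])
```

```text
[ 1.09365533e-03  1.47597487e+01  7.07156021e+01  1.00365429e+02
 -1.77975380e-03  8.99997281e+01] [6.66370303e-01 4.20845818e-06 7.23609629e-01] [ 1.79997943e+02 -4.55904247e+01  1.48224787e-03] [ 1.05712980e-02 -5.11686485e+00  7.70186492e-02 -1.80184650e+01
 -2.39039192e-02  1.15567609e-01]
```

```bash
cat >> h.py <<'E'
def goto(t,roll=0.,step=.045):
    R,p,o=tool(); d=R.T@(np.array(t)-p); n=max(int(np.ceil(np.linalg.norm(d)/step)),int(np.ceil(abs(roll)/8.)),1)
    print("p",p.round(4),"rot",np.round(o['tcp_rot'],2),"q",np.round(o['q'],1)); print("rows",n,"units",(d/.025).round(2),"roll",round(roll/6,2)," step",(d/.025/n).round(2),round(roll/6/n,2))
E
python3 - <<'E'
from h import *
goto([.45,.128,.56])
E
```

```text
p [0.6664 0.     0.7236] rot [180.   -45.59   0.  ] q [  0.   14.8  70.7 100.4  -0.   90. ]
rows 7 units [-10.73  -5.12  -1.6 ] roll 0.0  step [-1.53 -0.73 -0.23] 0.0
```

Request:
{"name": "arm_command", "arguments": {"increments": [[[-1.5,-0.7,-0.2],1.4],[[-3,-1.4,-0.4],2.8],[[-4.5,-2.1,-0.6],4.2],[[-6,-2.8,-0.8],5.6],[[-7.5,-3.5,-1.1],7]], "claw": 1}}

```text
time: 6.35
ee_pos: [0.5312, 0.078, 0.6209]
tcp_rot: [-150.4, -36.6, -43.6]
wrist_force: [-0.7, 1.2, 1.1]
opening: 0.0118
```

Run:
```python
from h import *
goto([.45,.128,.50],48)
```

```text
p [0.5312 0.078  0.6209] rot [-150.43  -36.58  -43.61] q [ 13.1 -18.9  20.5  84.4  -9.4 132.9]
rows 6 units [-5.88  1.51  1.05] roll 8.0  step [-0.98  0.25  0.18] 1.33
```

Request:
{"name": "arm_command", "arguments": {"increments": [[[-1.0,0.25,0.2],-1.4],[[-2,0.5,0.4],-2.8],[[-3,0.75,0.6],-4.2],[[-4,1,0.8],-5.6],[[-5.9,1.5,1],-7]]}}

```text
time: 6.85
ee_pos: [0.4489, 0.1282, 0.5017]
tcp_rot: [171.3, -45.3, 12.2]
wrist_force: [-0.7, -1.0, -0.1]
opening: -0.0002
```

Request:
{"name": "arm_command", "arguments": {"increments": [[[0,0,0],-1.4],[[0,0,0],-2.8],[[0,0,0],-4.2],[[0,0,0],-5.6],[[0,0,0],-7]]}}

```text
time: 7.35
ee_pos: [0.4486, 0.1282, 0.5027]
tcp_rot: [141.2, -27.1, 60.6]
wrist_force: [0.4, -0.3, 0.4]
opening: -0.0002
```

Request:
{"name": "arm_command", "arguments": {"increments": [[[0,0,0],-1.4],[[0,0,0],-2.8],[[0,0,0],-4.2],[[0,0,0],-5.6],[[0,0,0],-7]]}}

```text
time: 7.85
ee_pos: [0.4484, 0.1281, 0.5036]
tcp_rot: [133.9, 2.2, 92.3]
wrist_force: [-0.3, 0.7, -0.2]
opening: 0.0
```

Run:
```python
from h import *
goto([.575,.128,.343]); R,p,o=tool(); print(R.round(3))
```

```text
p [0.4484 0.1281 0.5036] rot [133.86   2.22  92.27] q [ 27.  -35.5  -4.7  77.9 -19.   16.2]
rows 5 units [ 0.04 -1.13  8.1 ] roll 0.0  step [ 0.01 -0.23  1.62] 0.0
[[-0.04   0.691  0.722]
 [ 0.998  0.055  0.002]
 [-0.039  0.721 -0.692]]
```

Request:
{"name": "arm_command", "arguments": {"increments": [[[0,-0.2,1.6],0],[[0,-0.4,3.2],0],[[0,-0.6,4.8],0],[[0,-0.9,6.4],0],[[0,-1.1,8.1],0]]}}

```text
time: 8.35
ee_pos: [0.5762, 0.1267, 0.3436]
tcp_rot: [133.7, 2.2, 92.3]
wrist_force: [1.2, 0.6, -0.2]
opening: 0.0002
```

Run:
```python
from h import *
goto([.592,.129,.326]);goto([.679,.137,.326])
c,P=shot("side");crop(c,170,340,100,300,3,"sw1")
c,P=shot("scene");crop(c,180,320,110,250,4,"sw2")
```

```text
p [0.5762 0.1267 0.3436] rot [133.69   2.17  92.25] q [ 18.4 -30.2 -21.8  53.6 -13.1   9.8]
rows 1 units [ 0.09 -0.07  0.94] roll 0.0  step [ 0.09 -0.07  0.94] 0.0
p [0.5762 0.1267 0.3436] rot [133.69   2.17  92.25] q [ 18.4 -30.2 -21.8  53.6 -13.1   9.8]
rows 3 units [0.28 2.35 3.46] roll 0.0  step [0.09 0.78 1.15] 0.0
```

View pics/sw1.png

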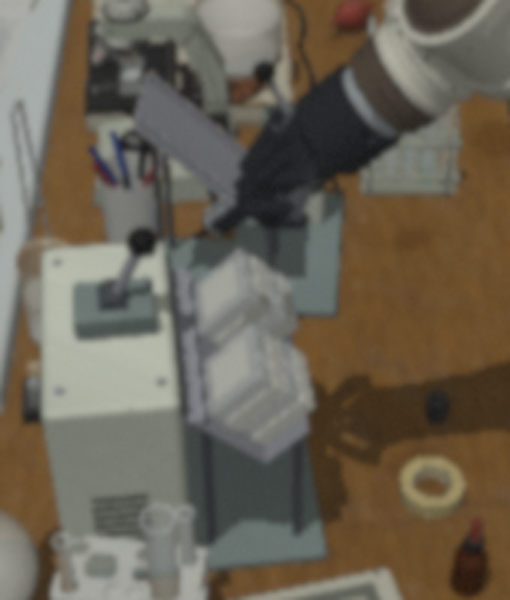

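View pics/sw2.png

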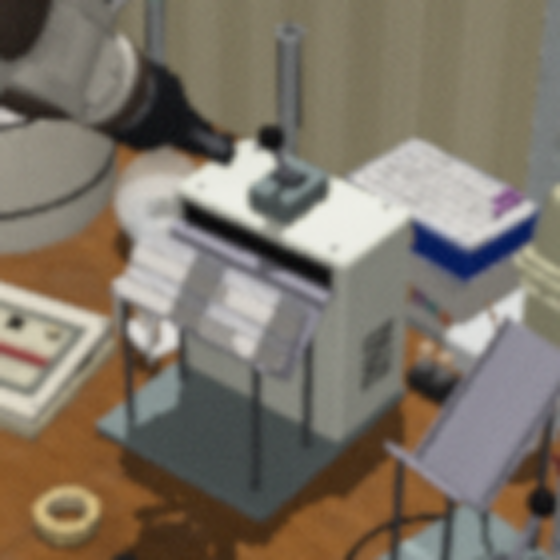

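Request:
{"name": "arm_command", "arguments": {"increments": [[[0.1,0,1],0],[[0.2,0.8,1.8],0],[[0.25,1.4,2.5],0],[[0.3,2.0,3.1],0],[[0.3,2.4,3.5],0]]}}

```text
time: 8.95
ee_pos: [0.6803, 0.1372, 0.3193]
tcp_rot: [134.3, 2.3, 92.2]
wrist_force: [-88.2, -6.6, 20.9]
opening: 0.0005
```

Request:
{"name": "arm_command", "arguments": {"increments": [[[0,0.15,0.15],0],[[0,0.15,0.15],0]]}}

```text
time: 9.15
ee_pos: [0.6805, 0.1374, 0.3194]
tcp_rot: [134.8, 2.4, 92.4]
wrist_force: [-70.1, -5.1, 12.9]
opening: -0.0006
```

Run:
```python
from h import *
c,P=shot("side");crop(c,170,340,100,300,3,"sw3");goto([.679,.137,.326])
m=(P[...,2]>.30)&(P[...,2]<.345)&(P[...,0]>.685)&(P[...,0]<.75)&(P[...,1]>.1)&(P[...,1]<.17)
Q=P[m];print(len(Q),Q.mean(0),Q.min(0),Q.max(0))
```

```text
p [0.6804 0.1374 0.3194] rot [134.73   2.39  92.37] q [ 15.8 -15.7 -14.   47.4 -11.2   7.9]
rows 1 units [-0.02  0.15 -0.22] roll 0.0  step [-0.02  0.15 -0.22] 0.0
110 [0.69967897 0.14192928 0.32088642] [0.6852372  0.12742673 0.30075667] [0.71440064 0.1512555  0.3307917 ]
```

View pics/sw3.png

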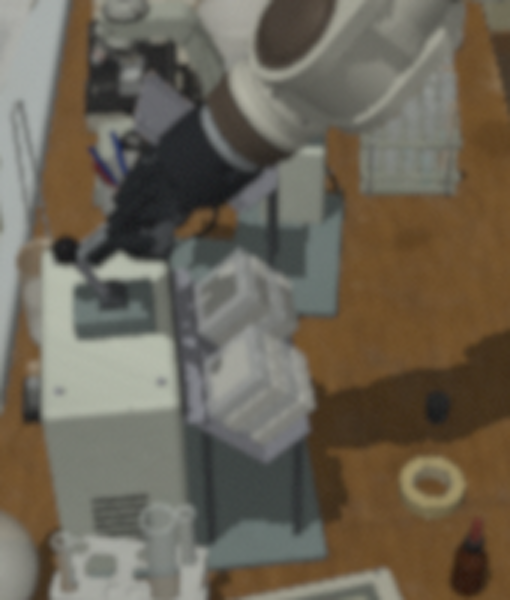

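Request:
{"name": "arm_command", "arguments": {"increments": [[[0,-0.6,-0.6],0],[[0,-1,-2],0],[[0,-1,-4],0],[[0,-1,-6],0],[[0,-1,-7],0]], "claw": -1}}

```text
time: 9.7
ee_pos: [0.5359, 0.1357, 0.4318]
tcp_rot: [134.2, 2.2, 92.4]
wrist_force: [0.6, 0.5, 0.3]
opening: 0.0722
```

Run:
```python
from h import *
c,P=shot("side");crop(c,170,340,100,300,3,"sw4");goto([.45,.137,.326])
m=(P[...,2]>.30)&(P[...,2]<.345)&(P[...,0]>.6)&(P[...,0]<.75)&(P[...,1]>.1)&(P[...,1]<.17)
Q=P[m];print(len(Q),Q.mean(0),Q.min(0),Q.max(0))
c,P=shot("wrist","w2")
```

```text
p [0.535  0.1357 0.4348] rot [134.06   2.16  92.38] q [ 21.7 -30.5 -11.   65.6 -15.2  12.3]
rows 4 units [ 0.35 -5.48  0.58] roll 0.0  step [ 0.09 -1.37  0.14] 0.0
94 [0.7013729  0.14164631 0.32086787] [0.6906225  0.12705217 0.30088599] [0.71413762 0.14946266 0.33185026]
```

View pics/w2.png

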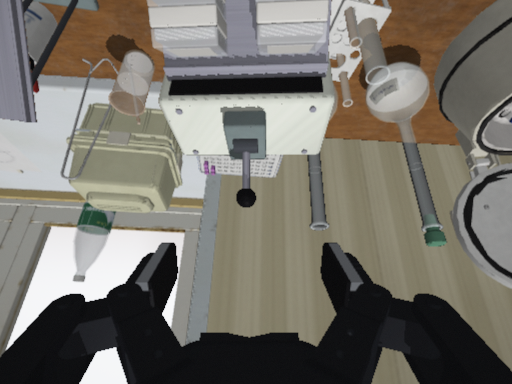

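```bash
cat >> h.py <<'E'
def frame(o,yaw):
    c,s=np.cos(np.radians(yaw)),np.sin(np.radians(yaw));h=2**-.5
    return np.array([[c*h,-s,c*h],[s*h,c,s*h],[-h,0,h]]),np.array(o)
TR=frame([.548,.121,.140],5.9)
RK=frame([.534,-.1777,.140],-1.6)
E
python3 - <<'E'
from h import *
B,o=TR
for f in ("wrist1","side1","scene1"):
    P=np.load(f+".npy").reshape(-1,3); P=P[np.isfinite(P[:,0])]
    L=(P-o)@B
    print(f)
    for s in (1,-1):
        m=(L[:,0]>-.09)&(L[:,0]<0)&(s*L[:,1]>.012)&(s*L[:,1]<.1)&(abs(L[:,2]-.068)<.006); Q=L[m]
        if len(Q)>20: print(" pile",s,"top",len(Q),"x",np.percentile(Q[:,0],[1,50,99]).round(4),"y",np.percentile(Q[:,1],[1,99]).round(4),"z",np.median(Q[:,2]).round(4))
        m=(abs(L[:,0]+.064)<.008)&(s*L[:,1]>.012)&(s*L[:,1]<.1)&(L[:,2]>.002)&(L[:,2]<.08); Q=L[m]
        if len(Q)>20:
          for a,b in((0.003,.033),(.036,.066)):
            S=Q[(Q[:,2]>a)&(Q[:,2]<b)]
            if len(S)>10:print("   face z",a,b,len(S),"x",np.percentile(S[:,0],[5,50,95]).round(4),"y",np.percentile(S[:,1],[2,98]).round(4))
    # wall lip top edge
    m=(abs(L[:,0])<.004)&(abs(L[:,1])<.097)&(L[:,2]>.01)&(L[:,2]<.085);Q=L[m]
    if len(Q)>20:print(" wall",len(Q),np.percentile(Q[:,0],[5,50,95]).round(4),np.percentile(Q[:,1],[1,99]).round(4),np.percentile(Q[:,2],[1,99]).round(4))
E
```

```text
wrist1
 pile 1 top 2467 x [-0.0628 -0.0362 -0.0009] y [0.0145 0.0736] z 0.07
   face z 0.003 0.033 776 x [-0.0628 -0.062  -0.0609] y [0.0133 0.0747]
   face z 0.036 0.066 892 x [-0.0629 -0.062  -0.0609] y [0.0147 0.0737]
 pile -1 top 2024 x [-0.0627 -0.0375 -0.0012] y [-0.084  -0.0217] z 0.0701
   face z 0.003 0.033 594 x [-0.0628 -0.0621 -0.0611] y [-0.0832 -0.0228]
   face z 0.036 0.066 708 x [-0.0628 -0.0621 -0.061 ] y [-0.0826 -0.0224]
 wall 2000 [-0.0036  0.0014  0.0026] [-0.0961  0.0732] [0.0119 0.0849]
side1
 pile 1 top 385 x [-0.0629 -0.0332 -0.0008] y [0.0174 0.0813] z 0.0684
   face z 0.003 0.033 143 x [-0.0624 -0.0609 -0.0575] y [0.0162 0.0796]
   face z 0.036 0.066 147 x [-0.0629 -0.0611 -0.0581] y [0.0175 0.0803]
 pile -1 top 328 x [-0.063  -0.0339 -0.0013] y [-0.0819 -0.0177] z 0.0684
   face z 0.003 0.033 116 x [-0.0626 -0.0608 -0.0585] y [-0.0807 -0.019 ]
   face z 0.036 0.066 120 x [-0.063  -0.0608 -0.0574] y [-0.0794 -0.0179]
 wall 370 [-0.0032  0.0013  0.0037] [-0.0921  0.095 ] [0.0134 0.0847]
scene1
 pile 1 top 56 x [-0.0681 -0.0602 -0.0029] y [0.0126 0.0763] z 0.067
   face z 0.003 0.033 106 x [-0.0683 -0.0623 -0.0572] y [0.0128 0.0762]
   face z 0.036 0.066 109 x [-0.0683 -0.0617 -0.0565] y [0.0145 0.0774]
 pile -1 top 70 x [-0.0702 -0.0579 -0.0005] y [-0.0947 -0.0234] z 0.0674
   face z 0.003 0.033 119 x [-0.0673 -0.0614 -0.0573] y [-0.0857 -0.0236]
   face z 0.036 0.066 119 x [-0.0666 -0.0614 -0.0568] y [-0.0844 -0.0233]
 wall 136 [-0.0035 -0.0003  0.0036] [-0.0965  0.0848] [0.0124 0.0847]
```

```bash
cat >> h.py <<'E'
def rollto(ydir):
    R,p,o=tool(); return np.degrees(np.arctan2(ydir@R[:,1],ydir@R[:,0]))
def pick(side,lvl,back=.1,adv=.004):
    B,o=TR; c=o+B@np.array([-.0305,-.0515 if side<0 else .0478,.018+.034*lvl])
    R,p,_=tool(); a=rollto(B[:,1]); print("dish",c.round(4),"tool z",R[:,2].round(3),"tray x",B[:,0].round(3),"x",R[:,0].round(3))
    goto(c+R[:,2]*(adv-back),a)
E
python3 - <<'E'
from h import *
pick(-1,1)
E
```

```text
dish [0.5684 0.0713 0.1983] tool z [ 0.718  0.003 -0.696] tray x [ 0.703  0.073 -0.707] x [-0.042  0.998 -0.038]
p [0.5367 0.1361 0.4322] rot [134.15   2.2   92.41] q [ 21.7 -30.4 -11.2  65.3 -15.2  12.2]
rows 5 units [-2.28 -5.97  3.57] roll -0.14  step [-0.46 -1.19  0.71] -0.03
```

Request:
{"name": "arm_command", "arguments": {"increments": [[[-0.5,-1.2,0.7],0],[[-0.9,-2.4,1.4],0],[[-1.4,-3.6,2.1],0],[[-1.8,-4.8,2.8],0],[[-2.3,-6,3.6],-0.1]]}}

```text
time: 10.3
ee_pos: [0.4993, 0.0702, 0.2627]
tcp_rot: [134.1, 2.6, 92.8]
wrist_force: [0.7, 0.7, 0.3]
opening: 0.0854
```

Run:
```python
from h import *
pick(-1,1,0.1); pick(-1,1,0)
c,P=shot("wrist","w3"); c,P=shot("side");crop(c,170,340,100,300,3,"sd3")
```

```text
dish [0.5684 0.0713 0.1983] tool z [ 0.719  0.004 -0.695] tray x [ 0.703  0.073 -0.707] x [-0.05   0.998 -0.046]
p [0.4993 0.0702 0.2627] rot [134.12   2.62  92.85] q [ 12.9 -46.  -38.5  52.2  -9.    5.2]
rows 1 units [ 0.03  0.07 -0.06] roll -0.04  step [ 0.03  0.07 -0.06] -0.04
dish [0.5684 0.0713 0.1983] tool z [ 0.719  0.004 -0.695] tray x [ 0.703  0.073 -0.707] x [-0.05   0.998 -0.046]
p [0.4993 0.0702 0.2627] rot [134.12   2.62  92.85] q [ 12.9 -46.  -38.5  52.2  -9.    5.2]
rows 3 units [0.03 0.07 3.94] roll -0.04  step [0.01 0.02 1.31] -0.01
```

View pics/w3.png

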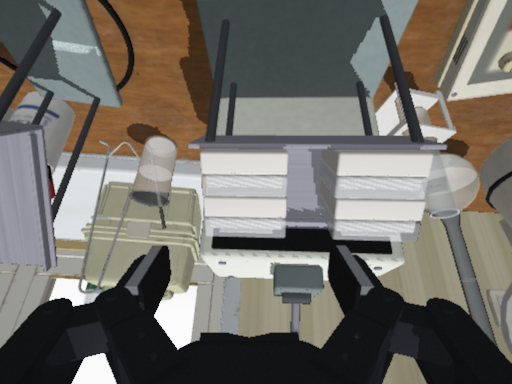

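View pics/sd3.png

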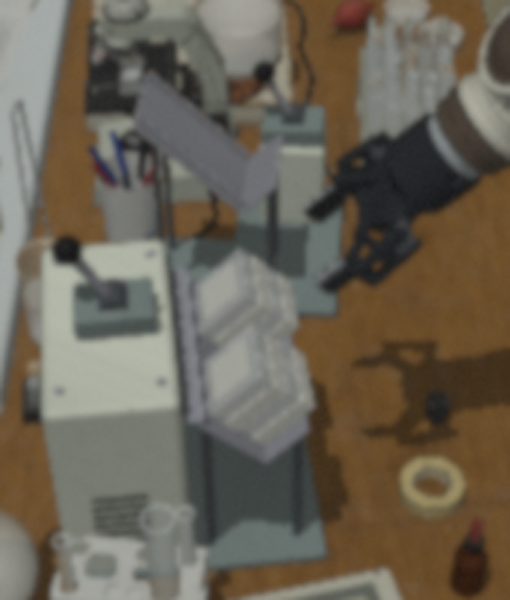

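Request:
{"name": "arm_command", "arguments": {"increments": [[[0,0.05,1],0],[[0,0.1,2],0],[[0,0.1,3],0],[[0,0.1,3.9],0],[[0,0.1,3.9],0]]}}

```text
time: 10.9
ee_pos: [0.5705, 0.0696, 0.1906]
tcp_rot: [134.6, 2.7, 92.7]
wrist_force: [-0.4, -1.2, 0.3]
opening: 0.0853
```

Run:
```python
from h import *
pick(-1,1,0)
c,P=shot("wrist","w4"); c,P=shot("side");crop(c,200,320,140,260,5,"sd4")
```

```text
dish [0.5684 0.0713 0.1983] tool z [ 0.713  0.001 -0.702] tray x [ 0.703  0.073 -0.707] x [-0.048  0.998 -0.047]
p [0.5705 0.0696 0.1906] rot [134.61   2.69  92.73] q [ 10.5 -34.8 -41.   38.9  -7.4   3.6]
rows 1 units [ 0.06  0.16 -0.12] roll -0.05  step [ 0.06  0.16 -0.12] -0.05
```

View pics/w4.png

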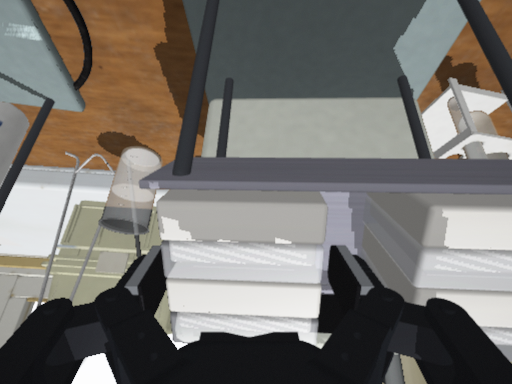

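View pics/sd4.png

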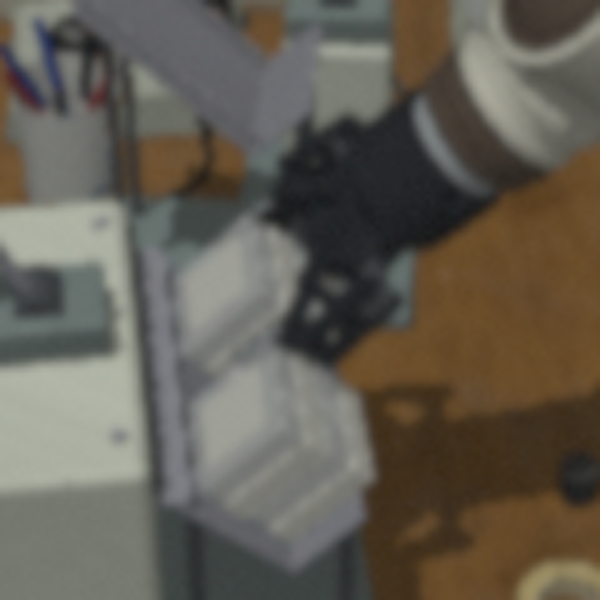

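Run:
```python
from h import *
c=camera("wrist");H=np.linalg.inv(c["hand_eye"])
for y in(0,.004,.008):
  for z in(-.036,-.01,.011):
    X=H[:3,:3]@np.array([0,y,z])+H[:3,3]; u=c["K"]@X; print(y,z,(u[:2]/u[2]).round(0))
```

```text
0 -0.036 [246. 302.]
0 -0.01 [246. 267.]
0 0.011 [247. 247.]
0.004 -0.036 [246. 310.]
0.004 -0.01 [247. 274.]
0.004 0.011 [247. 253.]
0.008 -0.036 [246. 318.]
0.008 -0.01 [247. 281.]
0.008 0.011 [247. 259.]
```

Request:
{"name": "arm_command", "arguments": {"increments": [[[0,0.2,0],0],[[0,0.2,0],0]]}}

```text
time: 11.25
ee_pos: [0.5734, 0.0703, 0.1978]
tcp_rot: [134.4, 2.7, 92.8]
wrist_force: [0.7, -0.4, 1.1]
opening: 0.0854
```

Run:
```python
from h import *
pick(-1,1,0)
c,P=shot("wrist"); crop(c,130,380,180,360,3,"w5")
```

```text
dish [0.5684 0.0713 0.1983] tool z [ 0.715  0.002 -0.699] tray x [ 0.703  0.073 -0.707] x [-0.048  0.998 -0.047]
p [0.5734 0.0703 0.1978] rot [134.41   2.68  92.77] q [ 10.5 -34.6 -40.2  39.2  -7.4   3.5]
rows 1 units [ 0.05 -0.12  0.  ] roll -0.05  step [ 0.05 -0.12  0.  ] -0.05
```

View pics/w5.png

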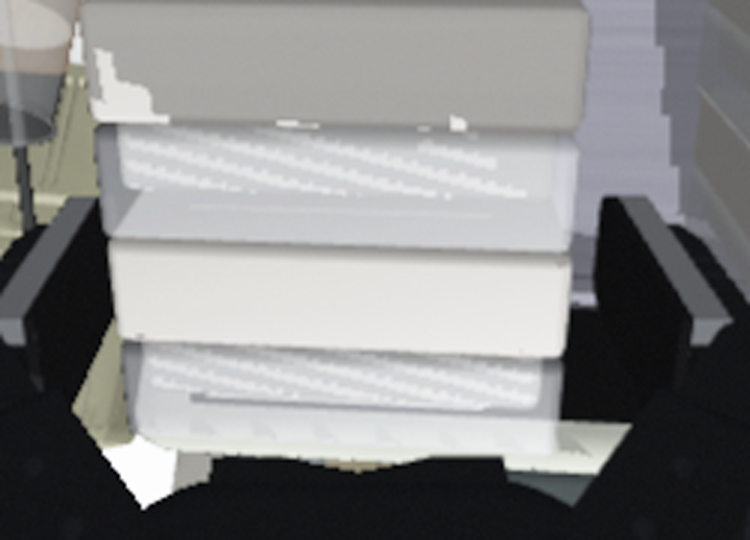

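Request:
{"name": "arm_command", "arguments": {"increments": [[[0,-0.1,0],0],[[0,-0.1,0],0],[[0,-0.1,0],0]]}}

```text
time: 11.6
ee_pos: [0.5712, 0.07, 0.1952]
tcp_rot: [134.5, 2.7, 92.8]
wrist_force: [-0.5, -0.2, 0.2]
opening: 0.0852
```

Request:
{"name": "arm_command", "arguments": {"increments": [[[0,0,0],0],[[0,0,0],0],[[0,0,0],0],[[0,0,0],0],[[0,0,0],0]], "claw": 1, "force": 30}}

```text
time: 12.1
ee_pos: [0.5709, 0.07, 0.1956]
tcp_rot: [134.5, 2.7, 92.8]
wrist_force: [-10.0, -0.7, 5.2]
opening: 0.0653
```

Run:
```python
from h import *
pick(-1,1,0)
c,P=shot("wrist"); crop(c,130,380,180,360,3,"w6")
```

```text
dish [0.5684 0.0713 0.1983] tool z [ 0.714  0.002 -0.7  ] tray x [ 0.703  0.073 -0.707] x [-0.049  0.998 -0.047]
p [0.5709 0.07   0.1956] rot [134.47   2.69  92.79] q [ 10.5 -34.9 -40.6  39.2  -7.4   3.5]
rows 1 units [0.05 0.01 0.01] roll -0.04  step [0.05 0.01 0.01] -0.04
```

View pics/w6.png

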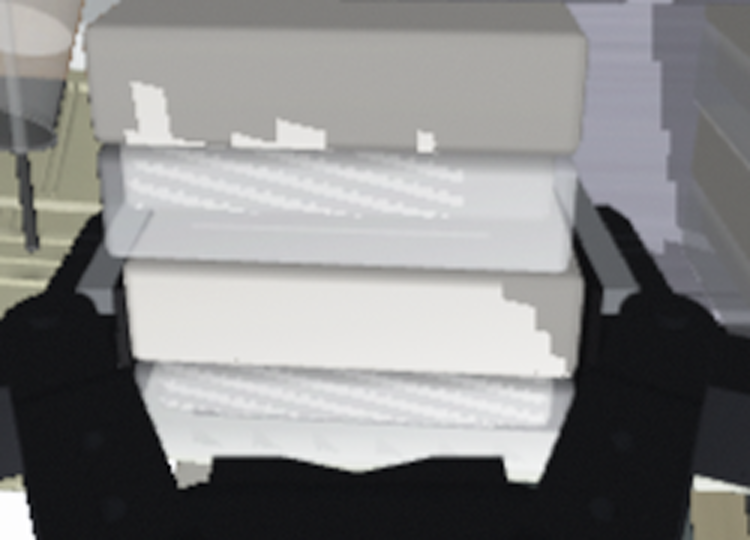

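Request:
{"name": "arm_command", "arguments": {"increments": [[[0,0.2,-0.15],0],[[0,0.5,-0.3],0],[[0,0.9,-0.5],0],[[0,1.3,-1],0],[[0,1.6,-2],0]]}}

```text
time: 12.65
ee_pos: [0.5633, 0.0725, 0.2588]
tcp_rot: [134.6, 2.7, 92.8]
wrist_force: [-0.2, -0.3, -0.8]
opening: 0.0652
```

Request:
{"name": "arm_command", "arguments": {"increments": [[[0,0.2,-1],0],[[0,0.4,-2],0],[[0,0.4,-2],0]]}}

```text
time: 12.95
ee_pos: [0.5349, 0.0734, 0.3065]
tcp_rot: [134.2, 2.6, 92.8]
wrist_force: [1.0, -0.1, -0.3]
opening: 0.0651
```

Run:
```python
from h import *
goto([0.45,0,.4]);print(tool()[2]['opening'])
c,P=shot("wrist","w7")
```

```text
p [0.5349 0.0734 0.3065] rot [134.21   2.65  92.77] q [ 12.1 -39.  -30.5  53.3  -8.5   4.7]
rows 4 units [-2.94  0.12 -5.05] roll 0.0  step [-0.73  0.03 -1.26] 0.0
0.06510740983813644
```

View pics/w7.png

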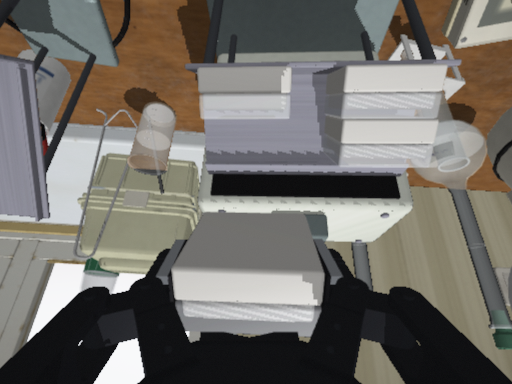

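Request:
{"name": "arm_command", "arguments": {"increments": [[[-0.7,0.1,-1],1.4],[[-1.4,0.2,-2],2.8],[[-2,0.3,-3],4.2],[[-2.5,0.4,-4],5.6],[[-2.9,0.5,-4.4],7]]}}

```text
time: 13.5
ee_pos: [0.4684, 0.001, 0.3944]
tcp_rot: [141.2, -26.6, 61.0]
wrist_force: [0.9, -0.0, -0.8]
opening: 0.0651
```

Request:
{"name": "arm_command", "arguments": {"increments": [[[0,0,0],1.4],[[0,0,0],2.8],[[0,0,0],4.2],[[0,0,0],5.6],[[0,0,0],7]]}}

```text
time: 14.0
ee_pos: [0.4691, 0.0008, 0.3929]
tcp_rot: [170.9, -44.9, 13.0]
wrist_force: [0.1, 0.9, 0.3]
opening: 0.0652
```

Request:
{"name": "arm_command", "arguments": {"increments": [[[0,0,0],1.4],[[0,0,0],2.8],[[0,0,0],4.2],[[0,0,0],5.6],[[0,0,0],7]]}}

```text
time: 14.5
ee_pos: [0.4699, 0.0007, 0.3914]
tcp_rot: [-150.8, -36.6, -43.0]
wrist_force: [-1.0, -0.6, -1.1]
opening: 0.0652
```

```bash
cat >> h.py <<'E'
def place(lvl,back=.1,up=.006,gx=-.004,fwd=0):
    # dish centre relative to TCP along tool z: gx-> dish centre = TCP + gx*z
    B,o=RK; c=o+B@np.array([-.032+fwd,0,.017+.034*lvl+up])
    R,p,_=tool(); a=rollto(-B[:,1]); print("target",c.round(4),"tool z",R[:,2].round(3),"cr x",B[:,0].round(3),"tool x",R[:,0].round(3))
    goto(c-R[:,2]*(gx+back),a); print("cur dish in cradle",((p+R[:,2]*gx-o)@B).round(4),"err ang", np.degrees(np.arcsin(np.clip(np.cross(R[:,1],-B[:,2]),-1,1)))@B)
E
python3 - <<'E'
from h import *
place(0)
E
```

```text
target [ 0.5276 -0.1775  0.1789] tool z [ 0.714  0.001 -0.7  ] cr x [ 0.707 -0.02  -0.707] tool x [ 0.586 -0.548  0.597]
p [0.4699 0.0007 0.3914] rot [-150.77  -36.64  -43.04] q [ 1.000e-01 -4.490e+01 -2.300e+01  6.630e+01  0.000e+00  1.232e+02]
rows 8 units [0.19 8.41 3.75] roll 9.65  step [0.02 1.05 0.47] 1.21
cur dish in cradle [-0.2306  0.1764  0.1289] err ang [5.20377017e+01 1.39401618e+00 3.47194073e-03]
```

Request:
{"name": "arm_command", "arguments": {"increments": [[[0,0.6,0],1.4],[[0,1.2,0],2.8],[[0,1.8,0],4.2],[[0,2.4,0],5.6],[[0,3,0],7]]}}

```text
time: 15.0
ee_pos: [0.4443, -0.0637, 0.3618]
tcp_rot: [-135.6, -10.1, -79.6]
wrist_force: [-0.8, 0.7, -1.1]
opening: 0.0654
```

Run:
```python
from h import *
place(0)
```

```text
target [ 0.5276 -0.1775  0.1789] tool z [ 0.71   0.003 -0.704] cr x [ 0.707 -0.02  -0.707] tool x [ 0.177 -0.968  0.175]
p [ 0.4443 -0.0637  0.3618] rot [-135.65  -10.08  -79.62] q [-14.5 -48.5 -27.5  66.7  10.4 155.3]
rows 4 units [3.72 3.9  3.67] roll 2.59  step [0.93 0.97 0.92] 0.65
cur dish in cradle [-0.2265  0.1113  0.0912] err ang [1.54560993e+01 5.77633226e-01 1.36525367e-04]
```

Run:
```python
from h import *
place(0,.07,.01)
```

```text
target [ 0.5305 -0.1776  0.1817] tool z [ 0.71   0.003 -0.704] cr x [ 0.707 -0.02  -0.707] tool x [ 0.177 -0.968  0.175]
p [ 0.4443 -0.0637  0.3618] rot [-135.65  -10.08  -79.62] q [-14.5 -48.5 -27.5  66.7  10.4 155.3]
rows 5 units [3.76 3.74 4.87] roll 2.59  step [0.75 0.75 0.97] 0.52
cur dish in cradle [-0.2265  0.1113  0.0912] err ang [1.54560993e+01 5.77633226e-01 1.36525367e-04]
```

Request:
{"name": "arm_command", "arguments": {"increments": [[[0.7,0.2,1.4],0.5],[[1.5,0.7,2.6],1.0],[[2.4,1.7,3.6],1.6],[[3.2,2.8,4.4],2.1],[[3.8,3.7,4.9],2.6]]}}

```text
time: 15.5
ee_pos: [0.4847, -0.1798, 0.2241]
tcp_rot: [-135.0, 1.1, -90.8]
wrist_force: [1.0, 0.4, -0.1]
opening: 0.0654
```

Run:
```python
from h import *
place(0,.07,.01)
c,P=shot("wrist","w8");
from fit2 import vfit
for n in("scene","side"):
    c,P=shot(n); vfit(P,(.45,.7,-.25,-.08),n)
crop(c,200,320,100,220,5,"sd8")
```

```text
target [ 0.5305 -0.1776  0.1817] tool z [ 0.708  0.004 -0.707] cr x [ 0.707 -0.02  -0.707] tool x [-0.015 -1.    -0.02 ]
p [ 0.4847 -0.1798  0.2241] rot [-134.97    1.15  -90.85] q [-31.9 -39.8 -38.8  50.7  22.1 157.7]
rows 1 units [-0.08 -0.09 -0.15] roll -0.05  step [-0.08 -0.09 -0.15] -0.05
cur dish in cradle [-0.0983 -0.0035  0.0247] err ang [-2.78193146e-01  2.02647945e-02  2.75735418e-09]
scene wall 382 [-0.702  0.131  0.7  ] yaw 169.47 tilt 45.6 d -0.3175 [ 0.6137 -0.1797  0.1959] -0.2282 -0.1282 0.103 0.248
scene floor 43 [0.688 0.075 0.721] yaw 6.24 tilt 43.8 d 0.5177 [ 0.6072 -0.1879  0.1578] -0.2487 -0.1313 0.101 0.187
side wall 461 [-0.698  0.092  0.71 ] yaw 172.45 tilt 44.7 d -0.306 [ 0.6108 -0.1741  0.1919] -0.2194 -0.1208 0.105 0.246
side floor 222 [0.692 0.035 0.721] yaw 2.91 tilt 43.9 d 0.5015 [ 0.495  -0.168   0.2287] -0.2112 -0.114 0.149 0.276
```

View pics/w8.png

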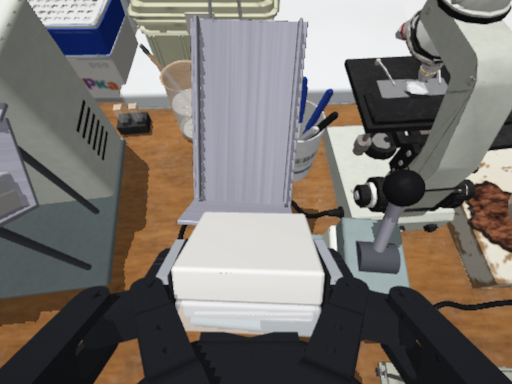

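View pics/sd8.png

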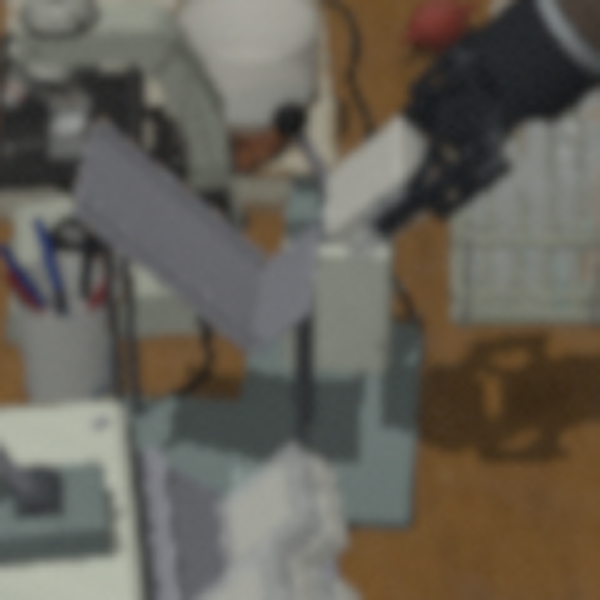

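```bash
cat > rk.py <<'E'
from fit import *
def rackfit(P,tag,box=(.5,.75,-.27,-.06)):
    m=(P[...,0]>box[0])&(P[...,0]<box[1])&(P[...,1]>box[2])&(P[...,1]<box[3])&(P[...,2]>.155)&(P[...,2]<.26)
    Q=P[m]; n,c,g=ransac(Q,np.array([-.7,.07,.7]),tol=.0025); S=Q[g]
    yaw=np.degrees(np.arctan2(-n[1],-n[0])); B,_=frame([0,0,0],yaw)
    L=S@B
    # keep main body in local y
    x=np.median(L[:,0]); 
    b=[]
    zs=L[:,2]; y=L[:,1]
    lo,hi=[],[]
    for a in np.linspace(np.percentile(zs,10),np.percentile(zs,90),12):
        s=y[abs(zs-a)<.006]
        if len(s)>8: lo.append(s.min());hi.append(s.max())
    ym=(np.median(lo)+np.median(hi))/2
    # bottom-line: world z=.14 -> -h*x+h*z=.14
    zl=x+.14*2**.5
    o=B@np.array([x,ym,zl]); print(tag,len(S),"yaw",yaw.round(2),"tilt",np.degrees(np.arccos(n[2])).round(1),"width",(np.median(hi)-np.median(lo)).round(4),"ztop",zs.max()-zl,"origin",o.round(4)); return o,yaw
E
python3 - <<'E'
from rk import *
for n in("wrist","side","scene"):
    c,P=shot(n); rackfit(P,n)
for n in("wrist","side","scene"): rackfit(np.load(n+"1.npy"),n+"1")
E
```

```text
wrist 15848 yaw -5.36 tilt 45.0 width 0.0917 ztop 0.15003737060519173 origin [ 0.5581 -0.1708  0.14  ]
side 463 yaw -4.03 tilt 44.7 width 0.0897 ztop 0.14797048772562515 origin [ 0.5596 -0.1691  0.14  ]
scene 424 yaw -3.61 tilt 44.6 width 0.0848 ztop 0.1512012219163581 origin [ 0.558  -0.1747  0.14  ]
wrist1 2636 yaw -1.99 tilt 44.9 width 0.0857 ztop 0.1515241834838334 origin [ 0.5338 -0.1736  0.14  ]
side1 434 yaw -0.34 tilt 44.9 width 0.0882 ztop 0.14937232446879622 origin [ 0.5355 -0.1739  0.14  ]
scene1 426 yaw -3.21 tilt 45.3 width 0.0864 ztop 0.15111906959659532 origin [ 0.534  -0.1768  0.14  ]
```

```bash
cat >> h.py <<'E'
RK=frame([.558,-.1705,.140],-5.2)
E
python3 - <<'E'
from h import *
place(0,.07,.006)
place(0,.0,.006)
E
```

```text
target [ 0.5517 -0.1699  0.1789] tool z [ 0.711  0.003 -0.703] cr x [ 0.704 -0.064 -0.707] tool x [-0.012 -1.    -0.016]
p [ 0.4856 -0.1783  0.2294] rot [-134.7     0.89  -90.66] q [-31.6 -40.  -38.5  50.9  22.  157.7]
rows 1 units [-0.33 -0.42  0.66] roll 0.43  step [-0.33 -0.42  0.66] 0.43
cur dish in cradle [-0.1177 -0.0146  0.0127] err ang [2.55787968e+00 3.49447174e-01 7.72380170e-06]
target [ 0.5517 -0.1699  0.1789] tool z [ 0.711  0.003 -0.703] cr x [ 0.704 -0.064 -0.707] tool x [-0.012 -1.    -0.016]
p [ 0.4856 -0.1783  0.2294] rot [-134.7     0.89  -90.66] q [-31.6 -40.  -38.5  50.9  22.  157.7]
rows 2 units [-0.33 -0.42  3.46] roll 0.43  step [-0.17 -0.21  1.73] 0.21
cur dish in cradle [-0.1177 -0.0146  0.0127] err ang [2.55787968e+00 3.49447174e-01 7.72380170e-06]
```

Request:
{"name": "arm_command", "arguments": {"increments": [[[-0.15,-0.2,0.3],0.2],[[-0.3,-0.4,0.7],0.4],[[-0.3,-0.4,0.7],0.4]]}}

```text
time: 16.1
ee_pos: [0.5061, -0.1697, 0.2251]
tcp_rot: [-134.7, 2.6, -92.2]
wrist_force: [-0.5, -0.4, -1.0]
opening: 0.0651
```

```bash
cat >> h.py <<'E'
def dishtool():
    R,p,o=tool(); c,P=shot("wrist"); L=(P-p)@R
    m=(abs(L[...,0])<.03)&(L[...,1]<-.008)&(L[...,1]>-.026)&(L[...,2]>-.05)&(L[...,2]<.05)
    Q=L[m]; print("face y",np.median(Q[:,1]).round(4),"z ext",np.percentile(Q[:,2],[1,99]).round(4), "n",len(Q))
    A=np.c_[Q[:,0],Q[:,2],np.ones(len(Q))];g=abs(Q[:,1]-np.median(Q[:,1]))<.004
    k=np.linalg.lstsq(A[g],Q[g,1],rcond=None)[0];print("slope deg x,z",np.degrees(k[:2]).round(2))
    return c,P
E
python3 - <<'E'
from h import *
place(0,.07,.006); place(0,0,.006)
dishtool()
E
```

```text
target [ 0.5517 -0.1699  0.1789] tool z [ 0.712  0.004 -0.703] cr x [ 0.704 -0.064 -0.707] tool x [-0.039 -0.998 -0.045]
p [ 0.5061 -0.1697  0.2251] rot [-134.69    2.57  -92.21] q [-28.8 -38.2 -38.2  48.4  20.2 162.3]
rows 1 units [ 0.02  0.03 -0.04] roll 0.05  step [ 0.02  0.03 -0.04] 0.05
cur dish in cradle [-0.1008 -0.0042  0.0236] err ang [2.76464439e-01 2.49577539e-01 5.86460464e-08]
target [ 0.5517 -0.1699  0.1789] tool z [ 0.712  0.004 -0.703] cr x [ 0.704 -0.064 -0.707] tool x [-0.039 -0.998 -0.045]
p [ 0.5061 -0.1697  0.2251] rot [-134.69    2.57  -92.21] q [-28.8 -38.2 -38.2  48.4  20.2 162.3]
rows 2 units [0.02 0.03 2.76] roll 0.05  step [0.01 0.02 1.38] 0.02
cur dish in cradle [-0.1008 -0.0042  0.0236] err ang [2.76464439e-01 2.49577539e-01 5.86460464e-08]
face y -0.015 z ext [-0.0373  0.0251] n 9093
slope deg x,z [-0.29 -1.6 ]
```

Request:
{"name": "arm_command", "arguments": {"increments": [[[0,0,0.8],0],[[0,0,1.6],0],[[0,0,2.3],0],[[0,0,2.7],0],[[0,0,2.7],0]]}}

```text
time: 16.65
ee_pos: [0.5539, -0.1694, 0.1776]
tcp_rot: [-134.7, 2.5, -92.1]
wrist_force: [0.2, -1.0, 0.0]
opening: 0.065
```

Run:
```python
from h import *
place(0,0,.006)
c,P=dishtool(); crop(c,130,380,140,340,3,"w9")
c,P=shot("side"); crop(c,200,320,100,220,5,"sd9")
```

```text
target [ 0.5517 -0.1699  0.1789] tool z [ 0.711  0.005 -0.703] cr x [ 0.704 -0.064 -0.707] tool x [-0.037 -0.998 -0.044]
p [ 0.5539 -0.1694  0.1776] rot [-134.72    2.52  -92.13] q [-25.4 -31.3 -39.9  39.   18.  164.8]
rows 1 units [0.02 0.03 0.06] roll 0.06  step [0.02 0.03 0.06] 0.06
cur dish in cradle [-0.0335  0.0005  0.0236] err ang [3.69791448e-01 2.26281334e-01 1.24036824e-07]
face y -0.015 z ext [-0.0374  0.0319] n 10835
slope deg x,z [-0.48 -1.48]
```

View pics/w9.png

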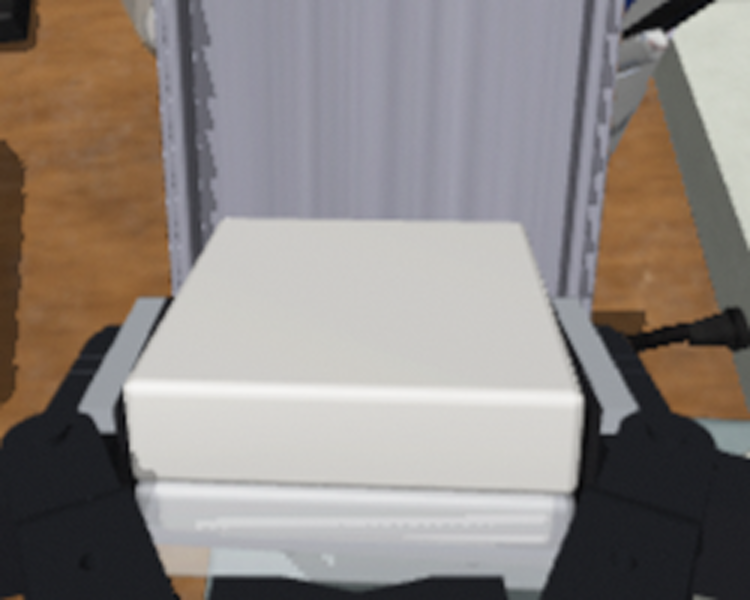

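View pics/sd9.png

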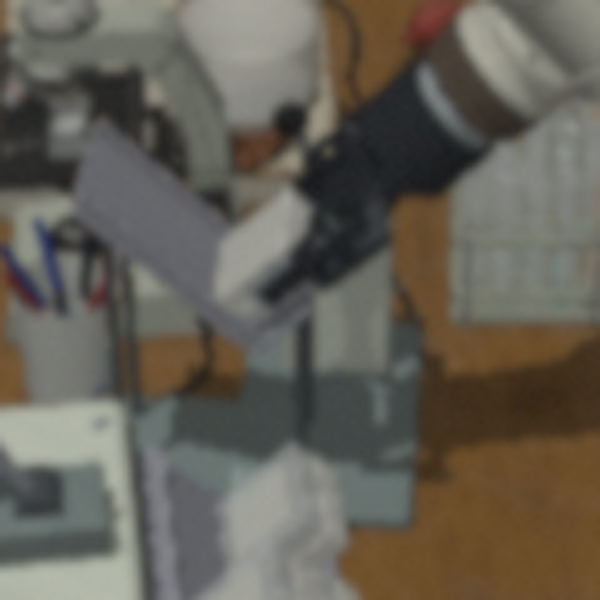

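Request:
{"name": "arm_command", "arguments": {"increments": [[[0,0.08,0.03],0],[[0,0.14,0.05],0],[[0,0.14,0.05],0]]}}

```text
time: 17.05
ee_pos: [0.5517, -0.1694, 0.1747]
tcp_rot: [-134.7, 2.5, -92.2]
wrist_force: [0.1, -0.4, -0.9]
opening: 0.0652
```

Run:
```python
from h import *
place(0,0,.0); print(tool()[2]['wrist_force'])
```

```text
target [ 0.5474 -0.1695  0.1746] tool z [ 0.712  0.004 -0.703] cr x [ 0.704 -0.064 -0.707] tool x [-0.038 -0.998 -0.044]
p [ 0.5517 -0.1694  0.1747] rot [-134.7     2.52  -92.17] q [-25.5 -31.6 -40.4  38.8  18.1 164.7]
rows 1 units [0.01 0.12 0.04] roll 0.06  step [0.01 0.12 0.04] 0.06
cur dish in cradle [-0.033   0.0003  0.0201] err ang [3.46119084e-01 2.49642925e-01 1.11578334e-07]
[ 0.07489661 -0.35868948 -0.94446945]
```

Request:
{"name": "arm_command", "arguments": {"increments": [[[0,0.06,0.04],0],[[0,0.06,0.04],0],[[0,0.06,0.04],0]]}}

```text
time: 17.35
ee_pos: [0.5517, -0.1694, 0.1741]
tcp_rot: [-134.6, 2.5, -92.2]
wrist_force: [-3.8, 0.9, 4.9]
opening: 0.0653
```

Request:
{"name": "arm_command", "arguments": {"increments": [[[0,0,0],0],[[0,0,0],0],[[0,0,0],0],[[0,0,0],0],[[0,0,0],0]], "claw": -1}}

```text
time: 17.85
ee_pos: [0.5516, -0.1694, 0.1739]
tcp_rot: [-134.6, 2.5, -92.2]
wrist_force: [-0.1, 0.1, -0.6]
opening: 0.0856
```

Request:
{"name": "arm_command", "arguments": {"increments": [[[0,0,-0.8],0],[[0,0,-1.6],0],[[0,0,-2.4],0],[[0,0,-3.2],0],[[0,0,-3.2],0]]}}

```text
time: 18.35
ee_pos: [0.4945, -0.1702, 0.2329]
tcp_rot: [-134.4, 2.4, -92.2]
wrist_force: [0.6, 0.7, 0.1]
opening: 0.0852
```

```bash
cat >> rk.py <<'E'
def stack(P,n=4):
    B,o=RK; L=(P.reshape(-1,3)-o)@B; L=L[np.isfinite(L[:,0])]
    for l in range(n):
        z=.034*(l+1)
        m=(abs(L[:,2]-z)<.005)&(abs(L[:,1])<.045)&(L[:,0]<.005)&(L[:,0]>-.09);Q=L[m]
        if len(Q)>30: print(" lvl",l,"top",len(Q),"z",np.median(Q[:,2]).round(4),"x",np.percentile(Q[:,0],[1,99]).round(4),"y",np.percentile(Q[:,1],[1,99]).round(4))
        m=(L[:,2]>z-.033)&(L[:,2]<z-.001)&(abs(L[:,1])<.04)&(L[:,0]<-.045)&(L[:,0]>-.085);Q=L[m]
        if len(Q)>30:
            k=np.polyfit(Q[:,1],Q[:,0],1); print(" lvl",l,"front face",len(Q),"x",np.median(Q[:,0]).round(4),"y",np.percentile(Q[:,1],[1,99]).round(4),"inplane",np.degrees(k[0]).round(1))
E
python3 - <<'E'
from rk import *
c,P=shot("wrist","w10"); rackfit(P,"w"); stack(P,1)
goto([.45,0,.4])
c,P=shot("side"); crop(c,200,320,100,220,5,"sd10"); rackfit(P,"s")
E
```

```text
w 14212 yaw -5.44 tilt 45.0 width 0.0919 ztop 0.15028223340912739 origin [ 0.5581 -0.1706  0.14  ]
 lvl 0 top 3140 z 0.034 x [-0.0647  0.0013] y [-0.0412  0.0402]
 lvl 0 front face 3629 x -0.0637 y [-0.0302  0.032 ] inplane 0.1
p [ 0.4948 -0.1702  0.2313] rot [-134.49    2.43  -92.2 ] q [-29.7 -39.8 -38.4  49.9  20.9 161.5]
rows 6 units [-7.01 -3.17 -5.99] roll 0.0  step [-1.17 -0.53 -1.  ] 0.0
s 414 yaw -3.64 tilt 44.8 width 0.0876 ztop 0.14943307973008446 origin [ 0.5588 -0.1692  0.14  ]
```

View pics/w10.png

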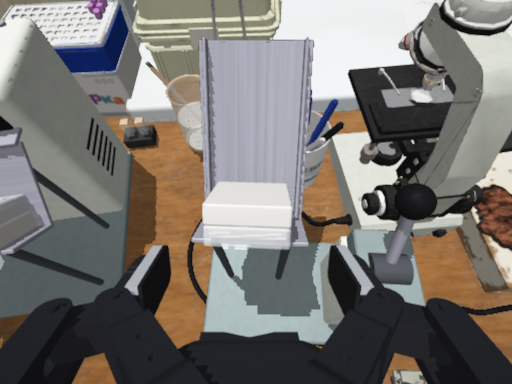

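View pics/sd10.png

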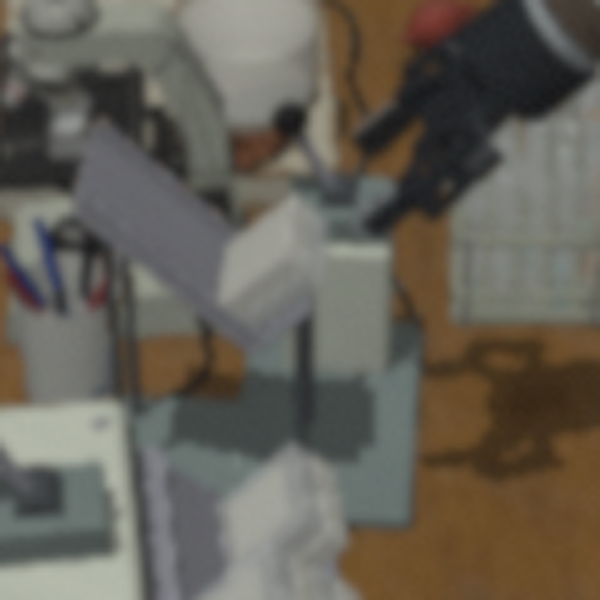

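Run:
```python
from h import *
goto([.50,-.06,.38],-42)
```

```text
p [ 0.4949 -0.1699  0.2301] rot [-134.58    2.47  -92.18] q [-29.7 -39.7 -38.5  49.9  20.8 161.5]
rows 6 units [-4.66 -4.16 -4.04] roll -7.0  step [-0.78 -0.69 -0.67] -1.17
```

Request:
{"name": "arm_command", "arguments": {"increments": [[[-0.6,-1,-0.6],0],[[-1.4,-2.2,-1.4],-1.2],[[-2.2,-3,-2.2],-2.6],[[-3.2,-3.6,-3.2],-4],[[-4.2,-4.2,-4],-5.4]]}}

```text
time: 18.95
ee_pos: [0.5014, -0.0706, 0.3796]
tcp_rot: [-138.5, -20.4, -68.3]
wrist_force: [1.2, -0.9, -0.3]
opening: 0.0852
```

Request:
{"name": "arm_command", "arguments": {"increments": [[[0,0,0],-1.4],[[0,0,0],-2.8],[[0,0,0],-4.2],[[0,0,0],-5.6],[[0,0,0],-7]]}}

```text
time: 19.45
ee_pos: [0.5021, -0.0704, 0.378]
tcp_rot: [-162.3, -42.4, -25.1]
wrist_force: [0.9, 0.7, -0.0]
opening: 0.0851
```

Request:
{"name": "arm_command", "arguments": {"increments": [[[0,0,0],-1.4],[[0,0,0],-2.8],[[0,0,0],-4.2],[[0,0,0],-5.6],[[0,0,0],-7]]}}

```text
time: 19.95
ee_pos: [0.5029, -0.0702, 0.3764]
tcp_rot: [157.8, -40.5, 32.5]
wrist_force: [0.3, 0.1, 0.2]
opening: 0.0853
```

Request:
{"name": "arm_command", "arguments": {"increments": [[[0,0,0],-1.4],[[0,0,0],-2.8],[[0,0,0],-4.2],[[0,0,0],-5.6],[[0,0,0],-7]]}}

```text
time: 20.45
ee_pos: [0.5036, -0.07, 0.3747]
tcp_rot: [137.5, -16.6, 73.1]
wrist_force: [-0.5, -0.1, -1.2]
opening: 0.0857
```

Run:
```python
from h import *
pick(-1,0,.08)
```

```text
dish [0.5445 0.0689 0.1743] tool z [ 0.708  0.005 -0.706] tray x [ 0.703  0.073 -0.707] x [0.279 0.917 0.286]
p [ 0.5036 -0.07    0.3747] rot [137.46 -16.63  73.09] q [-13.  -39.6 -22.4  62.9   9.4  14.3]
rows 5 units [ 3.25 -6.35  3.81] roll -4.62  step [ 0.65 -1.27  0.76] -0.92
```

Request:
{"name": "arm_command", "arguments": {"increments": [[[0.6,-1.3,0.2],-0.9],[[1.3,-2.6,0.8],-1.8],[[2,-3.9,1.8],-2.8],[[2.6,-5.1,2.8],-3.7],[[3.2,-6.3,3.8],-4.6]]}}

```text
time: 20.95
ee_pos: [0.491, 0.0683, 0.226]
tcp_rot: [135.0, 2.8, 93.3]
wrist_force: [1.0, -0.1, -0.9]
opening: 0.0855
```

Request:
{"name": "arm_command", "arguments": {"increments": [[[0,0,0],0],[[0,0,0],0]]}}

```text
time: 21.15
ee_pos: [0.4908, 0.0693, 0.2242]
tcp_rot: [135.2, 2.8, 93.4]
wrist_force: [0.2, -0.2, 0.9]
opening: 0.0852
```

```bash
cat >> h.py <<'E'
def seam(f,box=(130,380,150,360)):
    c,P=shot("wrist"); crop(c,*box,3,f); R,p,_=tool(); B,o=TR; L=(P-o)@B; T=(P-p)@R
    for s in(-1,1):
        m=(s*L[...,1]>.012)&(s*L[...,1]<.09)&(L[...,0]<-.04)&(L[...,0]>-.08)&(L[...,2]>0)&(L[...,2]<.08); Q=L[m]
        if len(Q)>50: print("pile",s,len(Q),"front x",np.median(Q[:,0]).round(4),"y",np.percentile(Q[:,1],[1,99]).round(4),"z",np.percentile(Q[:,2],[1,99]).round(4),"tool x ctr",(np.percentile(T[m][:,0],[1,99]).mean()).round(4),"tool y",np.percentile(T[m][:,1],[1,99]).round(4))
E
python3 - <<'E'
from h import *
pick(-1,0,.08);pick(-1,0,0);seam("w11")
E
```

```text
dish [0.5445 0.0689 0.1743] tool z [ 0.706  0.007 -0.708] tray x [ 0.703  0.073 -0.707] x [-0.059  0.997 -0.049]
p [0.4908 0.0693 0.2242] rot [135.16   2.81  93.36] q [ 12.8 -47.5 -42.9  50.4  -8.6   4.8]
rows 1 units [-0.05  0.11 -0.11] roll 0.03  step [-0.05  0.11 -0.11] 0.03
dish [0.5445 0.0689 0.1743] tool z [ 0.706  0.007 -0.708] tray x [ 0.703  0.073 -0.707] x [-0.059  0.997 -0.049]
p [0.4908 0.0693 0.2242] rot [135.16   2.81  93.36] q [ 12.8 -47.5 -42.9  50.4  -8.6   4.8]
rows 2 units [-0.05  0.11  3.09] roll 0.03  step [-0.02  0.05  1.55] 0.02
pile -1 4879 front x -0.0618 y [-0.0842 -0.0212] z [0.0003 0.0353] tool x ctr -0.0034 tool y [-0.0169  0.018 ]
pile 1 7564 front x -0.0619 y [0.0133 0.0778] z [0.0005 0.0664] tool x ctr 0.0947 tool y [-0.0165  0.0494]
```

View pics/w11.png

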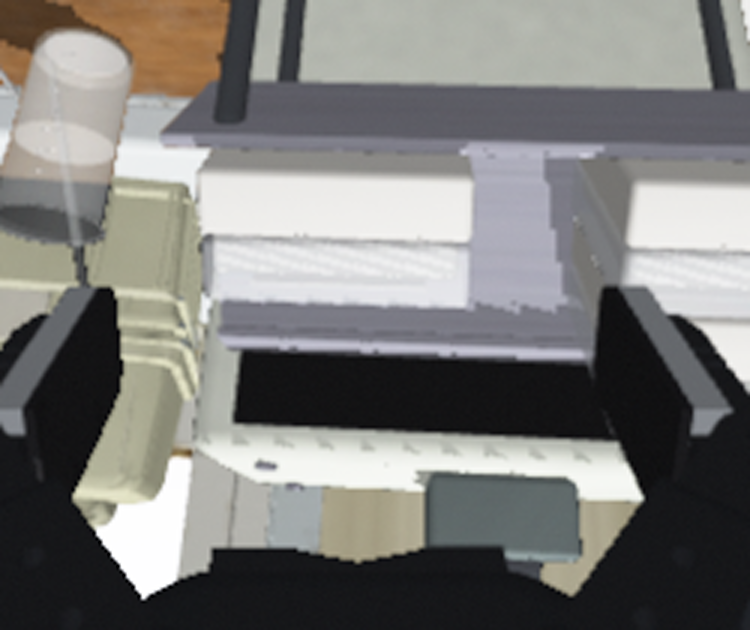

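Request:
{"name": "arm_command", "arguments": {"increments": [[[-0.1,0,0.8],0],[[-0.1,0,1.6],0],[[-0.1,0.05,2.4],0],[[-0.1,0.05,3.1],0],[[-0.1,0.05,3.1],0]]}}

```text
time: 21.7
ee_pos: [0.548, 0.0652, 0.1718]
tcp_rot: [135.1, 2.8, 93.1]
wrist_force: [-1.4, -0.6, -0.9]
opening: 0.0854
```

Run:
```python
from h import *
pick(-1,0,0);seam("w12"); print(tool()[2]['wrist_force'])
```

```text
dish [0.5445 0.0689 0.1743] tool z [ 0.707  0.004 -0.707] tray x [ 0.703  0.073 -0.707] x [-0.054  0.997 -0.048]
p [0.548  0.0652 0.1718] rot [135.09   2.75  93.1 ] q [ 10.3 -38.4 -44.7  39.2  -7.    3.2]
rows 1 units [ 0.15 -0.02 -0.01] roll -0.01  step [ 0.15 -0.02 -0.01] -0.01
pile -1 12821 front x -0.0617 y [-0.0838 -0.0213] z [0.0004 0.0346] tool x ctr 0.0006 tool y [-0.0186  0.0156]
pile 1 9198 front x -0.0615 y [0.0126 0.0569] z [0.0004 0.0604] tool x ctr 0.0871 tool y [-0.0186  0.0413]
[-0.81657683  0.28373702 -0.25505519]
```

View pics/w12.png

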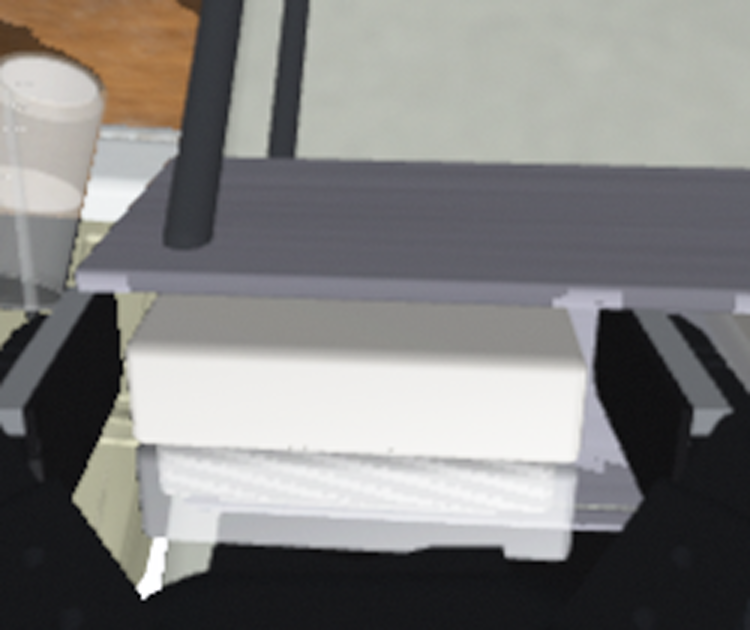

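Dish centred between the pads, seam at the pads' axis (seam crop row ~455 → image row 302). Close.

Request:
{"name": "arm_command", "arguments": {"increments": [[[0,0,-0.03],0],[[0,0,-0.03],0],[[0,0,-0.03],0],[[0,0,-0.03],0],[[0,0,-0.03],0]], "claw": 1, "force": 30}}

```text
time: 22.25
ee_pos: [0.5472, 0.0649, 0.1758]
tcp_rot: [134.9, 2.8, 93.0]
wrist_force: [-9.1, -3.6, 5.1]
opening: 0.0651
```

Request:
{"name": "arm_command", "arguments": {"increments": [[[0,0.2,-0.15],0],[[0,0.5,-0.3],0],[[0,0.9,-0.5],0],[[0,1.3,-0.8],0],[[0,1.8,-1.2],0]]}}

```text
time: 22.75
ee_pos: [0.5576, 0.0682, 0.2297]
tcp_rot: [134.9, 2.8, 93.0]
wrist_force: [-0.5, 0.1, -0.9]
opening: 0.0648
```

Request:
{"name": "arm_command", "arguments": {"increments": [[[0,1,-0.8],0],[[0,2,-1.6],0],[[0,2.8,-2.2],0],[[0,2.8,-2.2],0]]}}

```text
time: 23.15
ee_pos: [0.5693, 0.0733, 0.3242]
tcp_rot: [134.5, 2.7, 93.0]
wrist_force: [-0.1, -0.4, -0.1]
opening: 0.0653
```

Run:
```python
from h import *
c,P=shot("wrist","w13"); goto([.51,-.0,.40])
```

```text
p [0.5686 0.0732 0.321 ] rot [134.73   2.74  93.04] q [ 10.9 -33.3 -25.7  52.8  -7.5   3.6]
rows 3 units [-2.95  0.39 -3.9 ] roll 0.0  step [-0.98  0.13 -1.3 ] 0.0
```

View pics/w13.png

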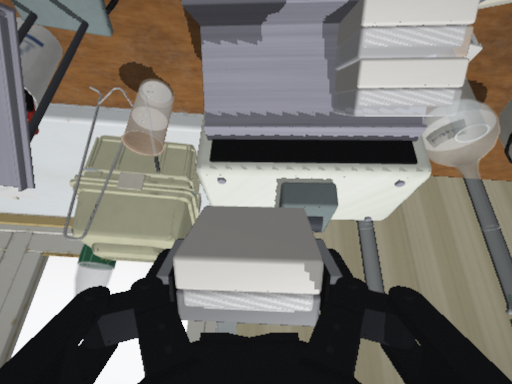

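Held well. Roll and travel to the rack.

Request:
{"name": "arm_command", "arguments": {"increments": [[[-0.8,0.1,-0.8],1.4],[[-1.6,0.2,-1.6],2.8],[[-2.2,0.3,-2.4],4.2],[[-2.8,0.4,-3.2],5.6],[[-3.4,0.4,-3.8],7]]}}

```text
time: 23.7
ee_pos: [0.5118, -0.0117, 0.3992]
tcp_rot: [141.6, -26.3, 61.1]
wrist_force: [1.1, -0.3, -1.0]
opening: 0.065
```

Request:
{"name": "arm_command", "arguments": {"increments": [[[0,0,0],1.4],[[0,0,0],2.8],[[0,0,0],4.2],[[0,0,0],5.6],[[0,0,0],7]]}}

```text
time: 24.2
ee_pos: [0.5116, -0.0118, 0.3979]
tcp_rot: [170.9, -44.5, 13.2]
wrist_force: [0.4, 0.1, -0.3]
opening: 0.0646
```

Request:
{"name": "arm_command", "arguments": {"increments": [[[0,0,0],1.4],[[0,0,0],2.8],[[0,0,0],4.2],[[0,0,0],5.6],[[0,0,0],7]]}}

```text
time: 24.7
ee_pos: [0.5114, -0.0118, 0.3966]
tcp_rot: [-151.2, -36.3, -42.5]
wrist_force: [-0.1, -0.6, -0.8]
opening: 0.065
```

Run:
```python
from h import *
place(1,.09,.02)
```

```text
target [ 0.5855 -0.173   0.2128] tool z [ 0.708  0.004 -0.706] cr x [ 0.704 -0.064 -0.707] tool x [ 0.594 -0.544  0.593]
p [ 0.5114 -0.0118  0.3966] rot [-151.21  -36.35  -42.49] q [ -2.3 -38.7 -19.6  64.1   1.9 121.3]
rows 8 units [0.91 7.13 3.82] roll 10.12  step [0.11 0.89 0.48] 1.26
cur dish in cradle [-0.2284  0.1536  0.1384] err ang [5.37247388e+01 3.65572284e+00 2.32199048e-02]
```

Request:
{"name": "arm_command", "arguments": {"increments": [[[0,0.8,0.2],1.4],[[0.2,1.6,0.5],2.8],[[0.3,2.5,0.9],4.2],[[0.4,3.4,1.3],5.6],[[0.5,4.2,1.8],7]]}}

```text
time: 25.2
ee_pos: [0.5101, -0.1074, 0.3299]
tcp_rot: [-135.9, -10.1, -79.4]
wrist_force: [0.6, -0.3, -0.4]
opening: 0.0652
```

Run:
```python
from h import *
place(1,.09,.012)
```

```text
target [ 0.5798 -0.1725  0.2072] tool z [ 0.708  0.004 -0.707] cr x [ 0.704 -0.064 -0.707] tool x [ 0.182 -0.967  0.176]
p [ 0.5101 -0.1074  0.3299] rot [-135.88  -10.15  -79.36] q [-18.9 -39.1 -27.2  58.5  13.5 151.7]
rows 3 units [2.16 2.12 1.99] roll 3.06  step [0.72 0.71 0.66] 1.02
cur dish in cradle [-0.176   0.0582  0.0966] err ang [1.81419861e+01 1.14714216e+00 6.07047439e-04]
```

Request:
{"name": "arm_command", "arguments": {"increments": [[[0.7,0.7,0.6],1],[[1.4,1.4,1.3],2.1],[[2.1,2.1,2],3.1],[[2.1,2.1,2],3.1]]}}

```text
time: 25.6
ee_pos: [0.518, -0.1727, 0.262]
tcp_rot: [-135.5, 3.2, -92.9]
wrist_force: [-1.1, 1.3, -1.8]
opening: 0.0651
```

Run:
```python
from rk import *
c,P=dishtool(); rackfit(P,"w"); cv2.imwrite("pics/w14.png",c["frame"][:,:,::-1])
place(1,.0,.008)
c,P=shot("side");rackfit(P,"s")
```

```text
face y -0.018 z ext [-0.0344  0.028 ] n 9245
slope deg x,z [-0.2  -1.26]
w 11094 yaw -5.41 tilt 45.1 width 0.0917 ztop 0.14997053659162474 origin [ 0.5581 -0.1706  0.14  ]
target [ 0.577  -0.1722  0.2043] tool z [ 0.704  0.004 -0.71 ] cr x [ 0.704 -0.064 -0.707] tool x [-0.047 -0.997 -0.053]
p [ 0.5183 -0.1719  0.2645] rot [-135.31    3.06  -92.73] q [-28.  -35.2 -32.1  52.   19.6 163.4]
rows 2 units [0.03 0.03 3.52] roll -0.07  step [0.01 0.01 1.76] -0.03
cur dish in cradle [-0.1198 -0.0053  0.0602] err ang [-3.91332253e-01 -3.91367391e-01 -1.57455331e-07]
s 445 yaw -6.34 tilt 44.9 width 0.0887 ztop 0.14902829023068176 origin [ 0.5599 -0.1658  0.14  ]
```

View pics/w14.png

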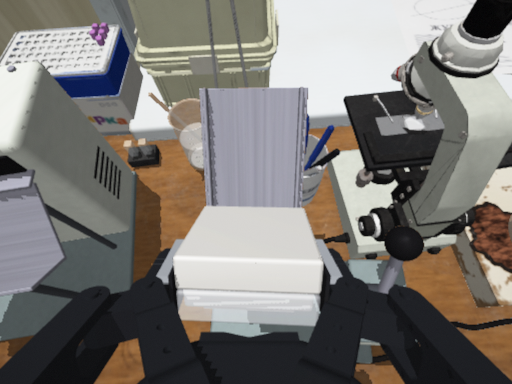

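Request:
{"name": "arm_command", "arguments": {"increments": [[[0,0,1],0],[[0,0,2],0],[[0,0,2.8],0],[[0,0.05,3.3],0],[[0,0.05,3.3],0]]}}

```text
time: 26.2
ee_pos: [0.5763, -0.1699, 0.206]
tcp_rot: [-135.3, 3.0, -92.5]
wrist_force: [0.1, 0.1, -1.8]
opening: 0.0651
```

Run:
```python
from rk import *
place(1,.0,.0)
c,P=shot("side"); crop(c,200,320,100,220,5,"sd14")
```

```text
target [ 0.5714 -0.1717  0.1987] tool z [ 0.705  0.006 -0.709] cr x [ 0.704 -0.064 -0.707] tool x [-0.044 -0.998 -0.052]
p [ 0.5763 -0.1699  0.206 ] rot [-135.27    2.97  -92.51] q [-24.1 -27.9 -34.5  41.3  17.1 166.2]
rows 1 units [0.09 0.34 0.23] roll -0.03  step [0.09 0.34 0.23] -0.03
cur dish in cradle [-0.0378  0.0019  0.0595] err ang [-1.80443211e-01 -3.42336365e-01  4.95529394e-08]
```

View pics/sd14.png

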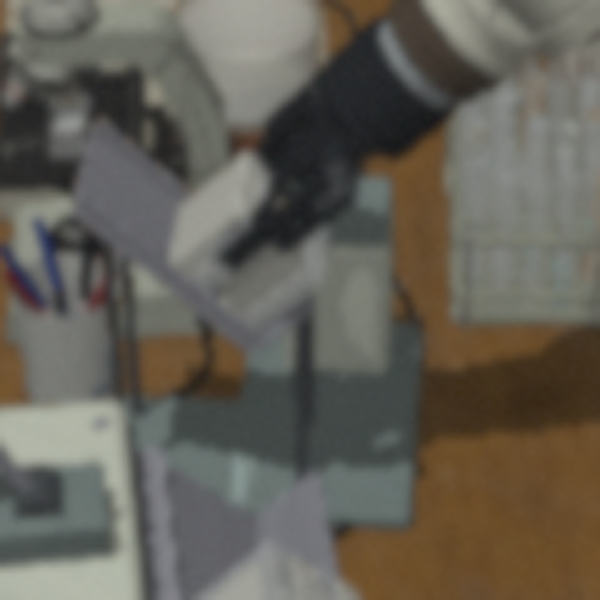

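Request:
{"name": "arm_command", "arguments": {"increments": [[[0.04,0.15,0.08],0],[[0.08,0.28,0.13],0],[[0.08,0.28,0.13],0]]}}

```text
time: 26.55
ee_pos: [0.573, -0.172, 0.2003]
tcp_rot: [-135.2, 2.9, -92.5]
wrist_force: [-0.6, 0.5, -1.0]
opening: 0.0649
```

Run:
```python
from rk import *
place(1,.0,.0); print(tool()[2]['wrist_force'])
```

```text
target [ 0.5714 -0.1717  0.1987] tool z [ 0.706  0.005 -0.708] cr x [ 0.704 -0.064 -0.707] tool x [-0.044 -0.998 -0.051]
p [ 0.573  -0.172   0.2003] rot [-135.16    2.93  -92.55] q [-24.5 -28.2 -35.4  40.7  17.3 165.9]
rows 1 units [-0.    0.09  0.16] roll -0.03  step [-0.    0.09  0.16] -0.03
cur dish in cradle [-0.036  -0.0004  0.0533] err ang [-1.85252433e-01 -2.29692285e-01 -9.87503308e-09]
[-0.56366948  0.53305538 -0.99555491]
```

Request:
{"name": "arm_command", "arguments": {"increments": [[[0,0.06,0.06],0],[[0,0.1,0.08],0],[[0,0.1,0.08],0]]}}

```text
time: 26.85
ee_pos: [0.5731, -0.172, 0.2001]
tcp_rot: [-134.9, 2.9, -92.5]
wrist_force: [-10.7, 3.4, 10.1]
opening: 0.065
```

Request:
{"name": "arm_command", "arguments": {"increments": [[[0,0.05,-0.05],0],[[0,0.1,-0.06],0],[[0,0.1,-0.06],0]]}}

```text
time: 27.15
ee_pos: [0.57, -0.1719, 0.199]
tcp_rot: [-134.9, 2.9, -92.5]
wrist_force: [0.2, -0.3, -1.7]
opening: 0.0651
```

Run:
```python
from rk import *
place(1,.0,.0); print(tool()[2]['wrist_force'])
```

```text
target [ 0.5714 -0.1717  0.1987] tool z [ 0.709  0.004 -0.706] cr x [ 0.704 -0.064 -0.707] tool x [-0.044 -0.998 -0.05 ]
p [ 0.57   -0.1719  0.199 ] rot [-134.94    2.88  -92.54] q [-24.7 -28.8 -36.   40.5  17.5 165.8]
rows 1 units [-0.01 -0.03  0.21] roll -0.03  step [-0.01 -0.03  0.21] -0.03
cur dish in cradle [-0.0372 -0.0005  0.0503] err ang [-1.57229319e-01 -1.67045618e-02 -1.20991645e-09]
[ 0.23804969 -0.28174285 -1.67594053]
```

Request:
{"name": "arm_command", "arguments": {"increments": [[[0,0.03,0.06],0],[[0,0.04,0.09],0],[[0,0.04,0.09],0]]}}

```text
time: 27.45
ee_pos: [0.5708, -0.1719, 0.1978]
tcp_rot: [-134.9, 2.9, -92.6]
wrist_force: [-13.0, 3.0, 8.7]
opening: 0.0647
```

Request:
{"name": "arm_command", "arguments": {"increments": [[[0,0,-0.02],0],[[0,0,-0.02],0],[[0,0,-0.02],0],[[0,0,-0.02],0],[[0,0,-0.02],0]], "claw": -1}}

```text
time: 27.95
ee_pos: [0.5705, -0.1719, 0.1979]
tcp_rot: [-134.9, 2.9, -92.6]
wrist_force: [0.7, 0.5, -0.7]
opening: 0.0851
```

Request:
{"name": "arm_command", "arguments": {"increments": [[[0,0,-0.8],0],[[0,0,-1.6],0],[[0,0,-2.4],0],[[0,0,-3.2],0],[[0,0,-3.2],0]]}}

```text
time: 28.45
ee_pos: [0.5136, -0.1727, 0.2572]
tcp_rot: [-134.7, 2.8, -92.6]
wrist_force: [0.0, 0.6, 0.7]
opening: 0.0854
```

Run:
```python
from rk import *
c,P=shot("wrist","w15"); rackfit(P,"w"); stack(P,2)
goto([.50,-.06,.4])
```

```text
w 9543 yaw -5.43 tilt 45.1 width 0.0919 ztop 0.14988668579157172 origin [ 0.5581 -0.1706  0.14  ]
 lvl 0 top 1101 z 0.0335 x [-0.065   0.0004] y [-0.0439  0.0316]
 lvl 0 front face 3059 x -0.0637 y [-0.0301  0.032 ] inplane 0.2
 lvl 1 top 2990 z 0.068 x [-0.0648  0.0012] y [-0.0424  0.04  ]
 lvl 1 front face 3562 x -0.0637 y [-0.0307  0.0314] inplane 0.1
p [ 0.5139 -0.1726  0.2557] rot [-134.78    2.82  -92.59] q [-28.5 -36.4 -33.9  50.9  20.  162.9]
rows 5 units [-4.75 -3.4  -4.45] roll 0.0  step [-0.95 -0.68 -0.89] 0.0
```

View pics/w15.png

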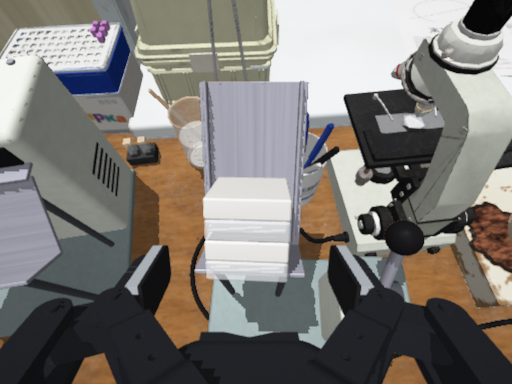

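Request:
{"name": "arm_command", "arguments": {"increments": [[[-0.6,-1,-0.6],0],[[-1.4,-2.2,-1.4],-1.2],[[-2.4,-3,-2.4],-2.6],[[-3.5,-3.4,-3.4],-4],[[-4.7,-3.4,-4.3],-5.4]]}}

```text
time: 29.0
ee_pos: [0.5032, -0.0606, 0.3981]
tcp_rot: [-138.5, -20.0, -68.7]
wrist_force: [1.0, -0.3, 0.6]
opening: 0.0855
```

Request:
{"name": "arm_command", "arguments": {"increments": [[[0,0,0],-1.4],[[0,0,0],-2.8],[[0,0,0],-4.2],[[0,0,0],-5.6],[[0,0,0],-7]]}}

```text
time: 29.5
ee_pos: [0.504, -0.0603, 0.3966]
tcp_rot: [-161.9, -42.2, -25.7]
wrist_force: [-0.6, 0.0, -0.3]
opening: 0.0851
```

Request:
{"name": "arm_command", "arguments": {"increments": [[[0,0,0],-1.4],[[0,0,0],-2.8],[[0,0,0],-4.2],[[0,0,0],-5.6],[[0,0,0],-7]]}}

```text
time: 30.0
ee_pos: [0.5048, -0.0602, 0.3952]
tcp_rot: [158.3, -40.6, 31.8]
wrist_force: [-0.3, 0.0, 1.1]
opening: 0.0853
```

Request:
{"name": "arm_command", "arguments": {"increments": [[[0,0,0],-1.4],[[0,0,0],-2.8],[[0,0,0],-4.2],[[0,0,0],-5.6],[[0,0,0],-7]]}}

```text
time: 30.5
ee_pos: [0.5055, -0.0601, 0.3938]
tcp_rot: [137.6, -16.9, 72.6]
wrist_force: [-0.0, -0.1, -0.4]
opening: 0.0856
```

Run:
```python
from h import *
pick(1,1,.08)
```

```text
dish [0.5582 0.1701 0.1983] tool z [ 0.707  0.004 -0.707] tray x [ 0.703  0.073 -0.707] x [0.286 0.913 0.291]
p [ 0.5055 -0.0601  0.3938] rot [137.62 -16.91  72.61] q [-11.1 -38.7 -19.7  64.5   8.   16.2]
rows 7 units [ 6.73 -7.43  4.01] roll -4.71  step [ 0.96 -1.06  0.57] -0.67
```

Request:
{"name": "arm_command", "arguments": {"increments": [[[1,-1.1,0.3],-0.7],[[2,-2.2,0.6],-1.4],[[3,-3.3,1.2],-2.1],[[4,-4.3,1.8],-2.8],[[5,-5.3,2.4],-3.5]]}}

```text
time: 31.0
ee_pos: [0.4981, 0.1102, 0.3004]
tcp_rot: [135.0, -2.2, 88.1]
wrist_force: [0.1, -0.7, -0.2]
opening: 0.0856
```

Run:
```python
from h import *
pick(1,1,.08)
```

```text
dish [0.5582 0.1701 0.1983] tool z [ 0.707  0.004 -0.707] tray x [ 0.703  0.073 -0.707] x [0.033 0.999 0.038]
p [0.4981 0.1102 0.3004] rot [135.02  -2.19  88.12] q [ 19.7 -41.9 -31.8  56.7 -13.6  17.1]
rows 2 units [ 2.32 -1.31  1.56] roll -1.18  step [ 1.16 -0.65  0.78] -0.59
```

Request:
{"name": "arm_command", "arguments": {"increments": [[[0.8,-0.4,0.5],-0.4],[[1.6,-0.9,1],-0.8],[[2.3,-1.3,1.6],-1.2],[[2.3,-1.3,1.6],-1.2]]}}

```text
time: 31.4
ee_pos: [0.5047, 0.1713, 0.2464]
tcp_rot: [135.4, 3.1, 93.4]
wrist_force: [-0.1, -0.9, -0.9]
opening: 0.0855
```

Run:
```python
from h import *
pick(1,1,.0);seam("w16")
```

```text
dish [0.5582 0.1701 0.1983] tool z [ 0.703  0.004 -0.711] tray x [ 0.703  0.073 -0.707] x [-0.06   0.997 -0.054]
p [0.5047 0.1713 0.2464] rot [135.38   3.07  93.43] q [ 28.6 -37.6 -35.3  51.3 -19.5  16.6]
rows 2 units [-0.07  0.16  3.03] roll 0.07  step [-0.04  0.08  1.52] 0.03
pile -1 362 front x -0.048 y [-0.0889 -0.0127] z [0.     0.0026] tool x ctr -0.1001 tool y [-0.0502 -0.0476]
pile 1 9518 front x -0.062 y [0.015  0.0782] z [0.0006 0.0687] tool x ctr -0.004 tool y [-0.0491  0.0189]
```

View pics/w16.png

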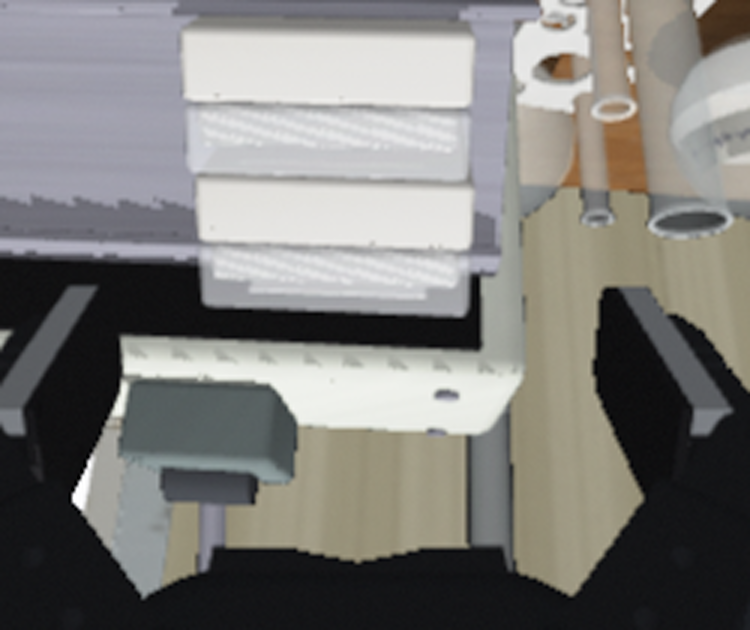

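Request:
{"name": "arm_command", "arguments": {"increments": [[[-0.1,0.05,0.8],0],[[-0.1,0.1,1.6],0],[[-0.1,0.12,2.4],0],[[-0.12,0.12,3],0],[[-0.12,0.12,3],0]]}}

```text
time: 31.95
ee_pos: [0.5605, 0.1669, 0.1959]
tcp_rot: [135.4, 3.0, 93.2]
wrist_force: [-0.8, -0.7, -0.3]
opening: 0.0852
```

Run:
```python
from h import *
pick(1,1,.0);seam("w17")
```

```text
dish [0.5582 0.1701 0.1983] tool z [ 0.703  0.002 -0.711] tray x [ 0.703  0.073 -0.707] x [-0.056  0.997 -0.052]
p [0.5605 0.1669 0.1959] rot [135.39   3.01  93.21] q [ 24.3 -30.4 -37.1  41.2 -16.7  13.4]
rows 1 units [0.13 0.01 0.03] roll 0.03  step [0.13 0.01 0.03] 0.03
pile -1 605 front x -0.0481 y [-0.0639 -0.0123] z [0.     0.0461] tool x ctr -0.084 tool y [-0.0528 -0.0068]
pile 1 25170 front x -0.0619 y [0.0153 0.0895] z [0.0006 0.0679] tool x ctr 0.0061 tool y [-0.0519  0.0153]
```

View pics/w17.png

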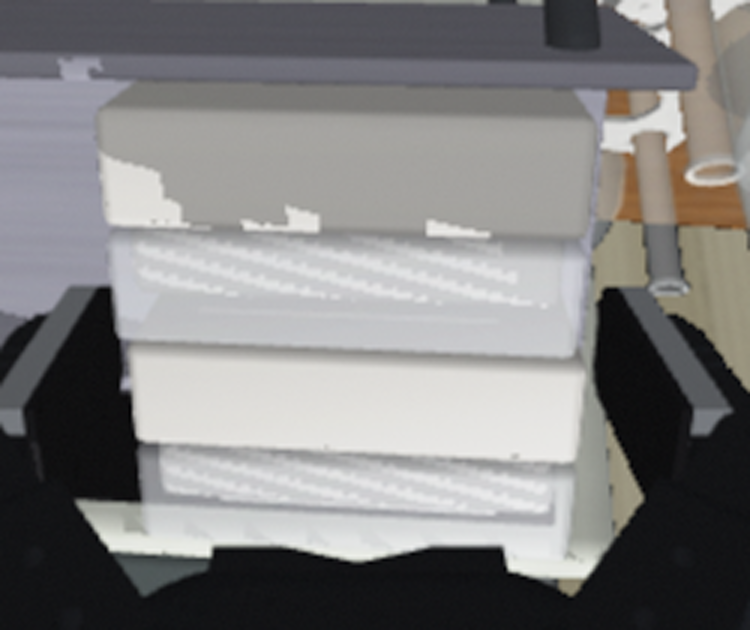

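Seam near row 302 and centred. Close and lift.

Request:
{"name": "arm_command", "arguments": {"increments": [[[0,0,-0.03],0],[[0,0,-0.03],0],[[0,0,-0.03],0],[[0,0,-0.03],0],[[0,0,-0.03],0]], "claw": 1, "force": 30}}

```text
time: 32.5
ee_pos: [0.5595, 0.167, 0.1994]
tcp_rot: [135.2, 3.0, 93.2]
wrist_force: [-6.9, -3.5, 3.7]
opening: 0.0652
```

Request:
{"name": "arm_command", "arguments": {"increments": [[[0,0.2,-0.15],0],[[0,0.5,-0.3],0],[[0,0.9,-0.5],0],[[0,1.3,-0.8],0],[[0,1.8,-1.2],0]]}}

```text
time: 33.0
ee_pos: [0.5703, 0.1704, 0.2532]
tcp_rot: [135.2, 3.0, 93.2]
wrist_force: [-0.5, 0.7, -0.8]
opening: 0.0653
```

Request:
{"name": "arm_command", "arguments": {"increments": [[[-0.2,0.8,-0.8],0],[[-0.6,1.4,-1.6],0],[[-1.4,1.6,-2.2],0],[[-2.4,1.8,-2.6],0],[[-3.6,1.8,-2.8],0]]}}

```text
time: 33.5
ee_pos: [0.5579, 0.0838, 0.3422]
tcp_rot: [135.1, 2.9, 93.3]
wrist_force: [0.6, -0.5, -0.6]
opening: 0.0653
```

Run:
```python
from h import *
c,P=shot("wrist","w18"); goto([.51,-.0,.42])
```

```text
p [0.5577 0.0805 0.343 ] rot [135.04   3.02  93.12] q [ 12.4 -33.5 -23.1  56.1  -8.7   4.5]
rows 3 units [-3.27  0.59 -3.53] roll 0.0  step [-1.09  0.2  -1.18] 0.0
```

View pics/w18.png

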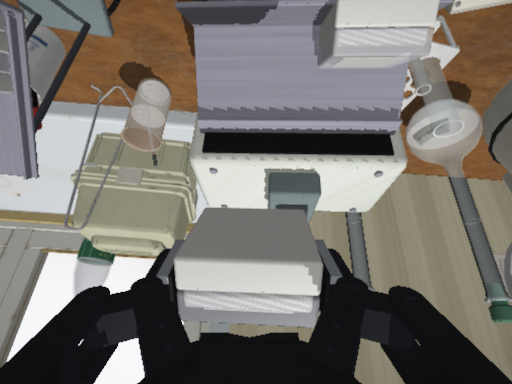

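Request:
{"name": "arm_command", "arguments": {"increments": [[[-0.8,0.1,-0.8],1.4],[[-1.6,0.2,-1.6],2.8],[[-2.2,0.3,-2.4],4.2],[[-2.8,0.4,-3],5.6],[[-3.4,0.5,-3.5],7]]}}

```text
time: 34.05
ee_pos: [0.5086, -0.0041, 0.4205]
tcp_rot: [141.6, -25.9, 61.2]
wrist_force: [0.0, 0.2, -2.0]
opening: 0.065
```

Request:
{"name": "arm_command", "arguments": {"increments": [[[0,0,0],1.4],[[0,0,0],2.8],[[0,0,0],4.2],[[0,0,0],5.6],[[0,0,0],7]]}}

```text
time: 34.55
ee_pos: [0.5085, -0.0042, 0.4216]
tcp_rot: [170.5, -44.4, 13.5]
wrist_force: [-0.1, -0.0, -1.1]
opening: 0.0653
```

Request:
{"name": "arm_command", "arguments": {"increments": [[[0,0,0],1.4],[[0,0,0],2.8],[[0,0,0],4.2],[[0,0,0],5.6],[[0,0,0],7]]}}

```text
time: 35.05
ee_pos: [0.5085, -0.0042, 0.4227]
tcp_rot: [-151.4, -36.7, -42.4]
wrist_force: [0.2, 0.6, -1.8]
opening: 0.0652
```

Run:
```python
from h import *
place(2,.09,.012)
```

```text
target [ 0.6038 -0.1747  0.2312] tool z [ 0.71   0.001 -0.704] cr x [ 0.704 -0.064 -0.707] tool x [ 0.593 -0.541  0.597]
p [ 0.5085 -0.0042  0.4227] rot [-151.39  -36.66  -42.36] q [ -0.8 -37.8 -16.1  66.4   0.6 122.2]
rows 8 units [1.37 7.23 4.66] roll 10.16  step [0.17 0.9  0.58] 1.27
cur dish in cradle [-0.2494  0.1608  0.1544] err ang [5.38822257e+01 3.55645797e+00 2.15357925e-02]
```

Request:
{"name": "arm_command", "arguments": {"increments": [[[0,0.8,0.2],1.4],[[0.2,1.6,0.6],2.8],[[0.4,2.5,1.2],4.2],[[0.6,3.4,1.8],5.6],[[0.8,4.2,2.4],7]]}}

```text
time: 35.55
ee_pos: [0.523, -0.1045, 0.3526]
tcp_rot: [-135.7, -10.6, -79.4]
wrist_force: [0.7, -0.1, -1.3]
opening: 0.0651
```

Run:
```python
from h import *
place(2,.09,.012)
```

```text
target [ 0.6038 -0.1747  0.2312] tool z [ 0.711 -0.    -0.704] cr x [ 0.704 -0.064 -0.707] tool x [ 0.181 -0.966  0.183]
p [ 0.523  -0.1045  0.3526] rot [-135.7   -10.56  -79.38] q [-17.6 -36.9 -23.7  59.3  12.4 152.5]
rows 3 units [2.41 1.86 2.27] roll 3.1  step [0.8  0.62 0.76] 1.03
cur dish in cradle [-0.1832  0.0623  0.1214] err ang [1.83931026e+01 1.34321548e+00 9.38565265e-04]
```

Request:
{"name": "arm_command", "arguments": {"increments": [[[0.8,0.6,0.7],1],[[1.6,1.2,1.5],2.1],[[2.4,1.9,2.3],3.1],[[2.4,1.9,2.3],3.1]]}}

```text
time: 35.95
ee_pos: [0.5419, -0.1768, 0.2865]
tcp_rot: [-135.1, 2.8, -92.9]
wrist_force: [-0.7, -0.2, -2.0]
opening: 0.0646
```

Run:
```python
from rk import *
c,P=dishtool(); rackfit(P,"w"); cv2.imwrite("pics/w19.png",c["frame"][:,:,::-1])
place(2,.0,.008)
```

```text
face y -0.0168 z ext [-0.0338  0.0288] n 8869
slope deg x,z [ 0.01 -0.92]
w 7090 yaw -5.36 tilt 45.1 width 0.0918 ztop 0.14996240019610085 origin [ 0.5581 -0.1707  0.14  ]
target [ 0.601  -0.1744  0.2284] tool z [ 0.708 -0.001 -0.706] cr x [ 0.704 -0.064 -0.707] tool x [-0.047 -0.998 -0.046]
p [ 0.5421 -0.1759  0.2888] rot [-134.96    2.66  -92.72] q [-26.8 -31.8 -27.8  52.2  18.6 164.2]
rows 2 units [-0.06  0.05  3.53] roll -0.02  step [-0.03  0.03  1.77] -0.01
cur dish in cradle [-0.12   -0.007   0.0944] err ang [-1.30761474e-01 -2.06999106e-02 -1.27090200e-09]
```

View pics/w19.png

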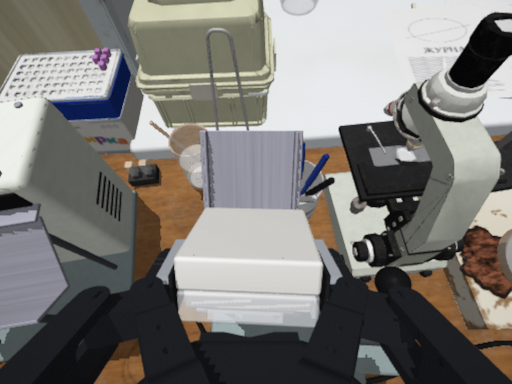

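Request:
{"name": "arm_command", "arguments": {"increments": [[[0,0,1],0],[[-0.03,0,2],0],[[-0.06,0,2.8],0],[[-0.06,0,3.3],0],[[-0.06,0,3.3],0]]}}

```text
time: 36.5
ee_pos: [0.6013, -0.1737, 0.2308]
tcp_rot: [-135.0, 2.6, -92.6]
wrist_force: [0.4, -0.3, -1.1]
opening: 0.0649
```

Run:
```python
from rk import *
place(2,.0,.0); print(tool()[2]['wrist_force'])
```

```text
target [ 0.5953 -0.1739  0.2227] tool z [ 0.708  0.    -0.706] cr x [ 0.704 -0.064 -0.707] tool x [-0.046 -0.998 -0.046]
p [ 0.6013 -0.1737  0.2308] rot [-134.97    2.64  -92.62] q [-23.1 -24.6 -29.9  42.   16.2 167. ]
rows 1 units [0.03 0.39 0.22] roll -0.01  step [0.03 0.39 0.22] -0.01
cur dish in cradle [-0.0375  0.0005  0.0949] err ang [-4.60847943e-02 -2.70178963e-02 -2.32958030e-10]
[ 0.35019515 -0.34305524 -1.13101576]
```

Request:
{"name": "arm_command", "arguments": {"increments": [[[0.03,0.15,0],0],[[0.03,0.3,0],0],[[0.03,0.35,0],0],[[0.03,0.35,0],0]]}}

```text
time: 36.9
ee_pos: [0.5947, -0.1741, 0.225]
tcp_rot: [-134.9, 2.6, -92.6]
wrist_force: [0.5, 0.2, -2.5]
opening: 0.0647
```

Run:
```python
from rk import *
place(2,.0,.0); print(tool()[2]['wrist_force'])
```

```text
target [ 0.5953 -0.1739  0.2227] tool z [ 0.709 -0.    -0.706] cr x [ 0.704 -0.064 -0.707] tool x [-0.046 -0.998 -0.046]
p [ 0.5947 -0.1741  0.225 ] rot [-134.93    2.63  -92.64] q [-23.5 -25.5 -31.1  41.7  16.4 166.7]
rows 1 units [-0.    0.05  0.24] roll -0.01  step [-0.    0.05  0.24] -0.01
cur dish in cradle [-0.038  -0.0005  0.0862] err ang [-4.97752594e-02  7.86165437e-03  1.13252942e-10]
[ 0.51476719  0.24774555 -2.5071039 ]
```

Request:
{"name": "arm_command", "arguments": {"increments": [[[0,0.05,0.06],0],[[0,0.06,0.1],0],[[0,0.06,0.1],0]]}}

```text
time: 37.2
ee_pos: [0.5953, -0.1741, 0.2231]
tcp_rot: [-134.9, 2.6, -92.7]
wrist_force: [-8.4, 0.8, 4.2]
opening: 0.0648
```

Request:
{"name": "arm_command", "arguments": {"increments": [[[0,0,0],0],[[0,0,0],0],[[0,0,0],0],[[0,0,0],0],[[0,0,0],0]], "claw": -1}}

```text
time: 37.7
ee_pos: [0.5953, -0.1741, 0.2229]
tcp_rot: [-134.9, 2.6, -92.7]
wrist_force: [0.1, -0.7, 1.2]
opening: 0.0851
```

Request:
{"name": "arm_command", "arguments": {"increments": [[[0,0,-0.8],0],[[0,0,-1.6],0],[[0,0,-2.4],0],[[0,0,-3.2],0],[[0,0,-3.2],0]]}}

```text
time: 38.2
ee_pos: [0.5384, -0.1745, 0.2824]
tcp_rot: [-134.7, 2.5, -92.7]
wrist_force: [-0.2, -0.1, 1.2]
opening: 0.0855
```

Run:
```python
from rk import *
c,P=shot("wrist","w20"); rackfit(P,"w"); stack(P,3)
goto([.50,-.06,.42])
```

```text
w 9788 yaw -5.5 tilt 45.0 width 0.064 ztop 0.16628862626534552 origin [ 0.4684 -0.1614  0.14  ]
 lvl 0 top 937 z 0.0334 x [-0.0649  0.0002] y [-0.0434  0.0317]
 lvl 0 front face 2640 x -0.0637 y [-0.0302  0.032 ] inplane 0.1
 lvl 1 top 1082 z 0.0675 x [-0.065   0.0003] y [-0.0436  0.0311]
 lvl 1 front face 3038 x -0.0637 y [-0.0307  0.0314] inplane 0.1
 lvl 2 top 2991 z 0.1019 x [-0.0647  0.0012] y [-0.0409  0.0404]
 lvl 2 front face 3528 x -0.0637 y [-0.0308  0.0314] inplane 0.1
p [ 0.5387 -0.1744  0.2808] rot [-134.76    2.55  -92.69] q [-26.8 -32.7 -29.3  51.4  18.6 164.1]
rows 5 units [-4.74 -2.57 -5.03] roll 0.0  step [-0.95 -0.51 -1.01] 0.0
```

View pics/w20.png

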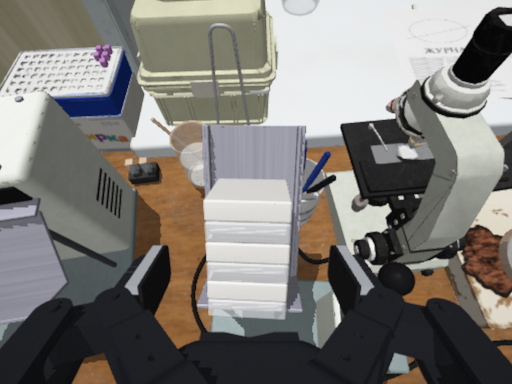

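Three square in the stack. Now the fourth (left pile, lower).

Request:
{"name": "arm_command", "arguments": {"increments": [[[-0.6,-0.8,-0.8],0],[[-1.4,-1.6,-1.8],-1.2],[[-2.4,-2.2,-2.9],-2.6],[[-3.5,-2.5,-4],-4],[[-4.7,-2.6,-5],-5.4]]}}

```text
time: 38.75
ee_pos: [0.5013, -0.0605, 0.4204]
tcp_rot: [-138.6, -20.2, -68.8]
wrist_force: [0.7, -0.3, 0.5]
opening: 0.0855
```

Request:
{"name": "arm_command", "arguments": {"increments": [[[0,0,0],-1.4],[[0,0,0],-2.8],[[0,0,0],-4.2],[[0,0,0],-5.6],[[0,0,0],-7]]}}

```text
time: 39.25
ee_pos: [0.5021, -0.0603, 0.4191]
tcp_rot: [-162.2, -42.3, -25.6]
wrist_force: [0.4, -0.6, -0.3]
opening: 0.0855
```

Request:
{"name": "arm_command", "arguments": {"increments": [[[0,0,0],-1.4],[[0,0,0],-2.8],[[0,0,0],-4.2],[[0,0,0],-5.6],[[0,0,0],-7]]}}

```text
time: 39.75
ee_pos: [0.5029, -0.0601, 0.4177]
tcp_rot: [158.0, -40.4, 31.9]
wrist_force: [-0.1, 0.2, 0.4]
opening: 0.0857
```

Request:
{"name": "arm_command", "arguments": {"increments": [[[0,0,0],-1.4],[[0,0,0],-2.8],[[0,0,0],-4.2],[[0,0,0],-5.6],[[0,0,0],-7]]}}

```text
time: 40.25
ee_pos: [0.5037, -0.06, 0.4163]
tcp_rot: [137.6, -16.7, 72.5]
wrist_force: [0.6, 0.6, 0.1]
opening: 0.0855
```

Run:
```python
from h import *
pick(1,0,.07)
```

```text
dish [0.5343 0.1676 0.1743] tool z [ 0.707 -0.001 -0.707] tray x [ 0.703  0.073 -0.707] x [0.288 0.914 0.287]
p [ 0.5037 -0.06    0.4163] rot [137.55 -16.66  72.52] q [-10.9 -37.7 -16.6  66.6   7.6  16.2]
rows 7 units [ 5.9  -9.17  5.06] roll -4.69  step [ 0.84 -1.31  0.72] -0.67
```

Request:
{"name": "arm_command", "arguments": {"increments": [[[0.8,-1.3,0.4],-0.7],[[1.7,-2.6,0.9],-1.4],[[2.5,-3.9,1.6],-2.1],[[3.4,-5.2,2.4],-2.8],[[4.2,-6.5,3.2],-3.5]]}}

```text
time: 40.75
ee_pos: [0.4855, 0.1036, 0.2828]
tcp_rot: [135.0, -1.9, 88.0]
wrist_force: [0.6, -0.1, 0.6]
opening: 0.0853
```

Run:
```python
from h import *
pick(1,0,.07)
```

```text
dish [0.5343 0.1676 0.1743] tool z [ 0.707 -0.001 -0.707] tray x [ 0.703  0.073 -0.707] x [0.035 0.999 0.034]
p [0.4855 0.1036 0.2828] rot [135.01  -1.94  88.  ] q [ 19.6 -44.6 -35.   56.3 -13.8  16.9]
rows 2 units [ 2.48 -1.81  1.81] roll -1.16  step [ 1.24 -0.91  0.9 ] -0.58
```

Request:
{"name": "arm_command", "arguments": {"increments": [[[0.8,-0.6,0.6],-0.4],[[1.6,-1.2,1.2],-0.8],[[2.4,-1.8,1.8],-1.2],[[2.4,-1.8,1.8],-1.2]]}}

```text
time: 41.15
ee_pos: [0.4865, 0.1675, 0.2157]
tcp_rot: [135.4, 3.4, 93.3]
wrist_force: [0.1, -0.4, -1.1]
opening: 0.0855
```

Run:
```python
from h import *
pick(1,0,.0);seam("w21")
```

```text
dish [0.5343 0.1676 0.1743] tool z [ 0.703 -0.001 -0.711] tray x [ 0.703  0.073 -0.707] x [-0.058  0.997 -0.058]
p [0.4865 0.1675 0.2157] rot [135.42   3.35  93.34] q [ 29.7 -40.7 -40.1  50.  -20.4  17.4]
rows 2 units [-0.01  0.19  2.68] roll 0.09  step [-0.01  0.1   1.34] 0.04
pile -1 305 front x -0.0481 y [-0.0892 -0.0129] z [0.     0.0026] tool x ctr -0.0991 tool y [-0.0162 -0.0134]
pile 1 5356 front x -0.0619 y [0.0145 0.0773] z [0.0004 0.0353] tool x ctr -0.003 tool y [-0.0149  0.0198]
```

View pics/w21.png

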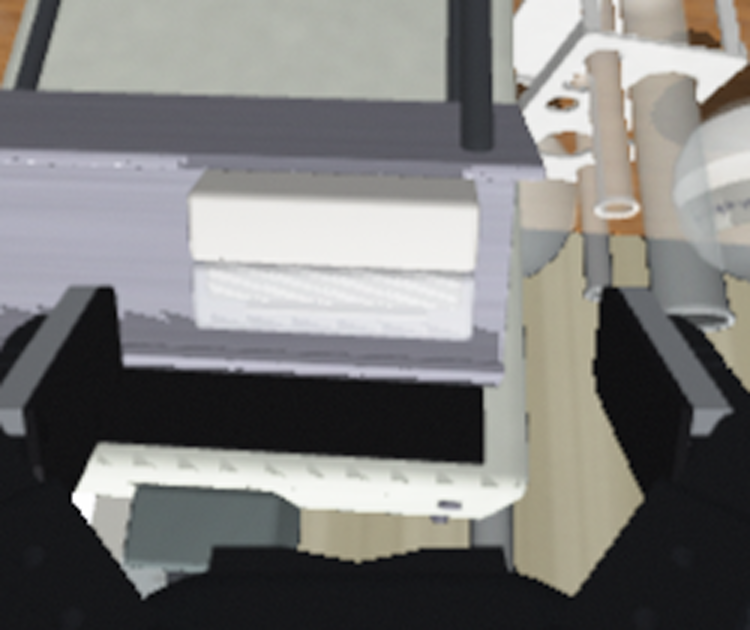

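Request:
{"name": "arm_command", "arguments": {"increments": [[[-0.05,0.08,0.6],0],[[-0.08,0.12,1.3],0.1],[[-0.08,0.12,2],0.1],[[-0.08,0.12,2.6],0.1],[[-0.08,0.12,2.65],0.1]]}}

```text
time: 41.7
ee_pos: [0.5365, 0.164, 0.1721]
tcp_rot: [135.4, 2.9, 92.7]
wrist_force: [-0.9, -0.5, 0.4]
opening: 0.0851
```

Run:
```python
from h import *
pick(1,0,.0);seam("w22")
```

```text
dish [0.5343 0.1676 0.1743] tool z [ 0.704 -0.002 -0.711] tray x [ 0.703  0.073 -0.707] x [-0.047  0.998 -0.05 ]
p [0.5365 0.164  0.1721] rot [135.36   2.85  92.71] q [ 25.6 -33.8 -41.6  40.5 -17.8  14.9]
rows 1 units [0.15 0.01 0.04] roll -0.05  step [0.15 0.01 0.04] -0.05
pile -1 520 front x -0.048 y [-0.0746 -0.0122] z [0.     0.0116] tool x ctr -0.0891 tool y [-0.0178 -0.0065]
pile 1 13272 front x -0.0618 y [0.0147 0.0897] z [0.0004 0.0346] tool x ctr 0.0061 tool y [-0.0179  0.0163]
```

View pics/w22.png

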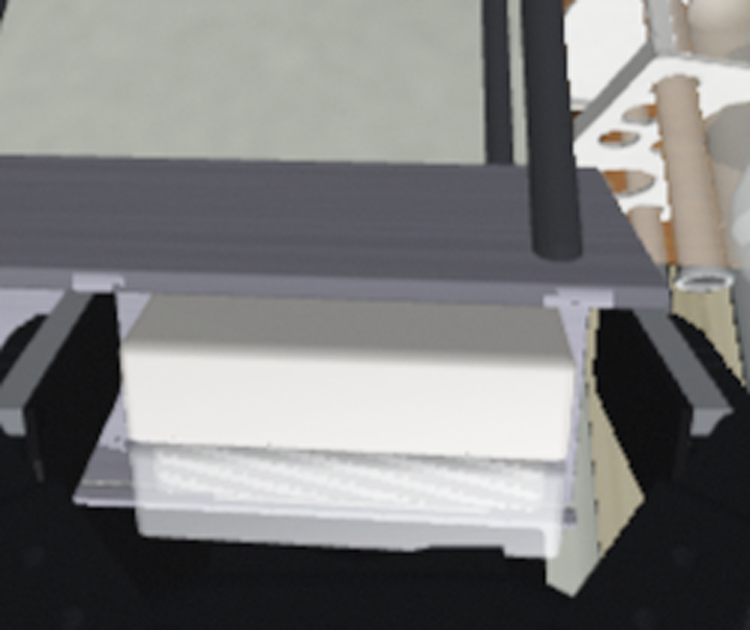

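Request:
{"name": "arm_command", "arguments": {"increments": [[[0,0,-0.03],0],[[0,0,-0.03],0],[[0,0,-0.03],0],[[0,0,-0.03],0],[[0,0,-0.03],0]], "claw": 1, "force": 30}}

```text
time: 42.25
ee_pos: [0.5356, 0.164, 0.175]
tcp_rot: [135.2, 2.8, 92.7]
wrist_force: [-7.4, -3.1, 3.7]
opening: 0.0653
```

Request:
{"name": "arm_command", "arguments": {"increments": [[[0,0.2,-0.15],0],[[0,0.5,-0.3],0],[[0,0.9,-0.5],0],[[0,1.3,-0.8],0],[[0,1.8,-1.2],0]]}}

```text
time: 42.75
ee_pos: [0.5464, 0.1672, 0.2288]
tcp_rot: [135.3, 2.8, 92.7]
wrist_force: [-0.9, 0.0, -0.9]
opening: 0.065
```

Request:
{"name": "arm_command", "arguments": {"increments": [[[-0.2,0.9,-0.9],0],[[-0.6,1.8,-1.8],0],[[-1.4,2.4,-2.6],0],[[-2.4,2.8,-3.2],0],[[-3.6,3,-3.6],0]]}}

```text
time: 43.25
ee_pos: [0.5404, 0.0825, 0.3533]
tcp_rot: [135.1, 2.8, 92.8]
wrist_force: [1.1, -0.0, -1.2]
opening: 0.065
```

Run:
```python
from h import *
c,P=shot("wrist","w23"); goto([.51,-.0,.44])
```

```text
p [0.5403 0.0793 0.3556] rot [134.93   2.86  92.61] q [ 13.  -35.5 -22.7  58.4  -9.4   5.4]
rows 3 units [-3.28  1.32 -3.23] roll 0.0  step [-1.09  0.44 -1.08] 0.0
```

View pics/w23.png

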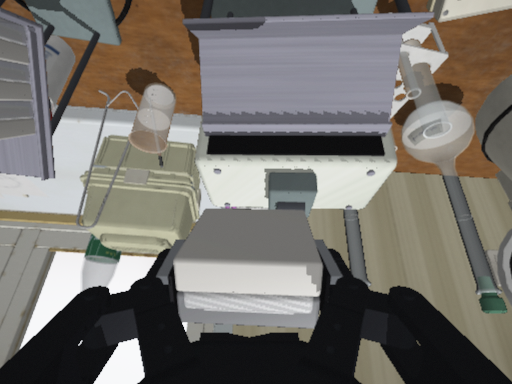

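Request:
{"name": "arm_command", "arguments": {"increments": [[[-0.8,0.3,-0.8],1.4],[[-1.6,0.6,-1.6],2.8],[[-2.2,0.9,-2.4],4.2],[[-2.8,1.2,-3],5.6],[[-3.3,1.3,-3.3],7]]}}

```text
time: 43.8
ee_pos: [0.5081, -0.0013, 0.4443]
tcp_rot: [141.6, -26.2, 60.7]
wrist_force: [0.5, 0.5, -0.5]
opening: 0.0654
```

Request:
{"name": "arm_command", "arguments": {"increments": [[[0,0,0],1.4],[[0,0,0],2.8],[[0,0,0],4.2],[[0,0,0],5.6],[[0,0,0],7]]}}

```text
time: 44.3
ee_pos: [0.508, -0.0014, 0.4454]
tcp_rot: [170.7, -44.6, 12.9]
wrist_force: [0.8, 0.1, -0.2]
opening: 0.0651
```

Request:
{"name": "arm_command", "arguments": {"increments": [[[0,0,0],1.4],[[0,0,0],2.8],[[0,0,0],4.2],[[0,0,0],5.6],[[0,0,0],7]]}}

```text
time: 44.8
ee_pos: [0.5079, -0.0015, 0.4465]
tcp_rot: [-151.1, -36.7, -43.1]
wrist_force: [-0.2, -0.6, -1.4]
opening: 0.0656
```

Run:
```python
from h import *
place(3,.09,.012)
```

```text
target [ 0.6277 -0.1768  0.2553] tool z [ 0.712 -0.004 -0.702] cr x [ 0.704 -0.064 -0.707] tool x [ 0.586 -0.548  0.597]
p [ 0.5079 -0.0015  0.4465] rot [-151.07  -36.69  -43.07] q [-1.000e-01 -3.650e+01 -1.270e+01  6.840e+01 -2.000e-01  1.231e+02]
rows 8 units [2.08 6.98 5.37] roll 10.08  step [0.26 0.87 0.67] 1.26
cur dish in cradle [-0.2668  0.1635  0.1706] err ang [5.35880086e+01 3.43608582e+00 1.93985540e-02]
```

Request:
{"name": "arm_command", "arguments": {"increments": [[[0.2,0.7,0.3],1.4],[[0.4,1.5,0.9],2.8],[[0.7,2.3,1.6],4.2],[[1,3.1,2.4],5.6],[[1.3,3.9,3.2],7]]}}

```text
time: 45.3
ee_pos: [0.5465, -0.1022, 0.3726]
tcp_rot: [-135.5, -10.4, -79.9]
wrist_force: [0.4, 1.5, -0.3]
opening: 0.0648
```

Run:
```python
from h import *
place(3,.09,.012)
```

```text
target [ 0.6277 -0.1768  0.2553] tool z [ 0.713 -0.004 -0.701] cr x [ 0.704 -0.064 -0.707] tool x [ 0.172 -0.968  0.181]
p [ 0.5465 -0.1022  0.3726] rot [-135.46  -10.42  -79.93] q [-16.1 -33.4 -19.8  59.2  11.1 154.2]
rows 3 units [2.6  1.78 2.18] roll 3.02  step [0.87 0.59 0.73] 1.01
cur dish in cradle [-0.1809  0.0667  0.152 ] err ang [1.79176716e+01 1.45677625e+00 1.10557426e-03]
```

Request:
{"name": "arm_command", "arguments": {"increments": [[[0.9,0.6,0.7],1],[[1.8,1.2,1.4],2],[[2.6,1.8,2.1],3],[[2.6,1.8,2.1],3]]}}

```text
time: 45.7
ee_pos: [0.5642, -0.1788, 0.313]
tcp_rot: [-134.8, 2.6, -93.0]
wrist_force: [-0.0, 0.1, -1.9]
opening: 0.0654
```

Run:
```python
from rk import *
c,P=dishtool(); rackfit(P,"w"); stack(P,3); cv2.imwrite("pics/w24.png",c["frame"][:,:,::-1])
place(3,.0,.008)
```

```text
face y -0.0165 z ext [-0.0342  0.0288] n 8846
slope deg x,z [-0.31 -0.98]
w 3574 yaw -5.4 tilt 44.8 width 0.0917 ztop 0.15028917363855288 origin [ 0.5582 -0.1708  0.14  ]
 lvl 0 top 80 z 0.0296 x [-0.0652 -0.0629] y [-0.0291  0.0311]
 lvl 0 front face 631 x -0.0637 y [-0.0298  0.032 ] inplane 0.2
target [ 0.6249 -0.1766  0.2524] tool z [ 0.711 -0.005 -0.703] cr x [ 0.704 -0.064 -0.707] tool x [-0.048 -0.998 -0.042]
p [ 0.5643 -0.1778  0.3152] rot [-134.71    2.4   -92.78] q [-25.5 -28.6 -23.1  53.   17.6 165.1]
rows 3 units [-0.06  0.09  3.65] roll 0.0  step [-0.02  0.03  1.22] 0.0
cur dish in cradle [-0.1229 -0.0069  0.1288] err ang [ 1.58871762e-04  2.41790396e-01 -4.50394495e-08]
```

View pics/w24.png

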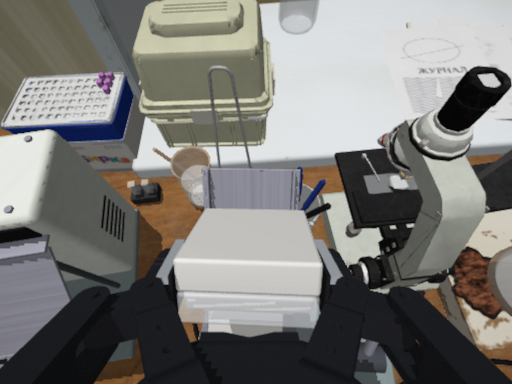

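Request:
{"name": "arm_command", "arguments": {"increments": [[[0,0,1],0],[[-0.03,0,2],0],[[-0.06,0,2.9],0],[[-0.06,0,3.4],0],[[-0.06,0,3.4],0]]}}

```text
time: 46.25
ee_pos: [0.6253, -0.1759, 0.2548]
tcp_rot: [-134.8, 2.4, -92.7]
wrist_force: [0.6, 0.3, -1.2]
opening: 0.065
```

Run:
```python
from rk import *
place(3,.0,.0); print(tool()[2]['wrist_force'])
```

```text
target [ 0.6193 -0.1761  0.2468] tool z [ 0.71  -0.004 -0.704] cr x [ 0.704 -0.064 -0.707] tool x [-0.047 -0.998 -0.042]
p [ 0.6253 -0.1759  0.2548] rot [-134.79    2.39  -92.68] q [-22.1 -21.5 -25.2  43.1  15.3 167.7]
rows 1 units [0.03 0.4  0.21] roll 0.01  step [0.03 0.4  0.21] 0.01
cur dish in cradle [-0.0374  0.0005  0.1289] err ang [ 8.16299167e-02  1.61261771e-01 -5.70684742e-09]
[ 0.56340666  0.2855214  -1.19063942]
```

Request:
{"name": "arm_command", "arguments": {"increments": [[[0.03,0.15,0],0],[[0.03,0.3,0],0],[[0.03,0.36,0],0],[[0.03,0.36,0],0]]}}

```text
time: 46.65
ee_pos: [0.6185, -0.1762, 0.2489]
tcp_rot: [-134.7, 2.4, -92.7]
wrist_force: [0.3, 0.6, -0.9]
opening: 0.0652
```

Request:
{"name": "arm_command", "arguments": {"increments": [[[0,0.05,0.06],0],[[0,0.06,0.1],0],[[0,0.06,0.1],0]]}}

```text
time: 46.95
ee_pos: [0.6196, -0.1763, 0.2472]
tcp_rot: [-134.6, 2.3, -92.7]
wrist_force: [-0.8, 0.0, 4.0]
opening: 0.0653
```

Run:
```python
from rk import *
place(3,.0,.0); print(tool()[2]['wrist_force'])
```

```text
target [ 0.6193 -0.1761  0.2468] tool z [ 0.712 -0.005 -0.702] cr x [ 0.704 -0.064 -0.707] tool x [-0.047 -0.998 -0.041]
p [ 0.6196 -0.1763  0.2472] rot [-134.65    2.35  -92.7 ] q [-22.4 -22.3 -26.8  42.4  15.5 167.4]
rows 1 units [-0.01  0.02  0.16] roll 0.02  step [-0.01  0.02  0.16] 0.02
cur dish in cradle [-0.036  -0.0004  0.1195] err ang [ 9.16939117e-02  3.01998447e-01 -6.54254176e-08]
[-0.81397736  0.04304359  4.00497409]
```

Request:
{"name": "arm_command", "arguments": {"increments": [[[0,0,0.04],0],[[0,0,0.06],0]]}}

```text
time: 47.15
ee_pos: [0.6202, -0.1766, 0.2471]
tcp_rot: [-134.6, 2.3, -92.7]
wrist_force: [-18.7, 1.7, 10.5]
opening: 0.065
```

Request:
{"name": "arm_command", "arguments": {"increments": [[[0,0,0],0],[[0,0,0],0],[[0,0,0],0],[[0,0,0],0],[[0,0,0],0]], "claw": -1}}

```text
time: 47.65
ee_pos: [0.6202, -0.1766, 0.2468]
tcp_rot: [-134.7, 2.3, -92.7]
wrist_force: [-0.1, 0.2, -0.4]
opening: 0.0856
```

Request:
{"name": "arm_command", "arguments": {"increments": [[[0,0,-0.8],0],[[0,0,-1.6],0],[[0,0,-2.4],0],[[0,0,-3.2],0],[[0,0,-3.2],0]]}}

```text
time: 48.15
ee_pos: [0.563, -0.1764, 0.3062]
tcp_rot: [-134.4, 2.2, -92.8]
wrist_force: [0.6, 0.1, 0.0]
opening: 0.0853
```

Run:
```python
from rk import *
c,P=shot("wrist","w25"); stack(P,4)
goto([.50,-.06,.42])
c,P=shot("side"); crop(c,200,320,80,220,4,"sd25")
```

```text
lvl 0 top 822 z 0.0333 x [-0.0648  0.0004] y [-0.044  0.032]
 lvl 0 front face 983 x -0.0637 y [-0.0297  0.0322] inplane 0.2
 lvl 1 top 958 z 0.0675 x [-0.065   0.0003] y [-0.0437  0.0313]
 lvl 1 front face 2652 x -0.0637 y [-0.0307  0.0315] inplane 0.1
 lvl 2 top 1098 z 0.1015 x [-0.0651  0.0002] y [-0.0439  0.0311]
 lvl 2 front face 3067 x -0.0637 y [-0.0307  0.0314] inplane 0.1
 lvl 3 top 3009 z 0.136 x [-0.0648  0.0012] y [-0.041   0.0398]
 lvl 3 front face 3558 x -0.0637 y [-0.031   0.0312] inplane 0.2
p [ 0.5634 -0.1764  0.3045] rot [-134.52    2.27  -92.77] q [-25.4 -29.2 -24.8  51.7  17.5 165.2]
rows 4 units [-4.71 -1.23 -5.08] roll 0.0  step [-1.18 -0.31 -1.27] 0.0
```

View pics/w25.png

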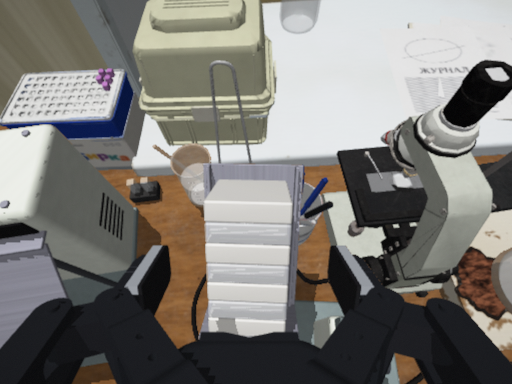

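View pics/sd25.png

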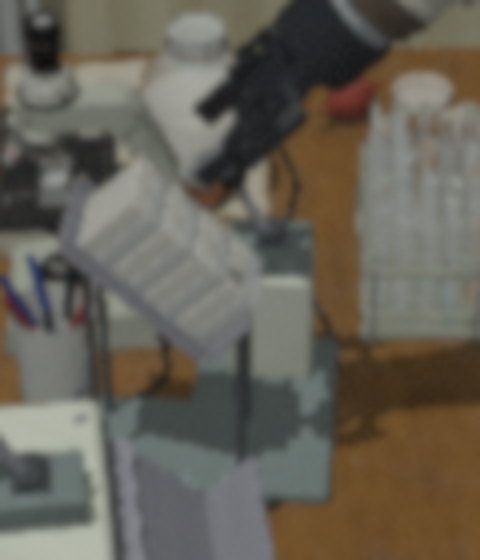

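Run:
```python
from rk import *
for n in("scene","side","wrist"):
    c,P=shot(n,n+"26")
    m=(P[...,2]>.19)&(P[...,2]<.225)&(P[...,0]>.49)&(P[...,0]<.58)&(P[...,1]>-.32)&(P[...,1]<-.25)
    Q=P[m]
    if len(Q)>5: print(n,len(Q),Q.mean(0).round(4),Q.min(0).round(4),Q.max(0).round(4))
    # obstacles near
    b=np.array([.536,-.284,.2054]); a=np.array([.71,0,-.704])
    D=P.reshape(-1,3)-b; D=D[np.isfinite(D[:,0])]
    s=D@a; u=D@np.array([.704,0,.71]); y=D[:,1]
    k=(abs(u)<.03)&(abs(y)<.06)&(s>.0)&(s<.09); 
    for lo in np.arange(0,.09,.01):
        kk=k&(s>=lo)&(s<lo+.01)
        if kk.sum()>3: print("  s",lo.round(2),kk.sum(),"u",u[kk].min().round(3),u[kk].max().round(3),"y",y[kk].min().round(3),y[kk].max().round(3))
goto(b-a*.10)
```

```text
scene 58 [ 0.5301 -0.2859  0.2093] [ 0.5217 -0.2978  0.1908] [ 0.5459 -0.2737  0.2239]
  s 0.0 17 u -0.029 0.012 y -0.007 0.004
side 33 [ 0.5308 -0.2755  0.2044] [ 0.5227 -0.2847  0.1906] [ 0.5429 -0.268   0.2156]
  s 0.0 20 u -0.029 0.003 y 0.001 0.015
p [ 0.5635 -0.176   0.3015] rot [-134.75    2.36  -92.73] q [-25.3 -29.1 -24.9  51.7  17.4 165.2]
rows 4 units [ 4.54  3.22 -2.06] roll 0.0  step [ 1.14  0.81 -0.51] 0.0
```

View pics/scene26.png

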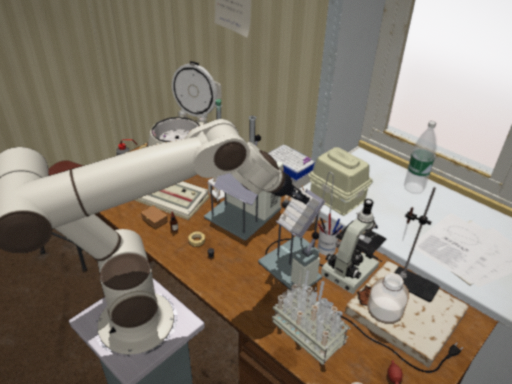

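Run:
```python
from rk import *
for n in("scene","side"):
    c,P=shot(n); Q=P.reshape(-1,3); Q=Q[np.isfinite(Q[:,0])]
    m=(Q[:,0]>.15)&(Q[:,0]<.5)&(Q[:,1]>-.5)&(Q[:,1]<-.2)&(Q[:,2]>.13)&(Q[:,2]<.32)
    S=Q[m]; print(n,len(S))
    for y0 in np.arange(-.5,-.2,.05):
        s=S[(S[:,1]>=y0)&(S[:,1]<y0+.05)]
        if len(s)>3: print(y0.round(2),len(s),"x",s[:,0].min().round(3),s[:,0].max().round(3),"z",s[:,2].max().round(3))
```

```text
scene 482
-0.5 86 x 0.3 0.403 z 0.143
-0.45 83 x 0.299 0.409 z 0.195
-0.4 84 x 0.317 0.409 z 0.196
-0.35 76 x 0.311 0.5 z 0.192
-0.3 153 x 0.464 0.5 z 0.164
side 242
-0.5 23 x 0.298 0.382 z 0.138
-0.45 23 x 0.305 0.406 z 0.191
-0.4 43 x 0.342 0.408 z 0.188
-0.35 38 x 0.332 0.404 z 0.19
-0.3 110 x 0.468 0.5 z 0.157
-0.25 5 x 0.473 0.497 z 0.142
```

Run:
```python
from h import *
goto([.50,-.20,.34]); goto([.48,-.283,.279])
```

```text
p [ 0.5635 -0.176   0.3017] rot [-134.75    2.36  -92.73] q [-25.3 -29.1 -24.9  51.7  17.5 165.2]
rows 2 units [ 1.02  0.63 -2.88] roll 0.0  step [ 0.51  0.32 -1.44] 0.0
p [ 0.5635 -0.176   0.3017] rot [-134.75    2.36  -92.73] q [-25.3 -29.1 -24.9  51.7  17.5 165.2]
rows 4 units [ 4.47  2.72 -1.71] roll 0.0  step [ 1.12  0.68 -0.43] 0.0
```

Request:
{"name": "arm_command", "arguments": {"increments": [[[0.5,0.2,-1.2],0],[[1.5,0.6,-2.2],0],[[2.6,1.4,-2.2],0],[[3.7,2.2,-1.9],0],[[4.5,2.7,-1.7],0]], "claw": 0}}

```text
time: 49.0
ee_pos: [0.4797, -0.285, 0.2773]
tcp_rot: [-134.8, 2.4, -92.8]
wrist_force: [-0.2, -0.2, 0.2]
opening: 0.0427
```

Run:
```python
from h import *
c,P=shot("wrist","w27"); R,p,o=tool(); print(o['opening'],R[:,2])
b=np.array([.536,-.283,.206]); goto(b+R[:,2]*.006-R[:,1]*.006)
T=(P-p)@R
m=(P[...,2]>.195)&(P[...,2]<.225)&(P[...,0]>.5)&(P[...,0]<.58)&(P[...,1]>-.32)&(P[...,1]<-.25)
print(m.sum(),P[m].mean(0),P[m].min(0),P[m].max(0)); print(T[m].mean(0),T[m].min(0),T[m].max(0))
```

```text
0.04262054997985057 [ 0.70800149 -0.00458288 -0.70619607]
p [ 0.4789 -0.2864  0.2744] rot [-134.98    2.49  -92.86] q [-45.  -28.1 -26.   56.6  29.8 148.6]
rows 3 units [-0.13  0.09  3.79] roll 0.0  step [-0.04  0.03  1.26] 0.0
711 [ 0.53130915 -0.28403075  0.21365378] [ 0.52173949 -0.29673792  0.19508782] [ 0.54518399 -0.27143601  0.21993237]
[-0.00232686  0.00616691  0.07992628] [-0.01467014 -0.00406248  0.07403225] [0.01043917 0.02467329 0.09177538]
```

View pics/w27.png

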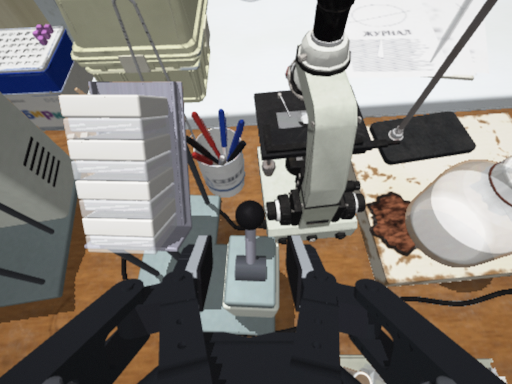

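Request:
{"name": "arm_command", "arguments": {"increments": [[[-0.1,0.05,0.9],0],[[-0.1,0.1,1.9],0],[[-0.1,0.1,2.8],0],[[-0.1,0.1,3.7],0],[[-0.1,0.1,3.7],0]]}}

```text
time: 49.55
ee_pos: [0.5431, -0.283, 0.2036]
tcp_rot: [-135.2, 2.7, -92.8]
wrist_force: [0.2, -0.1, 0.3]
opening: 0.0428
```

Request:
{"name": "arm_command", "arguments": {"increments": [[[0,0,0],0],[[0,0,0],0],[[0,0,0],0],[[0,0,0],0]], "claw": 1, "force": 20}}

```text
time: 49.95
ee_pos: [0.5423, -0.2852, 0.2045]
tcp_rot: [-135.2, 2.5, -93.0]
wrist_force: [-1.0, -11.5, -3.8]
opening: 0.0244
```

Run:
```python
from h import *
R,p,o=tool(); print(o['opening'],o['wrist_force']); c,P=shot("wrist","w28")
# arc: displacement of ball from +.5 to angle th
for th in(.25,0,-.25,-.42):
    d=.07*np.array([np.sin(th)-np.sin(.5),0,np.cos(th)-np.cos(.5)]); yaw=np.radians(-5.4)
    D=np.array([d[0]*np.cos(yaw),d[0]*np.sin(yaw),d[2]]); print(th,(R.T@D/.025).round(2))
print(p)
```

```text
0.024446036026068808 [ -0.99958397 -11.47327707  -3.82007309]
0.25 [-0.04  0.28 -0.64]
0 [-0.07  0.71 -1.19]
-0.25 [-0.09  1.27 -1.61]
-0.42 [-0.11  1.7  -1.82]
[ 0.54229075 -0.28521874  0.20446322]
```

View pics/w28.png

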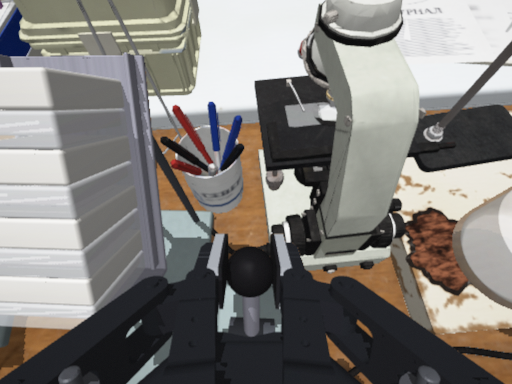

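Request:
{"name": "arm_command", "arguments": {"increments": [[[-0.02,0.14,-0.32],0],[[-0.04,0.28,-0.64],0],[[-0.05,0.5,-0.92],0],[[-0.07,0.71,-1.19],0],[[-0.07,0.71,-1.19],0]]}}

```text
time: 50.5
ee_pos: [0.5079, -0.2825, 0.2138]
tcp_rot: [-135.2, 2.4, -93.1]
wrist_force: [-0.2, -2.8, -1.3]
opening: 0.0241
```

Request:
{"name": "arm_command", "arguments": {"increments": [[[-0.01,0.28,-0.21],0],[[-0.02,0.56,-0.42],0],[[-0.03,0.77,-0.53],0],[[-0.04,0.99,-0.63],0],[[-0.04,0.99,-0.63],0]]}}

```text
time: 51.0
ee_pos: [0.4788, -0.2798, 0.2077]
tcp_rot: [-135.2, 2.4, -93.1]
wrist_force: [-1.3, -2.1, 0.6]
opening: 0.024
```

Run:
```python
from rk import *
R,p,o=tool(); print(o['opening'],o['wrist_force'],p,"grasp pt",p-R[:,2]*.006+R[:,1]*.006); c,P=shot("side");crop(c,200,330,80,220,4,"sd28")
c,P=shot("wrist","w29")
```

```text
0.02398759004764116 [-1.25664311 -2.0685093   0.55625753] [ 0.47882303 -0.27975949  0.20768942] grasp pt [ 0.47035047 -0.27929591  0.2077176 ]
```

View pics/sd28.png

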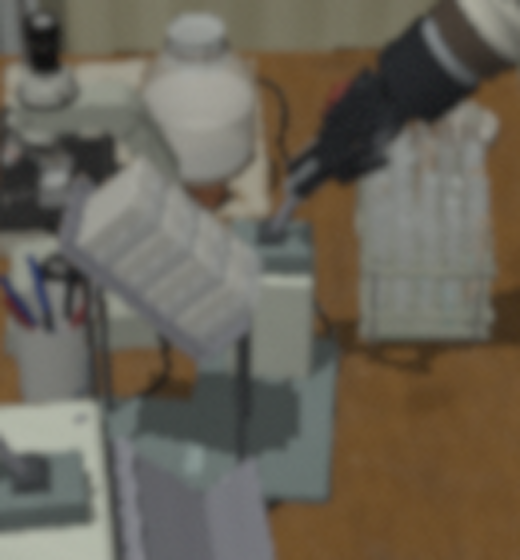

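View pics/w29.png

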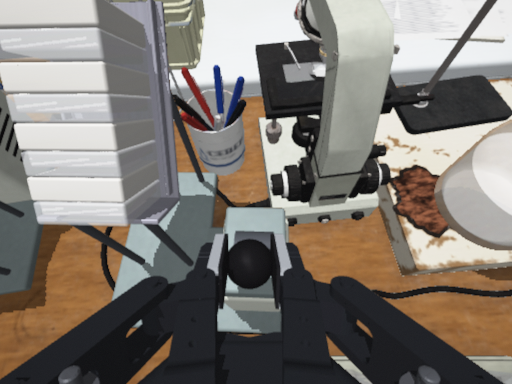

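Request:
{"name": "arm_command", "arguments": {"increments": [[[0,0.05,-0.03],0],[[0,0.05,-0.03],0]]}}

```text
time: 51.3
ee_pos: [0.4779, -0.2796, 0.2073]
tcp_rot: [-135.2, 2.4, -93.1]
wrist_force: [-1.0, -3.6, -0.0]
opening: 0.0242
```

Request:
{"name": "arm_command", "arguments": {"increments": [[[0,0,0],0],[[0,0,0],0],[[0,0,0],0],[[0,0,0],0]], "claw": 0}}

```text
time: 51.7
ee_pos: [0.4779, -0.2794, 0.2072]
tcp_rot: [-135.2, 2.4, -93.1]
wrist_force: [1.3, 0.1, -0.1]
opening: 0.0427
```

Request:
{"name": "arm_command", "arguments": {"increments": [[[0,0,-0.8],0],[[0,0,-1.8],0],[[0,-0.4,-2.8],0],[[0,-1,-3.6],0],[[0,-2,-4],0]]}}

```text
time: 52.2
ee_pos: [0.4419, -0.2822, 0.3148]
tcp_rot: [-135.2, 2.4, -93.2]
wrist_force: [-0.0, -0.1, 0.7]
opening: 0.0426
```

Run:
```python
from rk import *
R,p,o=tool(); print(o['opening'],o['wrist_force'],p)
for n in("scene","side","wrist"):
    c,P=shot(n,n+"30")
    m=(P[...,2]>.19)&(P[...,2]<.225)&(P[...,0]>.44)&(P[...,0]<.58)&(P[...,1]>-.32)&(P[...,1]<-.25)
    Q=P[m]
    if len(Q)>5: print(n,len(Q),Q.mean(0).round(4),Q.min(0).round(4),Q.max(0).round(4))
    stack(P)
    m=(P[...,2]>.30)&(P[...,2]<.345)&(P[...,0]>.6)&(P[...,0]<.75)&(P[...,1]>.1)&(P[...,1]<.17)
    if m.sum()>5: print("mach ball",P[m].mean(0))
```

```text
0.04258045064204856 [-0.00518582 -0.12223671  0.71492871] [ 0.44191103 -0.28222409  0.31479681]
scene 52 [ 0.4707 -0.2811  0.2144] [ 0.4618 -0.2915  0.191 ] [ 0.4851 -0.2681  0.2238]
 lvl 1 top 67 z 0.0683 x [-0.0689  0.0025] y [-0.0446  0.0217]
 lvl 1 front face 40 x -0.0622 y [-0.0326  0.0018] inplane -12.3
 lvl 2 top 84 z 0.1022 x [-0.069   0.0031] y [-0.0443  0.0285]
 lvl 2 front face 172 x -0.0631 y [-0.0336  0.0337] inplane -3.2
 lvl 3 top 84 z 0.1358 x [-0.0704  0.0039] y [-0.0446  0.0381]
 lvl 3 front face 181 x -0.0638 y [-0.0341  0.0311] inplane -4.7
mach ball [0.6986923  0.1321862  0.32132134]
side 52 [ 0.4748 -0.2709  0.2095] [ 0.4633 -0.2892  0.1902] [ 0.4867 -0.2597  0.2241]
 lvl 0 top 87 z 0.0332 x [-0.0645  0.0003] y [-0.0277  0.0439]
 lvl 0 front face 146 x -0.0619 y [-0.0292  0.0366] inplane 7.4
 lvl 1 top 98 z 0.0679 x [-0.0647  0.0032] y [-0.0297  0.0446]
 lvl 1 front face 145 x -0.0616 y [-0.0309  0.0362] inplane 6.6
 lvl 2 top 93 z 0.1016 x [-0.0661  0.0016] y [-0.0268  0.0434]
 lvl 2 front face 152 x -0.0621 y [-0.0308  0.036 ] inplane 7.8
 lvl 3 top 200 z 0.1343 x [-0.0637  0.0033] y [-0.041   0.0419]
 lvl 3 front face 181 x -0.0619 y [-0.0282  0.0364] inplane 5.2
mach ball [0.70120576 0.14146422 0.32059048]
wrist 599 [ 0.472  -0.2783  0.2164] [ 0.4613 -0.2906  0.205 ] [ 0.4864 -0.2656  0.2219]
 lvl 0 top 734 z 0.0336 x [-0.0651  0.0008] y [-0.0438  0.0307]
 lvl 0 front face 1728 x -0.0637 y [-0.031   0.0317] inplane -3.6
 lvl 1 top 823 z 0.0677 x [-0.0653  0.0009] y [-0.0435  0.0306]
 lvl 1 front face 1925 x -0.0637 y [-0.0316  0.0309] inplane -3.5
 lvl 2 top 929 z 0.1018 x [-0.0653  0.001 ] y [-0.0436  0.0302]
 lvl 2 front face 2159 x -0.0637 y [-0.0317  0.0308] inplane -3.4
 lvl 3 top 783 z 0.1352 x [-0.0652  0.0013] y [-0.0443  0.0384]
 lvl 3 front face 2384 x -0.0637 y [-0.032   0.0306] inplane -3.4
```

View pics/wrist30.png

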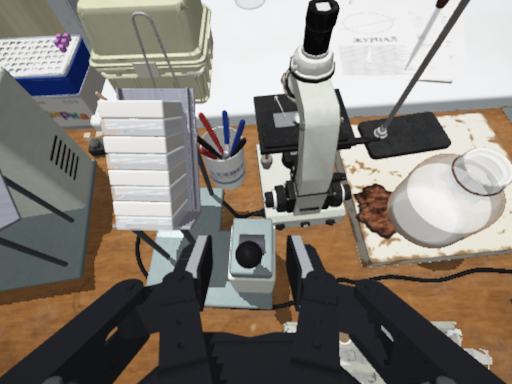

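View pics/side30.png

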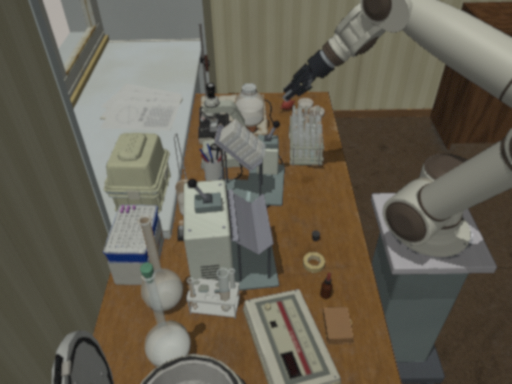

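Run:
```python
from h import *
goto([.4165,-.2795,.268]); goto([.480,-.2795,.205])
```

```text
p [ 0.4433 -0.2823  0.3151] rot [-135.1     2.33  -93.07] q [-48.2 -30.7 -22.8  64.   31.4 145.6]
rows 2 units [0.02 2.09 0.58] roll 0.0  step [0.01 1.05 0.29] 0.0
p [ 0.4433 -0.2823  0.3151] rot [-135.1     2.33  -93.07] q [-48.2 -30.7 -22.8  64.   31.4 145.6]
rows 3 units [-0.01  2.08  4.15] roll 0.0  step [-0.    0.69  1.38] 0.0
```

Request:
{"name": "arm_command", "arguments": {"increments": [[[0,1,0.5],0],[[0,2.05,0.9],0],[[0,2.08,2],0],[[0,2.08,3.2],0],[[0,2.08,4.1],0]]}}

```text
time: 52.85
ee_pos: [0.479, -0.2791, 0.2029]
tcp_rot: [-135.2, 2.4, -93.1]
wrist_force: [0.0, -0.7, -0.9]
opening: 0.0424
```

Request:
{"name": "arm_command", "arguments": {"increments": [[[0,0,0],0],[[0,0,0],0],[[0,0,0],0],[[0,0,0],0]], "claw": 1}}

```text
time: 53.25
ee_pos: [0.4772, -0.2785, 0.1992]
tcp_rot: [-135.6, 2.6, -93.2]
wrist_force: [6.8, -3.8, -15.2]
opening: 0.0246
```

Request:
{"name": "arm_command", "arguments": {"increments": [[[0,0.1,-0.06],0],[[0,0.2,-0.1],0],[[0,0.28,-0.12],0],[[0,0.28,-0.12],0]]}}

```text
time: 53.65
ee_pos: [0.4699, -0.2777, 0.1965]
tcp_rot: [-135.5, 2.6, -93.1]
wrist_force: [10.7, -1.5, -7.1]
opening: 0.0246
```

Request:
{"name": "arm_command", "arguments": {"increments": [[[0,0,0],0],[[0,0,0],0],[[0,0,0],0],[[0,0,0],0]], "claw": 0}}

```text
time: 54.05
ee_pos: [0.4698, -0.2778, 0.1969]
tcp_rot: [-135.5, 2.6, -93.1]
wrist_force: [-0.0, -0.5, -0.8]
opening: 0.0427
```

Request:
{"name": "arm_command", "arguments": {"increments": [[[0,0,-0.8],0],[[0,0,-1.8],0],[[0,-0.4,-2.8],0],[[0,-1,-3.6],0],[[0,-2,-4],0]]}}

```text
time: 54.55
ee_pos: [0.4343, -0.281, 0.3048]
tcp_rot: [-135.5, 2.6, -93.2]
wrist_force: [1.2, -0.1, -0.2]
opening: 0.0425
```

Run:
```python
from rk import *
R,p,o=tool(); print(o['opening'],o['wrist_force'],p)
for n in("scene","side","wrist"):
    c,P=shot(n,n+"31")
    m=(P[...,2]>.19)&(P[...,2]<.225)&(P[...,0]>.44)&(P[...,0]<.58)&(P[...,1]>-.32)&(P[...,1]<-.25)
    Q=P[m]
    if len(Q)>5: print(n,len(Q),Q.mean(0).round(4),Q.min(0).round(4),Q.max(0).round(4))
    if n!="scene": stack(P); rackfit(P,n)
```

```text
0.042510762998221076 [ 1.24451257 -0.11233121 -0.17166053] [ 0.43425297 -0.28103959  0.3047696 ]
scene 53 [ 0.4629 -0.2794  0.2125] [ 0.4522 -0.2889  0.2018] [ 0.4786 -0.2652  0.2218]
side 48 [ 0.4671 -0.2694  0.2069] [ 0.4534 -0.2798  0.1901] [ 0.4768 -0.2601  0.2169]
 lvl 0 top 90 z 0.0338 x [-0.0647  0.004 ] y [-0.0245  0.0435]
 lvl 0 front face 143 x -0.0623 y [-0.0257  0.0365] inplane 9.3
 lvl 1 top 95 z 0.0673 x [-0.0645  0.0034] y [-0.0264  0.0434]
 lvl 1 front face 151 x -0.0625 y [-0.0308  0.0361] inplane 7.9
 lvl 2 top 92 z 0.1016 x [-0.0658  0.0029] y [-0.0292  0.0438]
 lvl 2 front face 151 x -0.0622 y [-0.0286  0.0361] inplane 8.4
 lvl 3 top 197 z 0.1341 x [-0.0645  0.0035] y [-0.0422  0.0425]
 lvl 3 front face 181 x -0.0618 y [-0.0331  0.0353] inplane 5.7
side 284 yaw -10.11 tilt 45.3 width 0.0608 ztop 0.16786521787352437 origin [ 0.4702 -0.1514  0.14  ]
wrist 627 [ 0.4644 -0.2767  0.2138] [ 0.4539 -0.2891  0.2027] [ 0.4787 -0.2639  0.2196]
 lvl 0 top 781 z 0.0336 x [-0.0659 -0.0002] y [-0.0436  0.0312]
 lvl 0 front face 1825 x -0.0641 y [-0.031   0.0319] inplane -3.3
 lvl 1 top 872 z 0.0678 x [-0.0657 -0.0002] y [-0.0436  0.0304]
 lvl 1 front face 2031 x -0.0641 y [-0.0318  0.0309] inplane -3.3
 lvl 2 top 986 z 0.1022 x [-0.0657 -0.0002] y [-0.0435  0.0298]
 lvl 2 front face 2277 x -0.0641 y [-0.0323  0.0305] inplane -3.3
 lvl 3 top 671 z 0.1343 x [-0.0656  0.0009] y [-0.0443  0.0362]
 lvl 3 front face 2579 x -0.0642 y [-0.033   0.0298] inplane -3.1
wrist 6164 yaw -5.87 tilt 45.0 width 0.0642 ztop 0.17213505486141 origin [ 0.4677 -0.161   0.14  ]
```

View pics/scene31.png

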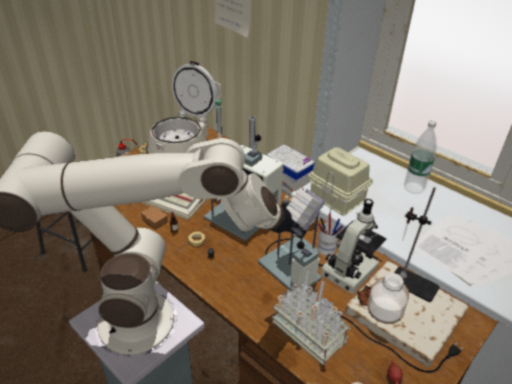

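Run:
```python
from workcell import get_obs,job_done
o=get_obs();print(o['time'],o['qd'].round(2) if hasattr(o['qd'],'round') else o['qd'],o['wrist_force'])
print(job_done())
```

```text
54.7 [-0.1   0.12 -3.27  0.19  0.   -0.33] [-0.06380331  0.11219384 -0.41776711]
the job is handed in; nothing more can be done
None
```

I switched the machine off, stacked all four dishes upside down in the rack cradle, switched the rack on, and handed the job in at about 55 s.

- **Tilting the tool:** the commands only shift the tool and turn it about its own axis. I therefore tilted it 45° by repeatedly commanding poses just out of reach, in free space high above the desk. Every flip was then a 180° turn about the tool axis with the seam between the pads.
- **Stack:** in the last checks from the wrist camera the dish fronts lay 64 mm from the back wall, centred within about 2 mm, with tops at 34, 68, 102 and 134 to 136 mm. The lids looked closed.
- **Switches:** the machine lever was at its off stop when last measured, shortly before hand-in. The first pull on the rack lever measured only about 0.89 to 0.95 rad. I gripped it again and pulled it to its stop; it then measured about 1 rad.
- **Rack moved:** it was knocked about 24 mm and 4° aside before the first dish went in, so I measured it again. The second pull on the lever may have dragged it about 0.4 mm more.
- **Forces:** pushing the machine lever against its stop peaked at about 88 N at the wrist, under the 120 N limit. Dish placings stayed near 20 N or less.
- **Less certain:** the side camera's coarser readings differed from the wrist camera's by a few millimetres and degrees, which I put down to its low resolution. I checked the bystanders only by eye in the last pictures, where they looked undisturbed.

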